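Stow the snap hooks in the locking hook station

ROBOT

A 7-joint arm with a two-finger parallel gripper is mounted at the origin on a cart in front of the work surface, level with it; the furniture and walls round the work are solid. World frame = base frame: x ahead of the robot, y to its left, z up, the work surface at z = 0. Lengths are in m, angles in rad, forces in N, time in s.
With the tool pointing down it reaches from about 0.425 to 0.875 m from the base axis. Payload 4.7 kg.
Tool frame: the origin (TCP) lies at the very end of the fingers, on their centre line; the grasp point (between the pads) lies 19 mm behind it; x points along the fingers, z is the direction in which the jaws open and shut, and the axes are right-handed (so a half turn about x gives the same grasp; the last joint's range is limited). The gripper opens to 87 mm and grips with 3 to 60 N. Pads are 19 mm wide; open, the fingers measure 117 mm over their backs; the gripper's body (75 mm by 190 mm) begins 51 mm behind the grasp point.
Start: joints at [1.249, 0.321, -0.07, 1.45, 0.023, 1.371, -0.057], TCP at [0.214, -0.614, 0.197] pointing down, gripper open.
Joint ranges: [-2.86, 2.86], [-0.3, 2.09], [-1.38, 1.24], [0.06, 2.45], [-1.56, 4.7], [0.09, 2.05], [-2.69, 2.69]. Speed limits (rad/s): [2.57, 2.57, 3.14, 3.14, 3.14, 3.14, 3.14].

INTERFACE

Orientations are given as a rotation vector (axis times angle).
In Python, from bench import * gives the robot as it stands.
- The arm moves only by the shell command python3 -m handwheel 'ROWS' [OPENING] [FORCE]. ROWS is JSON, a list of rows, each an object with "xyz": the shift along the world's x, y, z in cm, a list of three; "angular": the turn, a rotation vector about the world's x, y, z in degrees, a list of three. A call has 1 to 5 rows; each row shifts and turns the pose as measured when the row begins; what a row does not reach is not made up. A row lasts 1/12 s, in which the tool goes at most 41.7 mm and 7.16 degrees, less where a joint would pass 70% of its speed; a pose out of reach is approached as far as the arm can. A call with a gripper value outside its range is refused whole. OPENING is the finger opening in cm, from 0 to 8.7, set as the call begins (- or left out, the last holds). The fingers move at their own pace and stop on an object; FORCE is the grip in N (left out, the last holds). Time passes only in rows, so rows that do not move let the fingers close. It gives the time, the measured TCP pose, the force and the opening at its end, in the units of the state.
- get_state(): the state, without advancing time (a new reading comes with each control period).
- get_image(name): name is "side" or "top"; returns a dict with "pixels" (384x512x3 uint8, blue, green, red), "K" (3x3 intrinsics, pixels), "cam_to_world" (4x4, takes a point from camera to world coordinates). Camera axes: x right, y down, z forward; pixel columns grow to the right and rows downward; lengths in m; the calibration is good to about 2 mm. A picture is of the moment at which its call begins. There is no depth.
- close_job(): hands the job in, once; it reports no verdict.
The state is a dict: "time": time; "joint_positions": joint angles; "qd": joint speeds; "joint_torque": joint torques, N m; "position": TCP position; "tool_rot": TCP orientation; "ft_force": force on the tool from outside, world axes, zero at the start; "torque": the same for the moment, N m; "grip_width": opening from 0.0 (shut) to 1.0 (fully open).
Only numpy, scipy, OpenCV 4.12 (cv2) and the standard library are available. Lean on these libraries where they do the work, as an engineer would, in place of code of your own. Each camera call takes 0.05 s, during which the arm holds its last target.

TASK

Draw the orange-handled locking pin up out of its bore and park it in the side notch of the hood, then pull the carriage all the way out and press every snap hook standing on the bench down onto an eye of its own until the bar has passed the gate and the gate has sprung shut. Then push the loaded carriage fully home under the hood and put the pin back in its bore, fully down. Leave the other things on the bench where they are.

Things in the scene. Friction and masses are not known exactly. Their poses are not given: they have to be found in the camera images.
- station: the hook station, fixed to the bench: a dark base plate 250 x 240 x 22 mm with a blue hood (two side walls, back wall, clear roof; roof top 160 mm above the bench, open at the front). Origin at bench height: x to the closed back (the carriage slides out to -x), y to the left seen from the front, z up. The hood spans x -45 to 58, y -116 to 116 mm, the base x -190 to 60 mm.
- carriage (a joint): how far the carriage is pulled out of the hood along the station's -x, in m: 0 = fully home (stop), 0.115 = fully out (stop); about 2 N of friction, it stays where it is left. The carriage is an aluminium plate 195 x 196 x 8 mm, top 30 mm above the bench, carrying three eyes and the pull tab. Home, its front edge is at station x -150 mm. While the pin is in its bore it cannot slide.
- pull_tab (a point): middle of the top of the black upright pull tab on the front of the carriage; its axes are the station's. The tab is 20 mm thick (x), 50 mm wide (y) and stands 51 mm tall above the carriage (top 81 mm above the bench); pinch it across x. It is 85 mm in front of the hood when the carriage is home.
- bore (a point): middle of the mouth of the bore at the height of the carriage's top (30 mm above the bench), fixed to the station; axes as the station's. The bore is a 13 mm hole straight down through carriage and base; the two holes line up only with the carriage home.
- notch (a point): the parking place in the notch, at the height of its upper face (160 mm above the bench), axes as the station's. The notch is a slot 14 mm wide between two steel prongs that stick out 49 mm from the left (+y) edge of the hood roof; it is open at its +y end, above and below; its closed end is 21 mm from this point (-y). The prongs end in lips 3 mm high, 23 mm from this point (+y).
- pin: the locking pin: 10 mm steel shank 27 mm long with tapered end pointing down, collar 28 mm across and 6 mm thick, above it an orange grip 20 mm (x) x 32 mm (y) x 46 mm tall (its top 51 mm above the origin). Origin in the middle of the collar's underside, z up along the grip. Starts fully down in the bore, collar on the carriage; parked, it hangs in the notch with the collar on the prongs.
- eye_1 (a point): middle of the bar of the right eye on the carriage (64 mm from eye to eye along y), axes as the station's: a fixed steel staple, bar 10 mm thick along y, free length 46 mm between its posts, bar centre 44 mm above the carriage's top (74 mm above the bench). Under the hood at carriage 0; 65 mm in front of the hood when fully out.
- eye_2 (a point): middle of the bar of the middle eye on the carriage (64 mm from eye to eye along y), axes as the station's: a fixed steel staple, bar 10 mm thick along y, free length 46 mm between its posts, bar centre 44 mm above the carriage's top (74 mm above the bench). Under the hood at carriage 0; 65 mm in front of the hood when fully out.
- eye_3 (a point): middle of the bar of the left eye on the carriage (64 mm from eye to eye along y), axes as the station's: a fixed steel staple, bar 10 mm thick along y, free length 46 mm between its posts, bar centre 44 mm above the carriage's top (74 mm above the bench). Under the hood at carriage 0; 65 mm in front of the hood when fully out.
- hook_red: sprung snap hook with red grip (may be absent): steel, 62 (x) x 40 (y) x 108 mm tall, 0.2 kg, standing on two heavy feet, mouth down. Origin in the middle of the underside, z up. Two jaws 20 mm wide (y), mouth between them x -15 to 15 mm, shut near the bottom by the brass gate; bridge 54 to 66 mm up, above it the grip 24 (x) x 32 mm (y), 66 to 108 mm above the origin.
- hook_red_throat (a point): point in the throat of the red hook, 44 mm above its origin, where the eye's bar lies when the hook stands clipped with its feet on the carriage (origin then 44 mm below the bar's centre). To clip: hook's y along the bar (either way round), mouth centred over it within 5 mm, press straight down.
- hook_red_gate (a joint): gate of the red hook: 0 = shut, grows as it folds up into the throat, at most 1.25 rad; light spring, opens only inwards. The bar meets it 7 mm above the hook's feet, pushes it up with about 4 to 12 N, and it snaps shut under the bar some 10 mm before the feet meet the carriage.
- hook_yellow: sprung snap hook with yellow grip (may be absent): steel, 62 (x) x 40 (y) x 108 mm tall, 0.2 kg, standing on two heavy feet, mouth down. Origin in the middle of the underside, z up. Two jaws 20 mm wide (y), mouth between them x -15 to 15 mm, shut near the bottom by the brass gate; bridge 54 to 66 mm up, above it the grip 24 (x) x 32 mm (y), 66 to 108 mm above the origin.
- hook_yellow_throat (a point): point in the throat of the yellow hook, 44 mm above its origin, where the eye's bar lies when the hook stands clipped with its feet on the carriage (origin then 44 mm below the bar's centre). To clip: hook's y along the bar (either way round), mouth centred over it within 5 mm, press straight down.
- hook_yellow_gate (a joint): gate of the yellow hook: 0 = shut, grows as it folds up into the throat, at most 1.25 rad; light spring, opens only inwards. The bar meets it 7 mm above the hook's feet, pushes it up with about 4 to 12 N, and it snaps shut under the bar some 10 mm before the feet meet the carriage.
- hook_green: sprung snap hook with green grip (may be absent): steel, 62 (x) x 40 (y) x 108 mm tall, 0.2 kg, standing on two heavy feet, mouth down. Origin in the middle of the underside, z up. Two jaws 20 mm wide (y), mouth between them x -15 to 15 mm, shut near the bottom by the brass gate; bridge 54 to 66 mm up, above it the grip 24 (x) x 32 mm (y), 66 to 108 mm above the origin.
- hook_green_throat (a point): point in the throat of the green hook, 44 mm above its origin, where the eye's bar lies when the hook stands clipped with its feet on the carriage (origin then 44 mm below the bar's centre). To clip: hook's y along the bar (either way round), mouth centred over it within 5 mm, press straight down.
- hook_green_gate (a joint): gate of the green hook: 0 = shut, grows as it folds up into the throat, at most 1.25 rad; light spring, opens only inwards. The bar meets it 7 mm above the hook's feet, pushes it up with about 4 to 12 N, and it snaps shut under the bar some 10 mm before the feet meet the carriage.
- tin: green printed tin, 75 x 110 mm, a bystander; origin in the middle of its underside
- mug: white mug, 92 x 127 x 95 mm, a bystander; origin in the middle of its underside
- marker: black marker pen, 140 mm long, lying, a bystander; origin in the middle of its underside
- block: cork sanding block, 52 x 94 x 30 mm, a bystander; origin in the middle of its underside

How it is judged:
By the outcome, as a careful person would: the job done as asked, in the order asked, and still so for the second after the job is handed in, with the robot touching nothing.
Of hook_red, hook_yellow, hook_green only 2 to 3 are there at a start; the rules pass over those that are not, and their reading is None.
At some moment in a run one of hook_red, hook_yellow, hook_green may be knocked a few centimetres aside while the robot is not near it.
It also fails if it takes over 210 s, if anything falls off the work surface, if the arm or the gripper's body presses on something with over 40 N, if the wrist force passes 120 N, or if a joint passes its speed limit or range.

## Working session

There is one attempt and no reset: what is moved stays moved. The work goes in short steps, Python scripts to look and compute and a shell command to move; the robot and the scene stay as the last step left them, time stands still between calls to the robot, and variables do not carry over. Pictures are saved under pics/ and viewed, and the job is handed in when it is done.

```bash
ls; mkdir -p pics
python3 - <<'E'
from bench import *
import cv2,numpy as np
s=get_state();print(s)
for n in("side","top"):
    i=get_image(n);cv2.imwrite(f"pics/{n}0.png",i["pixels"]);print(n,i["K"],i["cam_to_world"])
E
```

```text
pics
{'time': 0.0, 'joint_positions': array([ 1.24907352,  0.32185063, -0.07011925,  1.4516994 ,  0.02263024,
        1.37083119, -0.05687473]), 'qd': array([ 0.00049096,  0.00067165,  0.00181362,  0.00010446,  0.00041084,
       -0.00030556, -0.00135625]), 'joint_torque': array([ 2.52279569e-04, -4.91277659e+01, -4.03972277e-01, -3.12529707e+01,
       -6.38895482e-02,  4.35598113e-02,  1.82092058e-04]), 'position': array([ 0.21395636, -0.61311045,  0.19633168]), 'tool_rot': array([ 0.9593967 ,  1.35133921, -0.95764437]), 'ft_force': array([-0.48185226,  0.02209897, -0.33358272]), 'torque': array([ 0.02251315, -0.0092803 ,  0.02492978]), 'grip_width': 0.9990204087260088}
side [[401.7703791    0.         256.10016545]
 [  0.         401.7703791  196.58990802]
 [  0.           0.           1.        ]] [[ 0.95331073 -0.18873137  0.23575226  0.31751261]
 [-0.30110116 -0.53413225  0.78996255 -0.49155976]
 [-0.02316783 -0.82406505 -0.56602124  0.63506858]
 [ 0.          0.          0.          1.        ]]
top [[352.18812424   0.         255.28317544]
 [  0.         352.18812424 187.20603151]
 [  0.           0.           1.        ]] [[ 0.01417338 -0.99887132  0.04533443  0.49796477]
 [-0.99984733 -0.01462143 -0.00956683  0.24805798]
 [ 0.01021888 -0.04519192 -0.99892606  0.95877418]
 [ 0.          0.          0.          1.        ]]
```

View pics/side0.png

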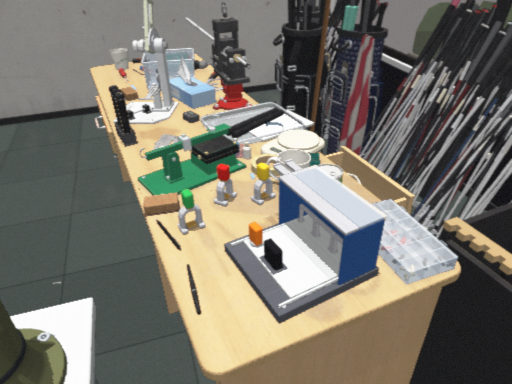

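View pics/top0.png

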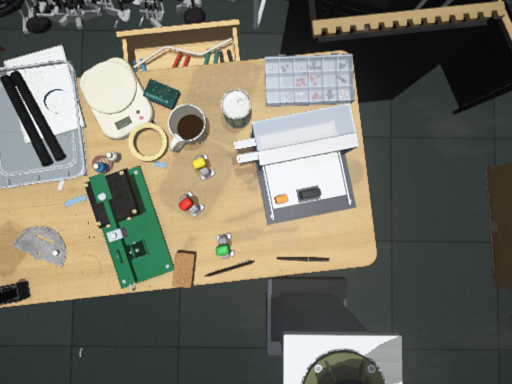

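Run:
```python
import cv2
a=cv2.imread("pics/top0.png");b=cv2.imread("pics/side0.png")
cv2.imwrite("pics/t1.png",cv2.resize(a[95:235,230:370],None,fx=4,fy=4,interpolation=2)) 
cv2.imwrite("pics/t2.png",cv2.resize(a[140:270,165:265],None,fx=4,fy=4,interpolation=2)) 
cv2.imwrite("pics/s1.png",cv2.resize(b[150:310,220:390],None,fx=4,fy=3.5 and 4,interpolation=2)[:600])
cv2.imwrite("pics/s2.png",cv2.resize(b[155:245,170:290],None,fx=5,fy=5,interpolation=2))
```

```text
(no output)
```

View pics/t1.png

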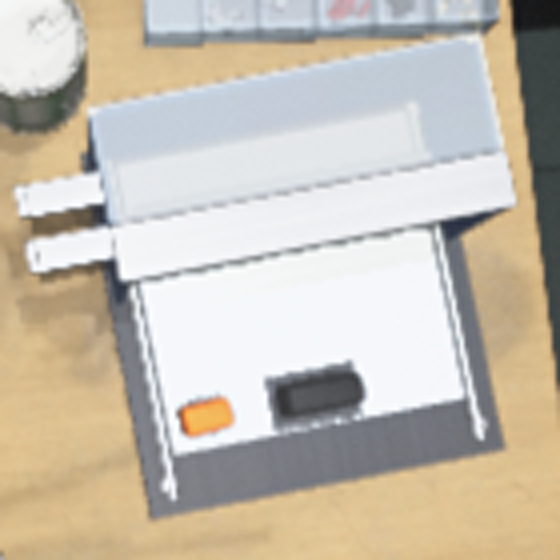

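View pics/t2.png

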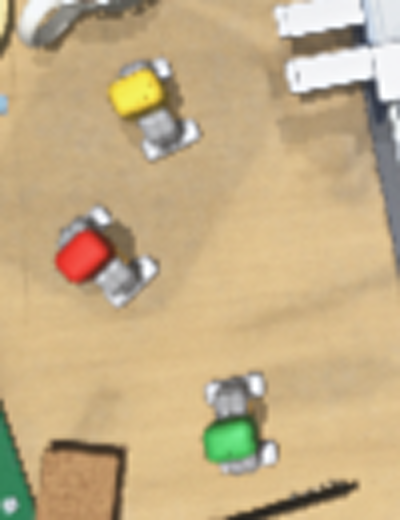

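View pics/s1.png

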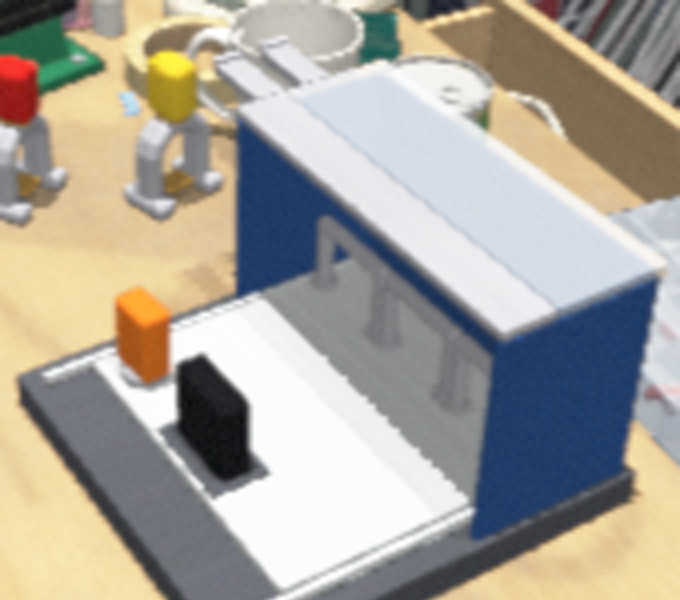

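View pics/s2.png

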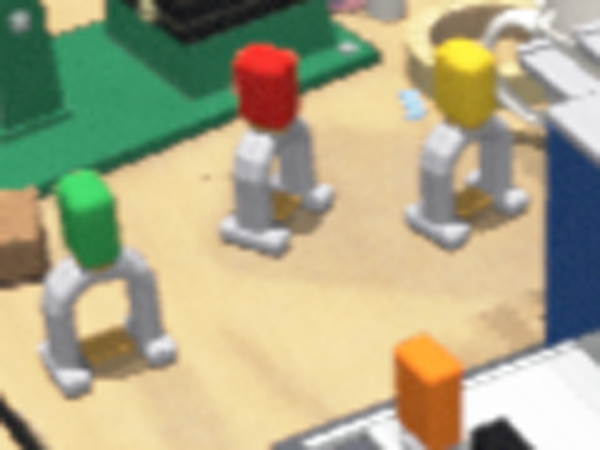

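```bash
cat > h.py <<'E'
from bench import *
import cv2,numpy as np
from scipy.optimize import least_squares
from scipy.spatial.transform import Rotation as R
def cam(i): 
    M=np.linalg.inv(i["cam_to_world"]);return i["K"],M
def proj(i,P):
    K,M=cam(i);P=np.atleast_2d(P);q=(M[:3,:3]@P.T+M[:3,3:]);u=K@q;return (u[:2]/u[2]).T
def ray(i,uv):
    c=i["cam_to_world"];d=c[:3,:3]@np.linalg.inv(i["K"])@np.array([uv[0],uv[1],1.]);return c[:3,3],d
def atz(i,uv,z):
    o,d=ray(i,uv);return o+d*(z-o[2])/d[2]
def W(p,P):
    P=np.atleast_2d(P).astype(float);c,s=np.cos(p[2]),np.sin(p[2])
    return np.c_[P[:,0]*c-P[:,1]*s+p[0],P[:,0]*s+P[:,1]*c+p[1],P[:,2]]
def box(x0,x1,y0,y1,z0,z1): return np.array([[x,y,z] for x in(x0,x1) for y in(y0,y1) for z in(z0,z1)])/1000
def drawbox(im,i,p,b,col,s,off):
    u=proj(i,W(p,b));u=(u-off+.5)*s-.5
    for a in range(8):
        for m in(1,2,4):
            if not a&m: cv2.line(im,tuple(np.int32(u[a]*8)),tuple(np.int32(u[a|m]*8)),col,1,cv2.LINE_AA,3)
HOOK=[box(-12,12,-16,16,66,108),box(-31,-13,-20,20,0,8),box(13,31,-20,20,0,8)]
def blob(i,lo,hi,roi=None):
    h=cv2.cvtColor(i["pixels"],cv2.COLOR_BGR2HSV);m=cv2.inRange(h,np.array(lo),np.array(hi))
    if roi: z=np.zeros_like(m);x0,x1,y0,y1=roi;z[y0:y1,x0:x1]=m[y0:y1,x0:x1];m=z
    n,l,st,c=cv2.connectedComponentsWithStats(m);
    if n<2:return None,0
    k=1+np.argmax(st[1:,4]);return c[k],st[k,4]
def tri(ia,ua,ib,ub):
    f=lambda X:np.r_[proj(ia,X)[0]-ua,proj(ib,X)[0]-ub]
    r=least_squares(f,[.5,.2,.08]);return r.x,np.abs(r.fun).max()
COL=dict(red=((0,150,90),(6,255,255)),yellow=((21,160,120),(32,255,255)),green=((50,140,60),(70,255,255)),orange=((8,200,180),(17,255,255)))
E
cat > a.py <<'E'
from h import *
import sys
t=get_image("top");s=get_image("side")
base=np.array
mm=lambda *a:np.array(a)/1000
tp=[((-190,120,22),(267.5,224.2)),((-190,-120,22),(355.75,207.25)),((-45,116,160),(259.75,165.5)),((58,116,160),(252.5,123.25)),((58,-116,160),(350,104.25)),((-45,-116,160),(358.5,146))]
sp=[((-190,120,22),(225.5,244.5)),((-45,116,160),(279.5,179.5)),((-45,-116,160),(346.75,234.5)),((58,-116,160),(385.5,217.5)),((58,116,160),(316.25,166.25))]
def f(p):
    r=[proj(t,W(p,mm(*a)))[0]-u for a,u in tp]+[proj(s,W(p,mm(*a)))[0]-u for a,u in sp]
    return np.ravel(r)
r=least_squares(f,[.6,.0,.2]);print("station",r.x,np.round(f(r.x).reshape(-1,2),1).tolist())
for n,(lo,hi) in COL.items():
    a,na=blob(t,lo,hi,(160,300,140,270));b,nb=blob(s,lo,hi,(170,300,150,270))
    print(n,a,na,b,nb,*(tri(t,a,s,b) if a is not None and b is not None else ()))
    if a is not None: print(atz(t,a,.09))
E
python3 a.py
```

```text
station [0.65249597 0.12449222 0.20205035] [[0.5, 0.2], [0.7, 0.2], [0.8, -0.6], [-0.4, -2.3], [1.2, -1.7], [1.6, 0.2], [-2.5, -0.1], [-1.5, -2.5], [-1.8, -0.3], [1.6, -0.9], [-0.8, -1.3]]
red [185.59836066 203.70491803] 122 [222.77142857 171.64      ] 175 [0.49531845 0.41033147 0.08982816] 0.4700790147256839
[0.49427175 0.41052508 0.09      ]
yellow [198.71287129 162.99009901] 101 [262.3583815  170.79190751] 173 [0.59614856 0.38046798 0.08881987] 0.32333345816596193
[0.59528769 0.38048209 0.09      ]
green [221.78378378 250.06756757] 74 [187.09090909 197.8961039 ] 154 [0.3843906  0.31911377 0.09056366] 0.8670857782483665
[0.38220963 0.31953338 0.09      ]
orange None 0 [254.97560976 229.07317073] 41
```

```bash
cat > ov.py <<'E'
from h import *
ST=[box(-190,60,-120,120,0,22),box(-45,58,-116,116,22,160),box(-150,45,-98,98,30,30.1),box(-140,-120,-25,25,30,81)]
def ov(img,boxes,off,size,s,fn):
    off=np.array(off);x,y=off;w,h=size
    im=cv2.resize(img["pixels"][y:y+h,x:x+w],None,fx=s,fy=s,interpolation=2)
    for p,bs,c in boxes:
        for b in bs: drawbox(im,img,p,b,c,s,off)
    cv2.imwrite(fn,im)
E
python3 - <<'E'
from ov import *
t=get_image("top");s=get_image("side");p=[0.6525,0.1245,0.202]
ov(t,[(p,ST,(0,0,255))],(235,95),(135,135),4,"pics/o1.png")
ov(s,[(p,ST,(0,0,255))],(215,150),(180,150),4,"pics/o2.png")
E
```

```text
(no output)
```

View pics/o1.png

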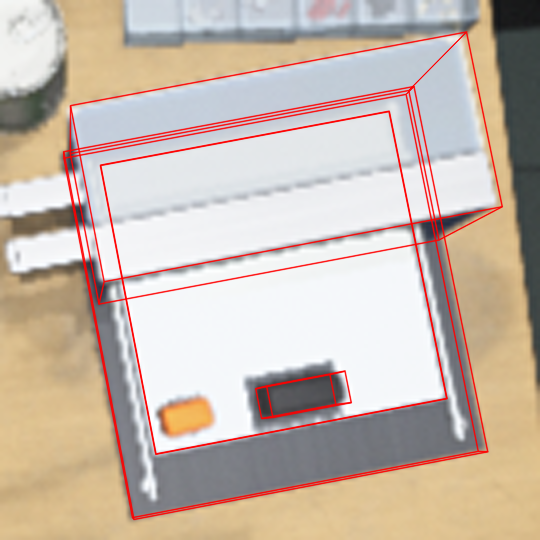

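View pics/o2.png

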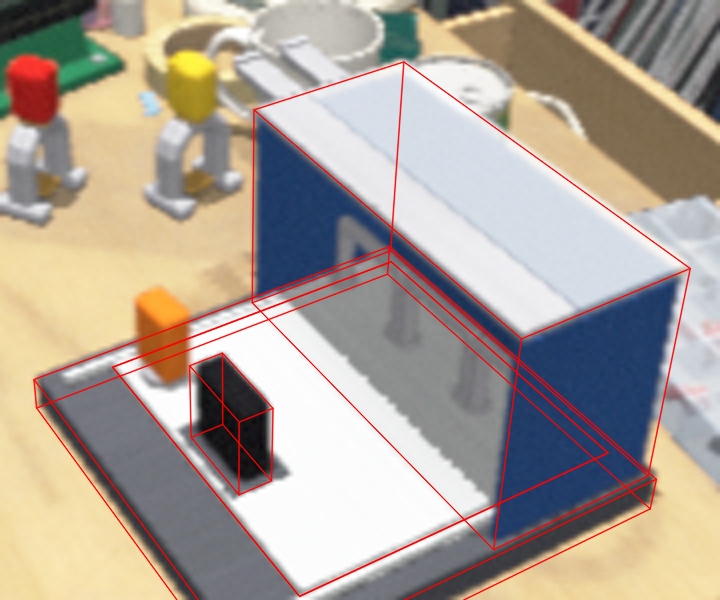

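Run:
```python
from h import *
t=get_image("top");s=get_image("side")
h=cv2.cvtColor(t["pixels"],cv2.COLOR_BGR2HSV);print(h[198,281],h[185,312])
p=[0.6525,0.1245,0.202]
def inv(X):
    c,sn=np.cos(p[2]),np.sin(p[2]);d=X[:2]-np.array(p[:2]);return np.round([c*d[0]+sn*d[1],-sn*d[0]+c*d[1],X[2]],4)
a,na=blob(t,(5,150,150),(20,255,255),(270,295,185,210));b,nb=blob(s,(5,150,150),(20,255,255),(240,275,215,250))
X,e=tri(t,a,s,b);print("pin",a,na,b,nb,X,e,inv(X), inv(atz(t,a,.075)))
a,na=blob(t,(0,0,0),(179,255,80),(295,325,175,202));b,nb=blob(s,(0,0,0),(179,255,60),(255,292,235,275))
X,e=tri(t,a,s,b);print("tab",a,na,b,nb,X,e,inv(X))
# prongs: t1 crop corners /4+(230,95)
for n,u in dict(p1_out_top=(15,188),p1_out_bot=(23,216),p2_out_top=(27,241),p2_out_bot=(35,272),p1_in_bot=(100,203),p2_in_top=(110,228)).items():
    print(n,inv(atz(t,(u[0]/4+230-.4,u[1]/4+95-.4),.160)))
```

```text
[ 19 158 244] [105   8 246]
pin [280.82432432 198.74324324] 74 [255.29288703 232.75313808] 239 [0.51108925 0.17373375 0.06160413] 0.34508980792830357 [-0.1287  0.0766  0.0616] [-0.1294  0.0781  0.075 ]
tab [308.51315789 192.68421053] 76 [272.86684073 254.85900783] 383 [0.52750853 0.10188188 0.05308332] 0.21672141079716312 [-0.127   0.0029  0.0531]
p1_out_top [0.0191 0.167  0.16  ]
p1_out_bot [0.0024 0.1655 0.16  ]
p2_out_top [-0.0121  0.1659  0.16  ]
p2_out_bot [-0.0304  0.1647  0.16  ]
p1_in_bot [0.0016 0.121  0.16  ]
p2_in_top [-0.0135  0.118   0.16  ]
```

```bash
cat > plan.py <<'E'
from h import *
import sys
def T(psi):
    z=np.array([np.cos(psi),np.sin(psi),0]);x=np.array([0,0,-1.]);return np.c_[x,np.cross(z,x),z]
def plan(xyz,psi=None):
    s=get_state();Rm=R.from_rotvec(s["tool_rot"]).as_matrix()
    z=Rm[:,2];cur=np.arctan2(z[1],z[0])
    print("t %.1f pos %s jaw %.1fdeg down %s F %s w %.3f q %s"%(s["time"],np.round(s["position"],4),np.degrees(cur),np.round(Rm[:,0],3),np.round(s["ft_force"],1),s["grip_width"]*8.7,np.round(s["joint_positions"],2)))
    if xyz is not None: print("delta cm",np.round((np.array(xyz)-s["position"])*100,2))
    if psi is not None:
        best=min((R.from_matrix(T(psi+k)@Rm.T).as_rotvec(degrees=True) for k in(0,np.pi)),key=np.linalg.norm)
        print("rot deg",np.round(best,2))
if __name__=="__main__":
    a=[float(v) for v in sys.argv[1:]]
    plan(a[:3] if len(a)>2 else None,np.radians(a[3]) if len(a)>3 else None)
E
python3 plan.py 0.511 0.174 0.2 101.6
python3 -m handwheel '[{"xyz":[1,0,3],"angular":[0,0,0]},{"xyz":[1,2,3],"angular":[0,0,0]},{"xyz":[1,4,1],"angular":[0,0,0]},{"xyz":[1,4,1],"angular":[0,0,0]},{"xyz":[1,4,0],"angular":[0,0,0]}]' 5.0 20
```

```text
t 0.4 pos [ 0.2141 -0.6136  0.1973] jaw -70.8deg down [-0.  0. -1.] F [-0.2  0.2  0.7] w 8.684 q [ 1.25  0.32 -0.07  1.45  0.02  1.37 -0.06]
delta cm [29.69 78.76  0.27]
rot deg [-0.01 -0.01 -7.64]
time: 0.82
position: [0.258, -0.4754, 0.2749]
tool_rot: [0.97, 1.351, -0.97]
ft_force: [1.2, -0.0, 1.0]
grip_width: 0.705
```

```bash
r='x'; python3 -m handwheel '[{"xyz":[2,3.6,0],"angular":[0,0,0]},{"xyz":[2,3.6,0],"angular":[0,0,0]},{"xyz":[2,3.6,0],"angular":[0,0,0]},{"xyz":[2,3.6,0],"angular":[0,0,0]},{"xyz":[2,3.6,0],"angular":[0,0,0]}]'
python3 -m handwheel '[{"xyz":[1.5,3.8,0],"angular":[0,0,-2]},{"xyz":[1.5,3.8,0],"angular":[0,0,-2]},{"xyz":[1.5,3.8,0],"angular":[0,0,-2]},{"xyz":[1.5,3.8,0],"angular":[0,0,-1.5]},{"xyz":[1,3.8,0],"angular":[0,0,0]}]'
python3 -m handwheel '[{"xyz":[0.5,4,0],"angular":[0,0,0]},{"xyz":[0.5,4,0],"angular":[0,0,0]},{"xyz":[0.5,4,0],"angular":[0,0,0]},{"xyz":[0.5,4,0],"angular":[0,0,0]},{"xyz":[0.5,3,0],"angular":[0,0,0]}]'
python3 plan.py 0.511 0.174 0.2 101.6
```

```text
time: 1.23
position: [0.3566, -0.2904, 0.2779]
tool_rot: [0.97, 1.342, -0.978]
ft_force: [0.8, 0.4, 0.3]
grip_width: 0.577
time: 1.65
position: [0.4279, -0.095, 0.2792]
tool_rot: [1.071, 1.283, -1.081]
ft_force: [0.2, -0.5, -0.7]
grip_width: 0.573
time: 2.07
position: [0.4525, 0.1043, 0.2808]
tool_rot: [1.069, 1.277, -1.076]
ft_force: [0.7, -0.4, 0.6]
grip_width: 0.573
t 2.1 pos [0.4525 0.1043 0.2808] jaw -79.6deg down [ 0.006 -0.011 -1.   ] F [ 0.7 -0.4  0.6] w 4.984 q [ 0.67 -0.12 -0.87  1.73 -0.08  1.49 -1.58]
delta cm [ 5.85  6.97 -8.08]
rot deg [0.62 0.37 1.22]
```

```bash
python3 -m handwheel '[{"xyz":[2,2.4,-1],"angular":[0.6,0.4,1.2]},{"xyz":[2,2.4,-3],"angular":[0,0,0]},{"xyz":[1.85,2.2,-4],"angular":[0,0,0]},{"xyz":[0,0,-4],"angular":[0,0,0]}]'
python3 plan.py 0.511 0.174 0.13 101.6
python3 - <<'E'
from h import *
for n in("top","side"):
    i=get_image(n)["pixels"];x,y=(235,95) if n=="top" else (190,110)
    cv2.imwrite(f"pics/{n}1.png",cv2.resize(i[y:y+150,x:x+180],None,fx=4,fy=4,interpolation=2))
E
```

```text
time: 2.4
position: [0.5146, 0.1846, 0.1762]
tool_rot: [1.066, 1.284, -1.032]
ft_force: [-0.3, -1.1, -0.4]
grip_width: 0.574
t 2.4 pos [0.5146 0.1846 0.1762] jaw -77.9deg down [ 0.026  0.004 -1.   ] F [-0.3 -1.1 -0.4] w 4.992 q [ 0.52  0.2  -1.01  1.74  0.19  1.28 -1.9 ]
delta cm [-0.36 -1.06 -4.62]
rot deg [-0.25  1.5  -0.53]
```

View pics/side1.png

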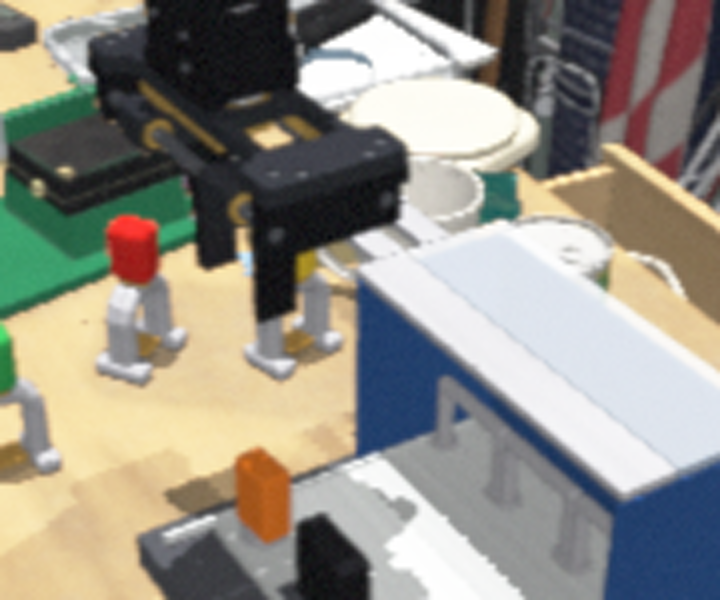

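View pics/top1.png

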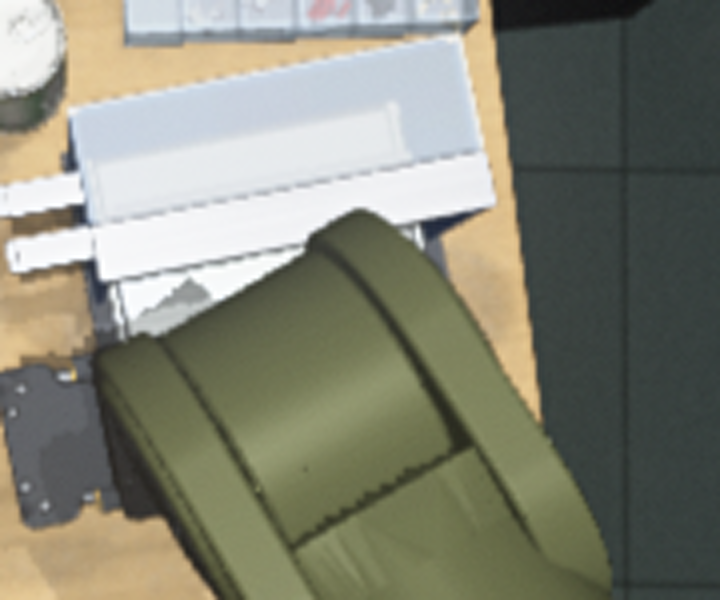

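```bash
python3 -m handwheel '[{"xyz":[-0.35,-1.1,-2],"angular":[-0.2,1.5,-0.5]},{"xyz":[0,0,-2],"angular":[0,0,0]},{"xyz":[0,0,0],"angular":[0,0,0]},{"xyz":[0,0,0],"angular":[0,0,0]}]'
python3 plan.py 0.511 0.174 0.043 101.6
```

```text
time: 2.83
position: [0.5056, 0.1664, 0.1338]
tool_rot: [1.049, 1.304, -1.074]
ft_force: [1.5, 0.2, -0.0]
grip_width: 0.578
t 2.8 pos [0.5056 0.1664 0.1338] jaw -78.5deg down [-0.014 -0.007 -1.   ] F [ 1.5  0.2 -0. ] w 5.032 q [ 0.51  0.25 -0.99  1.79  0.22  1.24 -1.91]
delta cm [ 0.54  0.76 -9.08]
rot deg [ 0.42 -0.8   0.14]
```

```bash
python3 -m handwheel '[{"xyz":[0.5,0.75,0],"angular":[0.4,-0.8,0.1]},{"xyz":[0,0,0],"angular":[0,0,0]},{"xyz":[0,0,0],"angular":[0,0,0]}]'
python3 plan.py 0.511 0.174 0.043 101.6
```

```text
time: 3.08
position: [0.5142, 0.1743, 0.1396]
tool_rot: [1.065, 1.29, -1.055]
ft_force: [0.3, -0.0, -0.9]
grip_width: 0.58
t 3.1 pos [0.5142 0.1743 0.1396] jaw -78.6deg down [ 0.009  0.    -1.   ] F [ 0.3 -0.  -0.9] w 5.043 q [ 0.5   0.24 -0.99  1.78  0.22  1.23 -1.92]
delta cm [-0.32 -0.03 -9.66]
rot deg [-0.    0.54  0.17]
```

```bash
python3 -m handwheel '[{"xyz":[-0.3,0,-2],"angular":[0,0.5,0.2]},{"xyz":[0,0,-2.5],"angular":[0,0,0]},{"xyz":[0,0,-1.5],"angular":[0,0,0]},{"xyz":[0,0,-0.5],"angular":[0,0,0]},{"xyz":[0,0,0],"angular":[0,0,0]}]'
python3 plan.py 0.511 0.174 0.043 101.6
```

```text
time: 3.5
position: [0.5167, 0.1763, 0.0807]
tool_rot: [1.065, 1.286, -1.048]
ft_force: [-0.2, 0.7, 0.2]
grip_width: 0.575
t 3.5 pos [0.5167 0.1763 0.0807] jaw -78.4deg down [ 0.015  0.001 -1.   ] F [-0.2  0.7  0.2] w 5.005 q [ 0.46  0.31 -0.96  1.84  0.29  1.12 -1.97]
delta cm [-0.57 -0.23 -3.77]
rot deg [-0.05  0.88 -0.02]
```

```bash
python3 -m handwheel '[{"xyz":[-0.6,-0.2,0],"angular":[0,0.9,0]},{"xyz":[0,0,-1.5],"angular":[0,0,0]},{"xyz":[0,0,-1.5],"angular":[0,0,0]},{"xyz":[0,0,-0.5],"angular":[0,0,0]},{"xyz":[0,0,0],"angular":[0,0,0]}]'
python3 plan.py 0.511 0.174 0.043 101.6
python3 - <<'E'
from h import *
for n in("side",):
    i=get_image(n)["pixels"];x,y=(235,95) if n=="top" else (190,150)
    cv2.imwrite(f"pics/{n}2.png",cv2.resize(i[y:y+150,x:x+180],None,fx=4,fy=4,interpolation=2))
E
```

```text
time: 3.92
position: [0.5135, 0.1749, 0.0497]
tool_rot: [1.062, 1.295, -1.055]
ft_force: [0.3, -0.7, -0.5]
grip_width: 0.574
t 3.9 pos [0.5135 0.1749 0.0497] jaw -78.4deg down [ 0.005  0.001 -1.   ] F [ 0.3 -0.7 -0.5] w 4.995 q [ 0.44  0.36 -0.94  1.87  0.33  1.08 -2.  ]
delta cm [-0.25 -0.09 -0.67]
rot deg [-0.08  0.29  0.01]
```

View pics/side2.png

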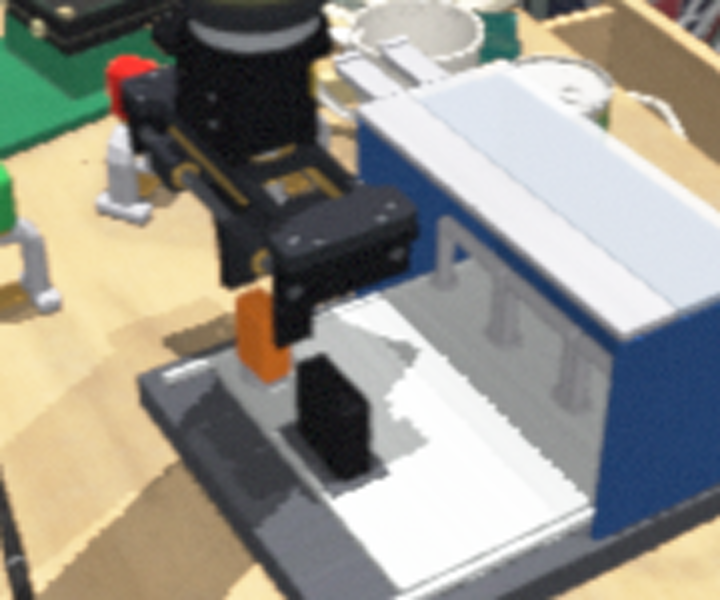

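Run:
```python
from h import *
s=get_image("side");st=get_state();p=st["position"];z=R.from_rotvec(st["tool_rot"]).as_matrix()[:,2]
for k in(-.025,-.04,.025): print((proj(s,p+z*-k if False else p+k*z)[0]-[190,150])*4)
pin=np.array([.511,.174,.05])
for d in([0,0,-.02],[0,0,.031]): print("pin",(proj(s,pin+d)[0]-[190,150])*4)
b,nb=blob(s,(5,150,100),(20,255,255),(240,275,215,250));print((b-[190,150])*4,nb)
```

```text
[243.16022474 319.42761367]
[230.83853639 305.32286192]
[286.42125988 368.94892467]
pin [261.00826163 373.82490457]
pin [258.75199292 303.62155668]
[256.95522388 334.4278607 ] 201
```

Run:
```python
from h import *
s=get_image("side");st=get_state();p=st["position"];z=R.from_rotvec(st["tool_rot"]).as_matrix()[:,2]
y=R.from_rotvec(st["tool_rot"]).as_matrix()[:,1];print(p)
im=cv2.resize(s["pixels"][185:250,225:300],None,fx=9,fy=9,interpolation=2)
for k in(-.04,-.025,.025,.04):
  for j in(-.0095,.0095):
    u=(proj(s,p+k*z+j*y)[0]-[225,185]+.5)*9;cv2.circle(im,tuple(np.int32(u)),3,(0,0,255),-1)
im=cv2.convertScaleAbs(im,alpha=1.8,beta=20)
cv2.imwrite("pics/z3.png",im)
```

```text
[0.51412509 0.17539619 0.05073425]
```

View pics/z3.png

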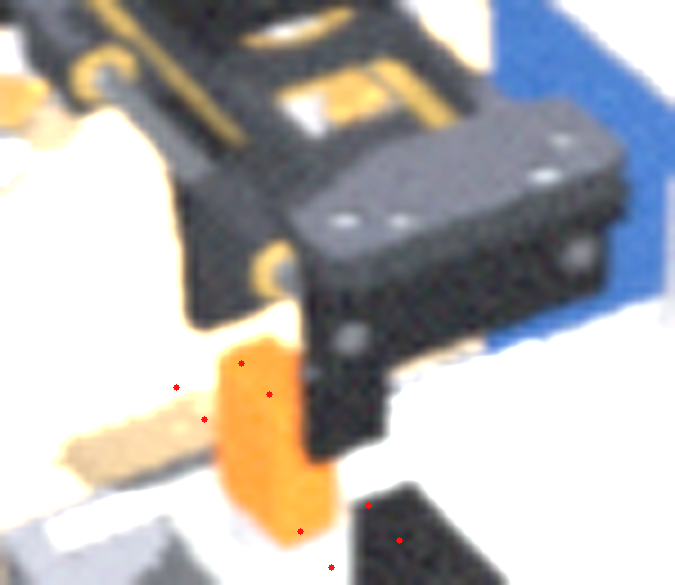

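```bash
python3 -m handwheel '[{"xyz":[-0.3,-0.1,-0.5],"angular":[0,0.3,0]},{"xyz":[0,0,-0.5],"angular":[0,0,0]},{"xyz":[0,0,-0.3],"angular":[0,0,0]},{"xyz":[0,0,0],"angular":[0,0,0]}]'
python3 plan.py 0.511 0.174 0.043 101.6
```

```text
time: 4.4
position: [0.512, 0.1746, 0.0383]
tool_rot: [1.062, 1.296, -1.055]
ft_force: [0.5, 0.0, -0.6]
grip_width: 0.57
t 4.4 pos [0.512  0.1746 0.0383] jaw -78.4deg down [ 0.004  0.002 -1.   ] F [ 0.5  0.  -0.6] w 4.961 q [ 0.43  0.37 -0.93  1.88  0.34  1.06 -2.01]
delta cm [-0.1  -0.06  0.47]
rot deg [-0.12  0.22  0.02]
```

```bash
python3 -m handwheel '[{"xyz":[0,0,0.2],"angular":[0,0,0]},{"xyz":[0,0,0],"angular":[0,0,0]},{"xyz":[0,0,0],"angular":[0,0,0]},{"xyz":[0,0,0],"angular":[0,0,0]},{"xyz":[0,0,0],"angular":[0,0,0]}]' 2.5 30
python3 -m handwheel '[{"xyz":[0,0,0],"angular":[0,0,0]},{"xyz":[0,0,0],"angular":[0,0,0]}]' 
python3 plan.py 0.511 0.174 0.043 101.6
python3 - <<'E'
from h import *
s=get_image("side")
im=cv2.resize(s["pixels"][185:250,225:300],None,fx=9,fy=9,interpolation=2)
im=cv2.convertScaleAbs(im,alpha=1.8,beta=20)
cv2.imwrite("pics/z4.png",im)
E
```

```text
time: 4.82
position: [0.512, 0.1747, 0.0404]
tool_rot: [1.062, 1.297, -1.055]
ft_force: [-0.5, 0.9, -2.0]
grip_width: 0.372
time: 4.98
position: [0.5119, 0.1747, 0.0404]
tool_rot: [1.062, 1.297, -1.055]
ft_force: [-0.1, -0.4, -0.2]
grip_width: 0.371
t 5.0 pos [0.5119 0.1747 0.0404] jaw -78.4deg down [ 0.003  0.002 -1.   ] F [-0.1 -0.4 -0.2] w 3.224 q [ 0.43  0.37 -0.94  1.88  0.34  1.06 -2.01]
delta cm [-0.09 -0.07  0.26]
rot deg [-0.12  0.2   0.01]
```

View pics/z4.png

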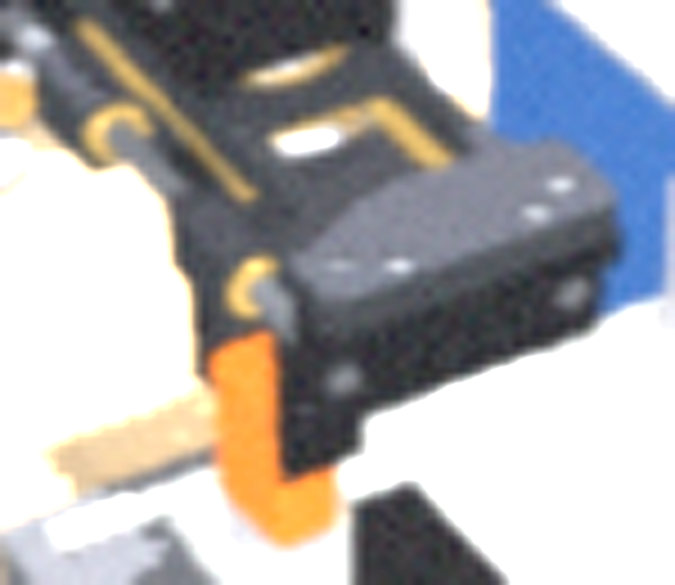

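```bash
python3 -m handwheel '[{"xyz":[0,0,0.7],"angular":[0,0,0]},{"xyz":[0,0,1],"angular":[0,0,0]},{"xyz":[0,0,1.5],"angular":[0,0,0]},{"xyz":[0,0,1.5],"angular":[0,0,0]},{"xyz":[0,0,1.5],"angular":[0,0,0]}]'
python3 plan.py 0.511 0.174 0.23 101.6
```

```text
time: 5.45
position: [0.5091, 0.1743, 0.104]
tool_rot: [1.058, 1.302, -1.059]
ft_force: [0.7, 0.6, -1.2]
grip_width: 0.374
t 5.5 pos [0.5091 0.1743 0.104 ] jaw -78.3deg down [-0.003  0.002 -1.   ] F [ 0.7  0.6 -1.2] w 3.253 q [ 0.49  0.28 -0.98  1.82  0.25  1.18 -1.94]
delta cm [ 0.19 -0.03 12.6 ]
rot deg [-0.11 -0.15 -0.06]
```

```bash
python3 -m handwheel '[{"xyz":[0,0,3],"angular":[0,0,0]},{"xyz":[0,0,3],"angular":[0,0,0]},{"xyz":[0,0,3],"angular":[0,0,0]},{"xyz":[0,0,2],"angular":[0,0,0]},{"xyz":[0,0,0],"angular":[0,0,0]}]'
python3 plan.py 0.6209 0.2588 0.23 101.6
python3 - <<'E'
from h import *
s=get_image("side")
cv2.imwrite("pics/z5.png",cv2.resize(s["pixels"][110:260,190:370],None,fx=4,fy=4,interpolation=2))
E
```

```text
time: 5.87
position: [0.5089, 0.1762, 0.2261]
tool_rot: [1.059, 1.299, -1.052]
ft_force: [0.8, 0.3, -0.3]
grip_width: 0.373
t 5.9 pos [0.5089 0.1762 0.2261] jaw -78.2deg down [ 0.004  0.003 -1.   ] F [ 0.8  0.3 -0.3] w 3.245 q [ 0.55  0.16 -1.02  1.66  0.14  1.39 -1.85]
delta cm [11.2   8.26  0.39]
rot deg [-0.15  0.21 -0.23]
```

View pics/z5.png

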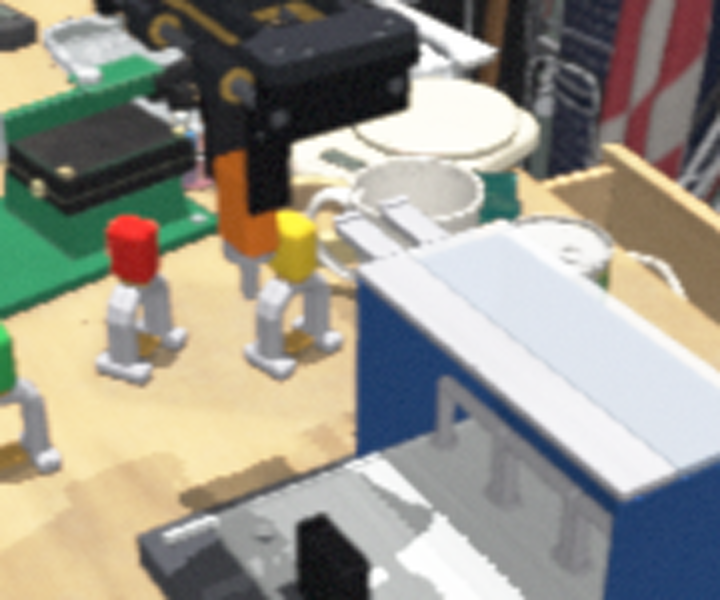

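```bash
python3 -c "
from h import *
s=get_image('side');print(atz(s,(265/4+190-.4,537/4+110-.4),.03))"
python3 -m handwheel '[{"xyz":[1.5,1.1,0.2],"angular":[0,0.2,-0.2]},{"xyz":[2.7,2,0],"angular":[0,0,0]},{"xyz":[2.7,2,0],"angular":[0,0,0]},{"xyz":[2.5,2,0],"angular":[0,0,0]},{"xyz":[1,0.7,0],"angular":[0,0,0]}]'
python3 plan.py 0.6209 0.2588 0.23 101.6
python3 -m handwheel '[{"xyz":[0,0,0],"angular":[0,0,0]},{"xyz":[0,0,0],"angular":[0,0,0]}]'
python3 plan.py 0.6209 0.2588 0.23 101.6
```

```text
[0.51188029 0.17226773 0.03      ]
time: 6.38
position: [0.6106, 0.2489, 0.2162]
tool_rot: [1.049, 1.298, -1.08]
ft_force: [-0.8, -0.2, -0.9]
grip_width: 0.372
t 6.4 pos [0.6106 0.2489 0.2162] jaw -78.8deg down [-0.014 -0.013 -1.   ] F [-0.8 -0.2 -0.9] w 3.239 q [ 0.22  0.51 -0.95  1.35  0.41  1.5  -2.07]
delta cm [1.03 0.99 1.38]
rot deg [ 0.74 -0.81  0.4 ]
time: 6.55
position: [0.6097, 0.2511, 0.2105]
tool_rot: [1.043, 1.307, -1.083]
ft_force: [-1.2, 0.4, -0.0]
grip_width: 0.372
t 6.5 pos [0.6097 0.2511 0.2105] jaw -78.6deg down [-0.023 -0.012 -1.   ] F [-1.2  0.4 -0. ] w 3.233 q [ 0.22  0.52 -0.94  1.35  0.41  1.5  -2.07]
delta cm [1.12 0.77 1.95]
rot deg [ 0.68 -1.3   0.19]
```

```bash
python3 -m handwheel '[{"xyz":[0.2,0.2,1.5],"angular":[0.7,-1.3,0.2]},{"xyz":[0.4,0.3,0.3],"angular":[0,0,0]},{"xyz":[0.4,0.3,0],"angular":[0,0,0]},{"xyz":[0,0,0],"angular":[0,0,0]}]'
python3 plan.py 0.6209 0.2588 0.22 101.6
python3 -m handwheel '[{"xyz":[0,0,0],"angular":[0,0,0]}]'
python3 plan.py 0.6209 0.2588 0.22 101.6
```

```text
time: 6.88
position: [0.6175, 0.2568, 0.2291]
tool_rot: [1.056, 1.297, -1.06]
ft_force: [0.4, 0.3, -0.6]
grip_width: 0.37
t 6.9 pos [0.6175 0.2568 0.2291] jaw -78.4deg down [-0.001 -0.003 -1.   ] F [ 0.4  0.3 -0.6] w 3.217 q [ 0.21  0.51 -0.95  1.32  0.41  1.51 -2.07]
delta cm [ 0.34  0.2  -0.91]
rot deg [ 0.15 -0.03 -0.01]
time: 6.97
position: [0.6176, 0.2564, 0.2299]
tool_rot: [1.057, 1.296, -1.06]
ft_force: [0.7, 0.7, -2.1]
grip_width: 0.372
t 7.0 pos [0.6176 0.2564 0.2299] jaw -78.4deg down [ 0.001 -0.003 -1.   ] F [ 0.7  0.7 -2.1] w 3.234 q [ 0.21  0.51 -0.95  1.32  0.41  1.51 -2.07]
delta cm [ 0.33  0.24 -0.99]
rot deg [0.17 0.04 0.02]
```

```bash
python3 -m handwheel '[{"xyz":[0.35,0.25,-0.8],"angular":[0.2,0,0]},{"xyz":[0,0,-0.2],"angular":[0,0,0]},{"xyz":[0,0,0],"angular":[0,0,0]}]'
python3 plan.py 0.6209 0.2588 0.22 101.6
python3 - <<'E'
from h import *
s=get_image("side")
cv2.imwrite("pics/z6.png",cv2.resize(s["pixels"][125:190,245:325],None,fx=9,fy=9,interpolation=2))
s=get_image("top")
cv2.imwrite("pics/z7.png",cv2.resize(s["pixels"][100:190,215:315],None,fx=6,fy=6,interpolation=2))
E
```

```text
time: 7.22
position: [0.6216, 0.2583, 0.2201]
tool_rot: [1.061, 1.295, -1.058]
ft_force: [-0.1, 0.1, -1.3]
grip_width: 0.369
t 7.2 pos [0.6216 0.2583 0.2201] jaw -78.5deg down [ 0.003  0.    -1.   ] F [-0.1  0.1 -1.3] w 3.213 q [ 0.21  0.52 -0.95  1.33  0.42  1.49 -2.07]
delta cm [-0.07  0.05 -0.01]
rot deg [-0.01  0.16  0.08]
```

View pics/z6.png

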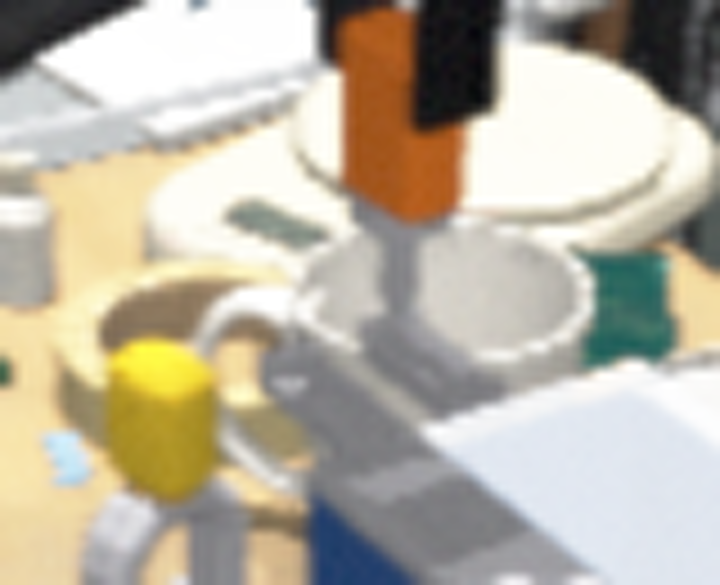

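View pics/z7.png

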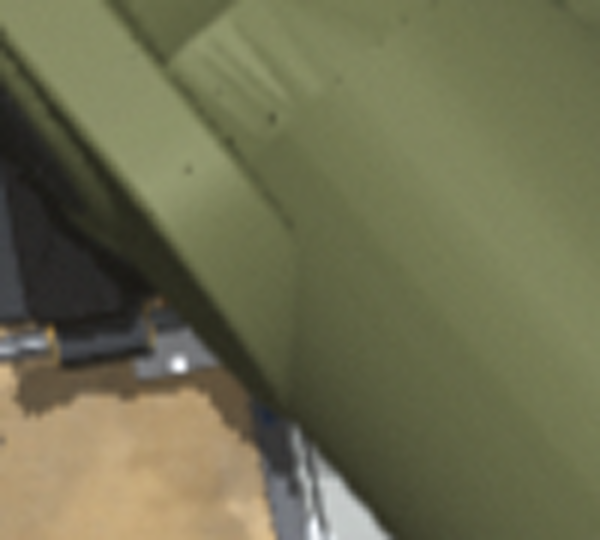

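Run:
```python
from h import *
s=get_image("side");p=[0.6525,0.1245,0.202]
im=cv2.resize(s["pixels"][125:190,245:325],None,fx=9,fy=9,interpolation=2)
def px(P): return tuple(np.int32((proj(s,P)[0]-[245,125]+.5)*9))
for x in(-12.4,1.6):
    a,b=W(p,[[x/1000,.116,.16],[x/1000,.165,.16]]);cv2.line(im,px(a),px(b),(0,0,255),1)
n=W(p,[[-.0054,.1375,.16]])[0];cv2.circle(im,px(n),4,(255,0,0),-1);print(n)
t=get_state()["position"];
for z in(.183,.2097): cv2.circle(im,px([t[0],t[1],z]),4,(0,255,0),-1)
cv2.imwrite("pics/z8.png",im)
```

```text
[0.6196233  0.25812085 0.16      ]
```

View pics/z8.png

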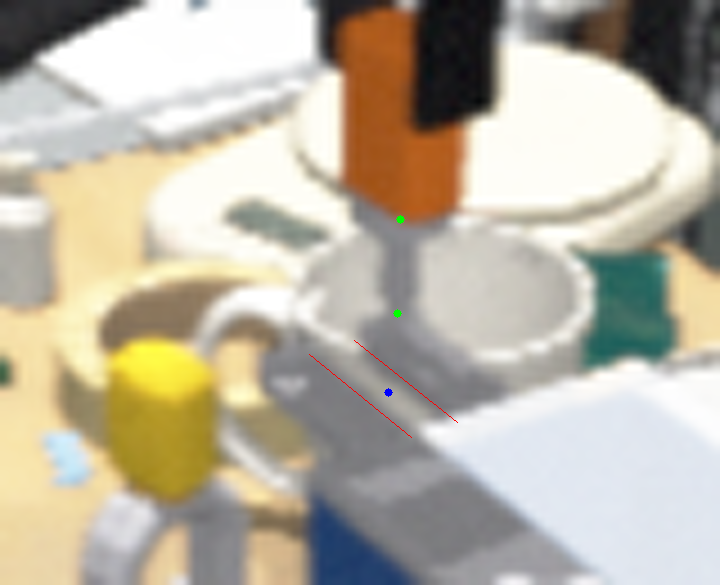

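```bash
python3 -m handwheel '[{"xyz":[-0.1,0,-0.7],"angular":[0,0.1,0]},{"xyz":[0,0,-0.7],"angular":[0,0,0]},{"xyz":[0,0,-0.5],"angular":[0,0,0]},{"xyz":[0,0,-0.3],"angular":[0,0,0]}]'
python3 plan.py 0.6205 0.2585 0.1704 101.6
python3 - <<'E'
from h import *
s=get_image("side")
cv2.imwrite("pics/z9.png",cv2.resize(s["pixels"][125:190,245:325],None,fx=9,fy=9,interpolation=2))
E
```

```text
time: 7.7
position: [0.6207, 0.2586, 0.1969]
tool_rot: [1.061, 1.297, -1.058]
ft_force: [-0.1, -0.5, -1.2]
grip_width: 0.371
t 7.7 pos [0.6207 0.2586 0.1969] jaw -78.5deg down [ 0.002  0.001 -1.   ] F [-0.1 -0.5 -1.2] w 3.227 q [ 0.21  0.53 -0.94  1.37  0.42  1.45 -2.08]
delta cm [-0.02 -0.01 -2.65]
rot deg [-0.05  0.1   0.08]
```

View pics/z9.png

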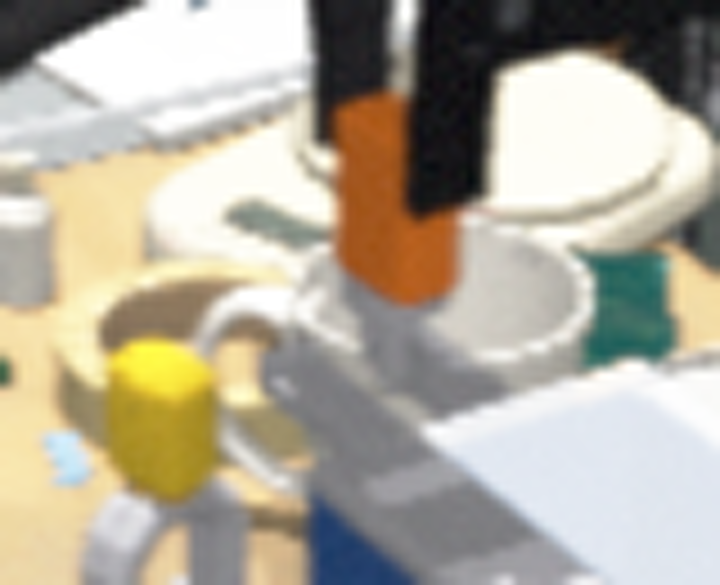

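```bash
python3 -m handwheel '[{"xyz":[0,0,-0.6],"angular":[0,0.1,0.1]},{"xyz":[0,0,-0.5],"angular":[0,0,0]},{"xyz":[0,0,-0.3],"angular":[0,0,0]}]'
python3 plan.py 0.6205 0.2585 0.1704 101.6
```

```text
time: 8.0
position: [0.6204, 0.2586, 0.181]
tool_rot: [1.058, 1.3, -1.058]
ft_force: [0.5, 0.2, -1.1]
grip_width: 0.372
t 8.0 pos [0.6204 0.2586 0.181 ] jaw -78.4deg down [-0.001  0.001 -1.   ] F [ 0.5  0.2 -1.1] w 3.234 q [ 0.21  0.54 -0.94  1.39  0.43  1.43 -2.08]
delta cm [ 0.01 -0.01 -1.06]
rot deg [-0.04 -0.05 -0.04]
```

```bash
python3 -m handwheel '[{"xyz":[0,0,-0.6],"angular":[0,0,0]},{"xyz":[0,0,-0.4],"angular":[0,0,0]},{"xyz":[0,0,-0.2],"angular":[0,0,0]},{"xyz":[0,0,-0.1],"angular":[0,0,0]}]'
python3 plan.py 0.6205 0.2585 0.1704 101.6
```

```text
time: 8.33
position: [0.6209, 0.2588, 0.1705]
tool_rot: [1.06, 1.297, -1.057]
ft_force: [-1.2, -0.8, 1.1]
grip_width: 0.368
t 8.3 pos [0.6209 0.2588 0.1705] jaw -78.4deg down [ 0.002  0.001 -1.   ] F [-1.2 -0.8  1.1] w 3.202 q [ 0.21  0.54 -0.93  1.4   0.43  1.41 -2.09]
delta cm [-0.04 -0.03 -0.01]
rot deg [-0.03  0.1  -0.02]
```

Seated (height matches, small contact). Release.

```bash
python3 -m handwheel '[{"xyz":[0,0,-0.1],"angular":[0,0,0]},{"xyz":[0,0,0],"angular":[0,0,0]},{"xyz":[0,0,0],"angular":[0,0,0]},{"xyz":[0,0,0],"angular":[0,0,0]},{"xyz":[0,0,0],"angular":[0,0,0]}]' 5.5
python3 -m handwheel '[{"xyz":[0,0,0.8],"angular":[0,0,0]},{"xyz":[0,0,2],"angular":[0,0,0]},{"xyz":[0,0,2.5],"angular":[0,0,0]},{"xyz":[0,0,2.5],"angular":[0,0,0]},{"xyz":[0,0,0],"angular":[0,0,0]}]'
python3 - <<'E'
from h import *
s=get_image("side")
cv2.imwrite("pics/z10.png",cv2.resize(s["pixels"][125:275,205:355],None,fx=4,fy=4,interpolation=2))
E
python3 plan.py 0.55 0.1 0.25 101.6
```

```text
time: 8.75
position: [0.6213, 0.2591, 0.1693]
tool_rot: [1.061, 1.297, -1.056]
ft_force: [-0.9, -0.1, 0.7]
grip_width: 0.609
time: 9.17
position: [0.6195, 0.2579, 0.2489]
tool_rot: [1.057, 1.3, -1.06]
ft_force: [0.1, 1.0, 1.2]
grip_width: 0.633
t 9.2 pos [0.619  0.2575 0.2467] jaw -78.3deg down [-0.005 -0.001 -1.   ] F [1.  0.9 0.2] w 5.498 q [ 0.2   0.51 -0.95  1.29  0.41  1.55 -2.06]
delta cm [ -6.9  -15.75   0.33]
rot deg [ 0.07 -0.26 -0.05]
```

View pics/z10.png

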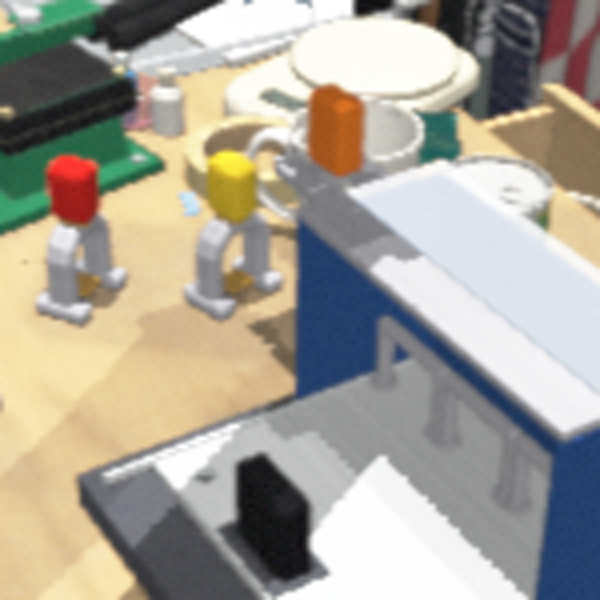

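```bash
python3 -m handwheel '[{"xyz":[-1.5,-2.5,0],"angular":[0,0,0]},{"xyz":[-2,-3.5,0],"angular":[0,0,0]},{"xyz":[-2,-3.5,0],"angular":[0,0,0]},{"xyz":[-2,-3,-1],"angular":[0,0,0]},{"xyz":[-1,-1,-2],"angular":[0,0,0]}]' 7.2
python3 plan.py 0.5275 0.102 0.10 101.6
python3 -m handwheel '[{"xyz":[0,0,0],"angular":[0,0,0]}]'
python3 plan.py 0.5275 0.102 0.10 101.6
```

```text
time: 9.63
position: [0.5309, 0.1249, 0.214]
tool_rot: [1.054, 1.311, -1.052]
ft_force: [1.6, -0.7, -0.3]
grip_width: 0.816
t 9.6 pos [0.5309 0.1249 0.214 ] jaw -77.9deg down [-0.006  0.006 -1.   ] F [ 1.6 -0.7 -0.3] w 7.100 q [ 0.64  0.21 -1.03  1.66  0.17  1.38 -1.77]
delta cm [ -0.34  -2.29 -11.4 ]
rot deg [-0.35 -0.36 -0.55]
time: 9.72
position: [0.5272, 0.1201, 0.2101]
tool_rot: [1.051, 1.311, -1.063]
ft_force: [-0.9, 0.0, -0.3]
grip_width: 0.823
t 9.7 pos [0.5272 0.1201 0.2101] jaw -78.1deg down [-0.013  0.001 -1.   ] F [-0.9  0.  -0.3] w 7.157 q [ 0.65  0.21 -1.03  1.67  0.17  1.38 -1.77]
delta cm [  0.03  -1.81 -11.01]
rot deg [-0.07 -0.74 -0.27]
```

```bash
python3 -m handwheel '[{"xyz":[0,-1,-2],"angular":[0,-0.7,-0.3]},{"xyz":[0,-0.8,-3],"angular":[0,0,0]},{"xyz":[0,0,-3],"angular":[0,0,0]},{"xyz":[0,0,-1.5],"angular":[0,0,0]},{"xyz":[0,0,0],"angular":[0,0,0]}]' 7.2
python3 plan.py 0.5275 0.102 0.04 101.6
python3 - <<'E'
from h import *
s=get_image("side")
cv2.imwrite("pics/z11.png",cv2.resize(s["pixels"][145:295,205:355],None,fx=4,fy=4,interpolation=2))
E
```

```text
time: 10.13
position: [0.5294, 0.1019, 0.1139]
tool_rot: [1.064, 1.293, -1.058]
ft_force: [-0.7, -0.4, 0.7]
grip_width: 0.825
t 10.1 pos [0.5294 0.1019 0.1139] jaw -78.6deg down [ 0.005  0.    -1.   ] F [-0.7 -0.4  0.7] w 7.182 q [ 0.64  0.27 -0.99  1.81  0.24  1.19 -1.8 ]
delta cm [-0.19  0.01 -7.39]
rot deg [-0.02  0.3   0.18]
```

View pics/z11.png

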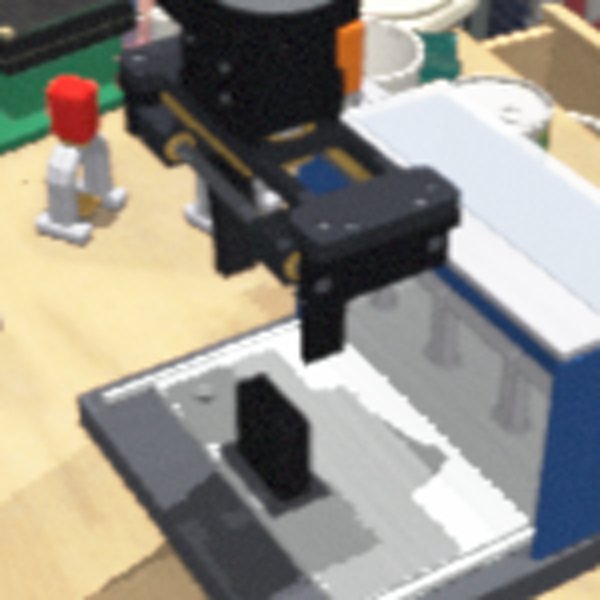

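```bash
python3 -m handwheel '[{"xyz":[-0.2,0,-2],"angular":[0,0.3,0.2]},{"xyz":[0,0,-2],"angular":[0,0,0]},{"xyz":[0,0,-1.5],"angular":[0,0,0]},{"xyz":[0,0,-0.5],"angular":[0,0,0]},{"xyz":[0,0,0],"angular":[0,0,0]}]'
python3 plan.py 0.5275 0.102 0.04 101.6
python3 -m handwheel '[{"xyz":[0,0,-0.8],"angular":[0,0,0]},{"xyz":[0,0,-0.3],"angular":[0,0,0]},{"xyz":[0,0,0],"angular":[0,0,0]}]'
python3 plan.py 0.5275 0.102 0.04 101.6
```

```text
time: 10.6
position: [0.5351, 0.1088, 0.0611]
tool_rot: [1.064, 1.294, -1.044]
ft_force: [-1.1, 0.5, -0.5]
grip_width: 0.825
t 10.6 pos [0.5351 0.1088 0.0611] jaw -78.1deg down [ 0.012  0.006 -1.   ] F [-1.1  0.5 -0.5] w 7.177 q [ 0.59  0.35 -0.96  1.86  0.32  1.09 -1.86]
delta cm [-0.76 -0.68 -2.11]
rot deg [-0.34  0.7  -0.3 ]
time: 10.85
position: [0.5383, 0.1107, 0.053]
tool_rot: [1.067, 1.291, -1.039]
ft_force: [0.3, -0.7, 0.5]
grip_width: 0.826
t 10.8 pos [0.5383 0.1107 0.053 ] jaw -78.1deg down [ 0.018  0.007 -1.   ] F [ 0.3 -0.7  0.5] w 7.184 q [ 0.57  0.36 -0.95  1.86  0.33  1.07 -1.87]
delta cm [-1.08 -0.87 -1.3 ]
rot deg [-0.41  1.01 -0.35]
```

```bash
python3 -m handwheel '[{"xyz":[-0.6,-0.5,0],"angular":[-0.4,1,-0.3]},{"xyz":[-0.4,-0.35,-0.5],"angular":[0,0,0]},{"xyz":[0,0,-0.5],"angular":[0,0,0]},{"xyz":[0,0,0],"angular":[0,0,0]}]'
python3 plan.py 0.5275 0.102 0.04 101.6
```

```text
time: 11.18
position: [0.5287, 0.1013, 0.0441]
tool_rot: [1.059, 1.296, -1.058]
ft_force: [-1.1, -0.5, 0.9]
grip_width: 0.827
t 11.2 pos [0.5287 0.1013 0.0441] jaw -78.4deg down [ 0.002 -0.001 -1.   ] F [-1.1 -0.5  0.9] w 7.191 q [ 0.58  0.36 -0.95  1.88  0.33  1.07 -1.87]
delta cm [-0.12  0.07 -0.41]
rot deg [0.06 0.09 0.01]
```

```bash
python3 -m handwheel '[{"xyz":[-0.1,0,-0.4],"angular":[0,0,0]},{"xyz":[0,0,0],"angular":[0,0,0]},{"xyz":[0,0,0],"angular":[0,0,0]},{"xyz":[0,0,0],"angular":[0,0,0]},{"xyz":[0,0,0],"angular":[0,0,0]}]' 4 30
python3 -m handwheel '[{"xyz":[0,0,0],"angular":[0,0,0]},{"xyz":[0,0,0],"angular":[0,0,0]}]'
python3 plan.py 0.5275 0.102 0.04 101.6
python3 - <<'E'
from h import *
s=get_image("side")
cv2.imwrite("pics/z12.png",cv2.resize(s["pixels"][145:295,205:355],None,fx=4,fy=4,interpolation=2))
E
```

```text
time: 11.6
position: [0.5272, 0.1011, 0.0394]
tool_rot: [1.059, 1.297, -1.059]
ft_force: [0.3, 0.1, -0.1]
grip_width: 0.572
time: 11.77
position: [0.5272, 0.1011, 0.0394]
tool_rot: [1.059, 1.297, -1.059]
ft_force: [-0.4, -0.1, -0.3]
grip_width: 0.568
t 11.8 pos [0.5272 0.1011 0.0394] jaw -78.4deg down [ 0.001 -0.001 -1.   ] F [-0.4 -0.1 -0.3] w 4.941 q [ 0.58  0.36 -0.95  1.89  0.34  1.06 -1.87]
delta cm [0.03 0.09 0.06]
rot deg [0.06 0.06 0.02]
```

View pics/z12.png

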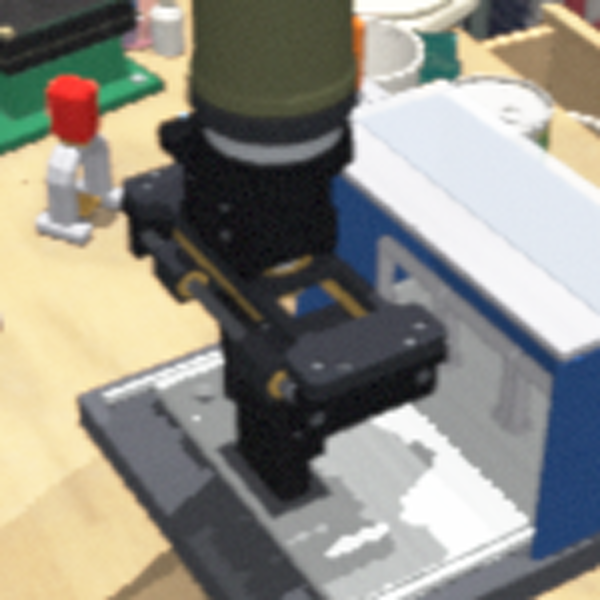

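```bash
python3 -m handwheel '[{"xyz":[-1,-0.2,0],"angular":[0,0,0]},{"xyz":[-1.5,-0.3,0],"angular":[0,0,0]},{"xyz":[-1.5,-0.3,0],"angular":[0,0,0]},{"xyz":[-1.5,-0.3,0],"angular":[0,0,0]},{"xyz":[0,0,0],"angular":[0,0,0]}]'
python3 plan.py 0.4145 0.078 0.04 101.6
```

```text
time: 12.23
position: [0.4738, 0.0899, 0.0393]
tool_rot: [1.062, 1.292, -1.053]
ft_force: [-3.1, 2.0, 0.6]
grip_width: 0.571
t 12.2 pos [0.4738 0.0899 0.0393] jaw -78.4deg down [ 0.008  0.001 -1.   ] F [-3.1  2.   0.6] w 4.965 q [ 0.69  0.22 -1.01  2.02  0.22  1.01 -1.79]
delta cm [-5.93 -1.19  0.07]
rot deg [-0.04  0.47 -0.02]
```

```bash
python3 -m handwheel '[{"xyz":[-1.5,-0.3,0],"angular":[0,0.4,0]},{"xyz":[-1.5,-0.3,0],"angular":[0,0,0]},{"xyz":[-1.2,-0.25,0],"angular":[0,0,0]},{"xyz":[-1,-0.2,0],"angular":[0,0,0]},{"xyz":[0,0,0],"angular":[0,0,0]}]'
python3 plan.py 0.4145 0.078 0.04 101.6
```

```text
time: 12.65
position: [0.4235, 0.0794, 0.0394]
tool_rot: [1.065, 1.291, -1.051]
ft_force: [-2.2, 0.4, 0.7]
grip_width: 0.574
t 12.7 pos [0.4235 0.0794 0.0394] jaw -78.4deg down [ 0.01   0.002 -1.   ] F [-2.2  0.4  0.7] w 4.992 q [ 0.8   0.05 -1.05  2.13  0.05  0.98 -1.65]
delta cm [-0.9  -0.14  0.06]
rot deg [-0.1   0.59  0.03]
```

```bash
python3 -m handwheel '[{"xyz":[-0.6,-0.12,0],"angular":[0,0.3,0]},{"xyz":[-0.5,-0.1,0],"angular":[0,0,0]},{"xyz":[-0.4,-0.08,0],"angular":[0,0,0]}]'
python3 plan.py 0.4145 0.078 0.04 101.6
```

```text
time: 12.9
position: [0.4149, 0.0777, 0.0397]
tool_rot: [1.071, 1.285, -1.041]
ft_force: [19.4, 2.7, -28.5]
grip_width: 0.572
t 12.9 pos [0.4149 0.0777 0.0397] jaw -78.4deg down [ 0.021  0.006 -1.   ] F [ 19.4   2.7 -28.5] w 4.979 q [ 0.82 -0.   -1.05  2.16 -0.    0.96 -1.59]
delta cm [-0.04  0.03  0.03]
rot deg [-0.33  1.2  -0.04]
```

```bash
python3 -m handwheel '[{"xyz":[0,0,0],"angular":[0,0,0]},{"xyz":[0,0,0],"angular":[0,0,0]},{"xyz":[0,0,0],"angular":[0,0,0]},{"xyz":[0,0,0],"angular":[0,0,0]}]' 7.2
python3 plan.py 0.4145 0.078 0.04 101.6
python3 -m handwheel '[{"xyz":[0.1,0,1.5],"angular":[0,0,0]},{"xyz":[0.3,0,2.5],"angular":[0,0,0]},{"xyz":[0.5,0,3],"angular":[0,0,0]},{"xyz":[0.5,0,3],"angular":[0,0,0]},{"xyz":[1,0,3],"angular":[0,0,0]}]' 
python3 plan.py 0.4145 0.078 0.04 101.6
```

```text
time: 13.23
position: [0.4155, 0.0778, 0.0402]
tool_rot: [1.071, 1.285, -1.04]
ft_force: [0.7, 0.1, -0.3]
grip_width: 0.777
t 13.2 pos [0.4155 0.0778 0.0402] jaw -78.3deg down [ 0.022  0.006 -1.   ] F [ 0.7  0.1 -0.3] w 6.758 q [ 0.82 -0.   -1.05  2.16 -0.    0.96 -1.59]
delta cm [-0.1   0.02 -0.02]
rot deg [-0.34  1.26 -0.08]
time: 13.65
position: [0.4301, 0.0787, 0.1688]
tool_rot: [1.062, 1.305, -1.049]
ft_force: [0.3, 0.8, -1.2]
grip_width: 0.824
t 13.7 pos [0.4301 0.0787 0.1688] jaw -78.1deg down [ 0.001  0.009 -1.   ] F [ 0.3  0.8 -1.2] w 7.169 q [ 0.85 -0.16 -0.98  1.96 -0.15  1.27 -1.44]
delta cm [ -1.56  -0.07 -12.88]
rot deg [-0.52  0.09 -0.29]
```

Run:
```python
from ov import *
t=get_image("top");s=get_image("side");p=[0.6525,0.1245,0.202]
EY=[box(-115,-105,y-23,y+23,69,79) for y in(-64,0,64)]+[box(-265,-70,-98,98,22,30)]
ov(t,[(p,EY,(0,0,255))],(235,130),(135,110),5,"pics/o3.png")
ov(s,[(p,EY,(0,0,255))],(205,180),(160,140),4,"pics/o4.png")
cv2.imwrite("pics/t3.png",cv2.resize(t["pixels"][140:270,165:265],None,fx=4.6,fy=4.6,interpolation=2)) 
cv2.imwrite("pics/s3.png",cv2.resize(s["pixels"][155:245,170:290],None,fx=6,fy=6,interpolation=2))
```

```text
(no output)
```

View pics/o3.png

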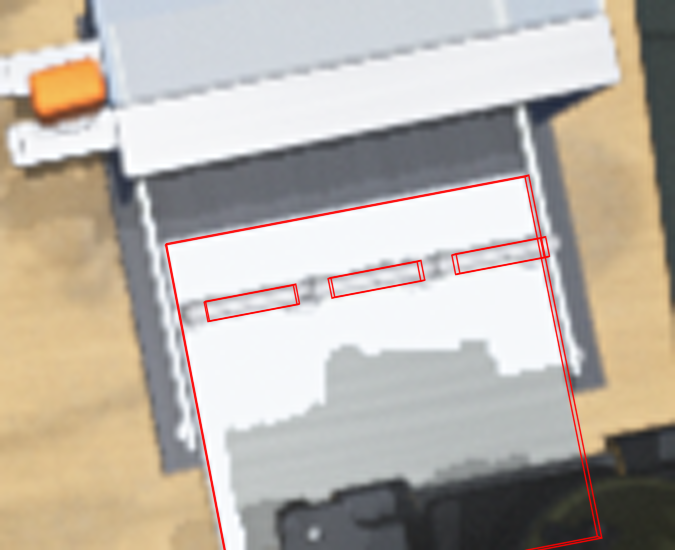

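View pics/o4.png

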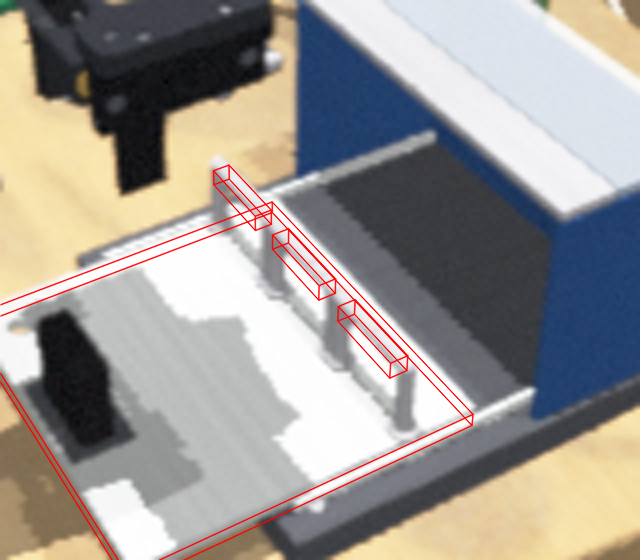

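View pics/t3.png

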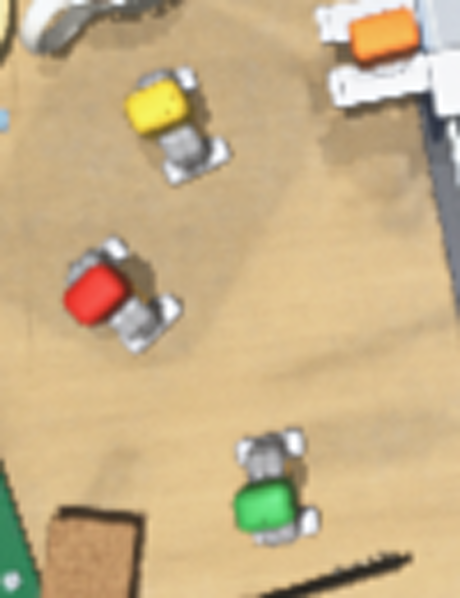

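View pics/s3.png

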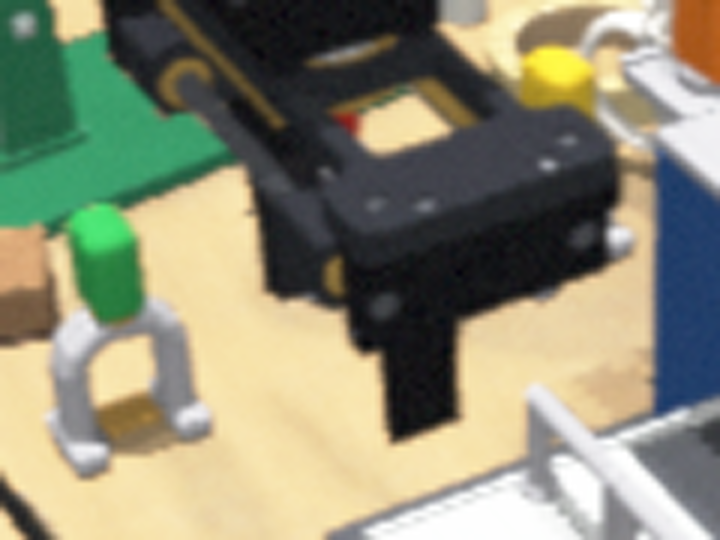

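Run:
```python
from h import *
t=get_image("top");s=get_image("side")
A=[(190,312),(312,290),(435,265),(550,245)];B=[(218,166),(272,222),(338,293),(406,372)]
P=[]
for a,b in zip(A,B):
    ua=np.array(a)/5+[235,130]-.4;ub=np.array(b)/4+[205,180]-.4
    X,e=tri(t,ua,s,ub);P.append(X);print(np.round(X,4),round(e,2), np.round(atz(t,ua,.074),4),np.round(atz(s,ub,.074),4))
P=np.array(P)
for i in range(3): print((P[i]+P[i+1])/2)
d=P[3]-P[0];print(np.degrees(np.arctan2(-d[0],d[1])*1), np.linalg.norm(d))
p=[0.6525,0.1245,0.202];print(W(p,np.array([[-.11,y,.074] for y in(.064,0,-.064)])))
```

```text
[0.5274 0.1957 0.0741] 0.29 [0.5267 0.1959 0.074 ] [0.5281 0.1957 0.074 ]
[0.5388 0.135  0.078 ] 0.12 [0.5387 0.1345 0.074 ] [0.5406 0.1394 0.074 ]
[0.5524 0.0729 0.0764] 0.14 [0.5522 0.0726 0.074 ] [0.5537 0.0754 0.074 ]
[0.5642 0.0138 0.0728] 0.36 [0.5632 0.0144 0.074 ] [0.5642 0.0127 0.074 ]
[0.53310017 0.16532163 0.07604286]
[0.5455909  0.10394567 0.07719914]
[0.55828122 0.04338531 0.07463366]
-168.57891985657443 0.1855155341213934
[[0.53189634 0.16512951 0.074     ]
 [0.5447366  0.1024308  0.074     ]
 [0.55757686 0.0397321  0.074     ]]
```

Run:
```python
from ov import *
t=get_image("top");s=get_image("side")
H={'g':(.3835,.319,np.radians(11)),'y':(.5955,.3805,np.radians(22)),'r':(.495,.4105,np.radians(42))}
c=[(H['g'],HOOK,(255,0,0)),(H['y'],HOOK,(255,0,0)),(H['r'],HOOK,(255,0,0))]
ov(t,c,(165,140),(100,130),4.6,"pics/o5.png")
s["pixels"][:]=cv2.imread("pics/side0.png")
ov(s,c,(170,155),(120,90),6,"pics/o6.png")
```

```text
(no output)
```

View pics/o5.png

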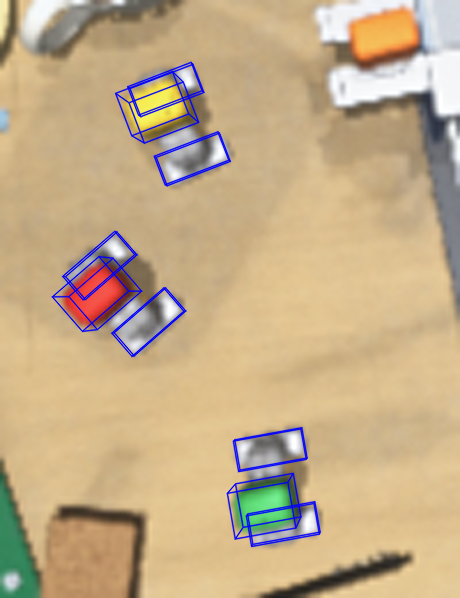

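View pics/o6.png

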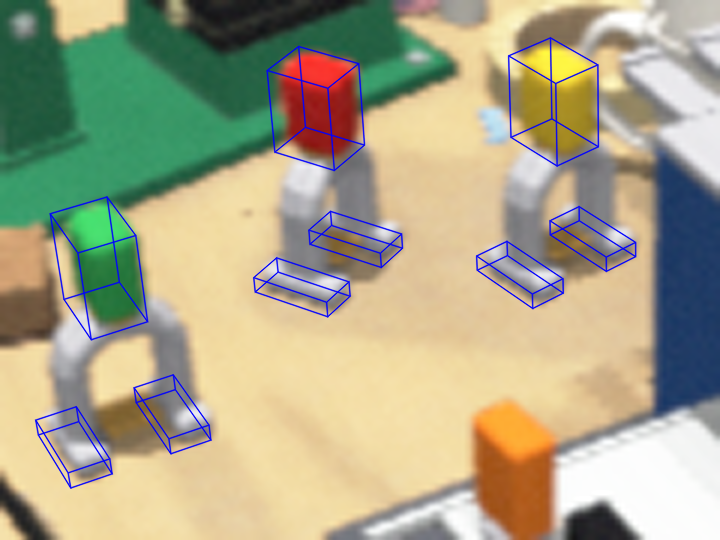

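```bash
python3 -m handwheel '[{"xyz":[0,2,1],"angular":[0,0,7]},{"xyz":[0,2,1],"angular":[0,0,7]},{"xyz":[0,2,0],"angular":[0,0,7]},{"xyz":[0,2,0],"angular":[0,0,7]},{"xyz":[0,2,0],"angular":[0,0,7]}]' 6
python3 -m handwheel '[{"xyz":[0,2,0],"angular":[0,0,7]},{"xyz":[0,2,0],"angular":[0,0,7]},{"xyz":[0,2,0],"angular":[0,0,7]},{"xyz":[0,2,0],"angular":[0,0,7]},{"xyz":[0,2,0],"angular":[0,0,7]}]'
python3 plan.py 0.3835 0.319 0.15 10.5
```

```text
time: 14.37
position: [0.4238, 0.1751, 0.1799]
tool_rot: [0.579, 1.509, -0.587]
ft_force: [-0.1, 0.1, -0.4]
grip_width: 0.693
time: 14.78
position: [0.4175, 0.277, 0.1732]
tool_rot: [0.079, 1.592, -0.107]
ft_force: [0.6, -0.1, 0.1]
grip_width: 0.689
t 14.8 pos [0.4175 0.277  0.1732] jaw -6.8deg down [-0.024 -0.017 -1.   ] F [ 0.6 -0.1  0.1] w 5.995 q [ 0.5   0.19 -1.23  1.79  0.18  1.32 -0.9 ]
delta cm [-3.4   4.2  -2.32]
rot deg [ 1.16 -1.24 17.27]
```

```bash
python3 -m handwheel '[{"xyz":[-1,1.5,0],"angular":[0.6,-0.6,6]},{"xyz":[-1,1.5,0],"angular":[0.6,-0.6,6]},{"xyz":[-1,1,0],"angular":[0,0,5]},{"xyz":[0,0,0],"angular":[0,0,0]}]'
python3 plan.py 0.3835 0.319 0.15 10.5
```

```text
time: 15.12
position: [0.3791, 0.3226, 0.1671]
tool_rot: [-0.159, 1.581, 0.17]
ft_force: [0.1, 0.1, -0.0]
grip_width: 0.689
t 15.1 pos [0.3791 0.3226 0.1671] jaw 12.0deg down [-0.017  0.005 -1.   ] F [ 0.1  0.1 -0. ] w 5.994 q [ 0.47  0.17 -1.31  1.82  0.16  1.29 -0.67]
delta cm [ 0.44 -0.36 -1.71]
rot deg [-0.28 -0.98 -1.47]
```

```bash
python3 -m handwheel '[{"xyz":[0.4,-0.3,-1],"angular":[-0.3,-1,-1.4]},{"xyz":[0,0,-2],"angular":[0,0,0]},{"xyz":[0,0,-1],"angular":[0,0,0]},{"xyz":[0,0,0],"angular":[0,0,0]}]'
python3 plan.py 0.3835 0.319 0.072 10.5
python3 - <<'E'
from h import *
s=get_image("side");t=get_image("top")
cv2.imwrite("pics/z13.png",cv2.resize(s["pixels"][135:235,140:260],None,fx=5,fy=5,interpolation=2))
cv2.imwrite("pics/z14.png",cv2.resize(t["pixels"][190:290,165:285],None,fx=5,fy=5,interpolation=2))
E
```

```text
time: 15.45
position: [0.3817, 0.3166, 0.1225]
tool_rot: [-0.142, 1.57, 0.136]
ft_force: [-0.8, -0.3, 0.6]
grip_width: 0.689
t 15.4 pos [0.3817 0.3166 0.1225] jaw 10.1deg down [-0.003 -0.005 -1.   ] F [-0.8 -0.3  0.6] w 5.996 q [ 0.42  0.22 -1.27  1.89  0.23  1.2  -0.75]
delta cm [ 0.18  0.24 -5.05]
rot deg [ 0.27 -0.18  0.36]
```

View pics/z13.png

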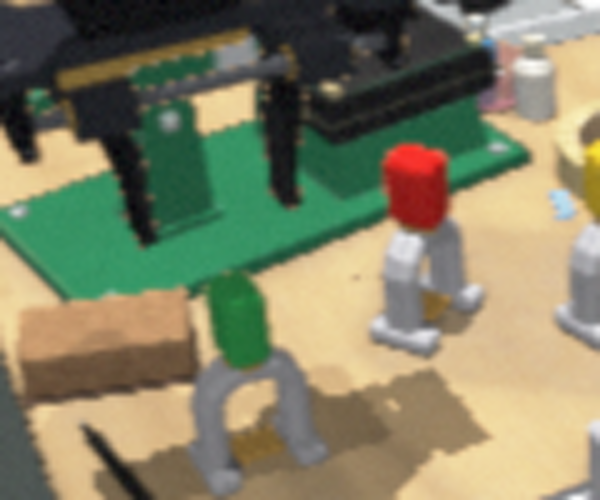

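View pics/z14.png

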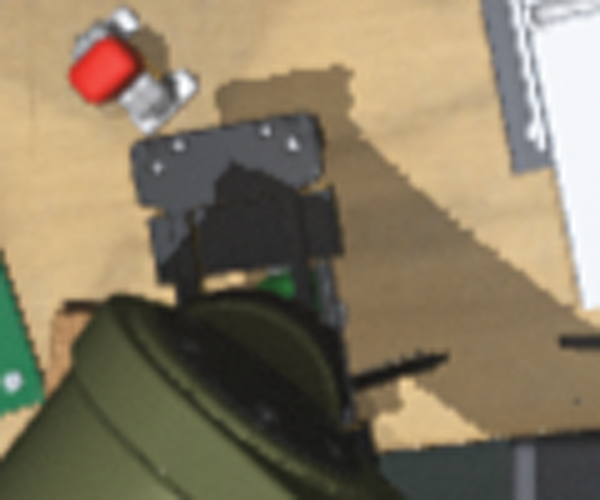

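Run:
```python
from h import *
s=get_image("side");st=get_state();M=R.from_rotvec(st["tool_rot"]).as_matrix();p=st["position"]
for k in(-.0375,0,.0375):
  for b in(0,.02,.03): print(k,b,(proj(s,p+k*M[:,2]-b*M[:,0])[0]-[140,135])*5)
print((proj(s,[.3835,.319,.108])[0]-[140,135])*5)
```

```text
-0.0375 0 [142.5059104  277.89779602]
-0.0375 0.02 [136.08028675 241.42836991]
-0.0375 0.03 [132.8079164  222.85562505]
0 0 [219.63103911 256.01426265]
0 0.02 [214.23461372 219.82526176]
0 0.03 [211.48713435 201.40037376]
0.0375 0 [294.51095394 234.76778771]
0.0375 0.02 [290.08664354 198.85854543]
0.0375 0.03 [287.83469509 180.58094846]
[224.82990891 284.66268809]
```

```bash
python3 -m handwheel '[{"xyz":[0.4,0.2,-1],"angular":[0.3,-0.2,0.4]},{"xyz":[0,0,-1.5],"angular":[0,0,0]},{"xyz":[0,0,-1],"angular":[0,0,0]},{"xyz":[0,0,-0.3],"angular":[0,0,0]},{"xyz":[0,0,0],"angular":[0,0,0]}]'
python3 plan.py 0.386 0.319 0.072 10.5
```

```text
time: 16.02
position: [0.3911, 0.3212, 0.087]
tool_rot: [-0.138, 1.556, 0.147]
ft_force: [-0.5, -0.5, 0.7]
grip_width: 0.69
t 16.0 pos [0.3911 0.3212 0.087 ] jaw 10.4deg down [ 0.01   0.006 -1.   ] F [-0.5 -0.5  0.7] w 6.003 q [ 0.36  0.29 -1.22  1.92  0.3   1.13 -0.8 ]
delta cm [-0.51 -0.22 -1.5 ]
rot deg [-0.37  0.55  0.1 ]
```

```bash
python3 -m handwheel '[{"xyz":[-0.5,-0.2,-0.5],"angular":[-0.4,0.5,0.1]},{"xyz":[0,0,-0.6],"angular":[0,0,0]},{"xyz":[0,0,-0.2],"angular":[0,0,0]},{"xyz":[0,0,0],"angular":[0,0,0]}]'
python3 plan.py 0.386 0.319 0.072 10.5
```

```text
time: 16.35
position: [0.3862, 0.3195, 0.0736]
tool_rot: [-0.144, 1.565, 0.144]
ft_force: [0.5, 0.5, 0.3]
grip_width: 0.687
t 16.4 pos [0.3862 0.3195 0.0736] jaw 10.5deg down [ 0.001 -0.    -1.   ] F [0.5 0.5 0.3] w 5.980 q [ 0.33  0.31 -1.21  1.93  0.32  1.12 -0.82]
delta cm [-0.02 -0.05 -0.16]
rot deg [ 0.02  0.05 -0.  ]
```

```bash
python3 -m handwheel '[{"xyz":[0,0,-0.1],"angular":[0,0,0]},{"xyz":[0,0,0],"angular":[0,0,0]},{"xyz":[0,0,0],"angular":[0,0,0]},{"xyz":[0,0,0],"angular":[0,0,0]},{"xyz":[0,0,0],"angular":[0,0,0]}]' 1.5 40
python3 -m handwheel '[{"xyz":[0,0,0],"angular":[0,0,0]},{"xyz":[0,0,0],"angular":[0,0,0]}]'
python3 plan.py 0.386 0.319 0.072 10.5
python3 - <<'E'
from h import *
s=get_image("side")
cv2.imwrite("pics/z15.png",cv2.resize(s["pixels"][135:235,140:260],None,fx=5,fy=5,interpolation=2))
E
```

```text
time: 16.77
position: [0.3867, 0.32, 0.0733]
tool_rot: [-0.144, 1.564, 0.144]
ft_force: [-0.1, 0.1, -0.9]
grip_width: 0.397
time: 16.93
position: [0.3868, 0.3201, 0.0735]
tool_rot: [-0.144, 1.563, 0.144]
ft_force: [-0.3, 0.1, -0.9]
grip_width: 0.268
t 16.9 pos [0.3868 0.3201 0.0735] jaw 10.5deg down [ 0.003  0.    -1.   ] F [-0.3  0.1 -0.9] w 2.330 q [ 0.33  0.31 -1.2   1.93  0.32  1.11 -0.82]
delta cm [-0.08 -0.11 -0.15]
rot deg [-0.02  0.15 -0.01]
```

View pics/z15.png

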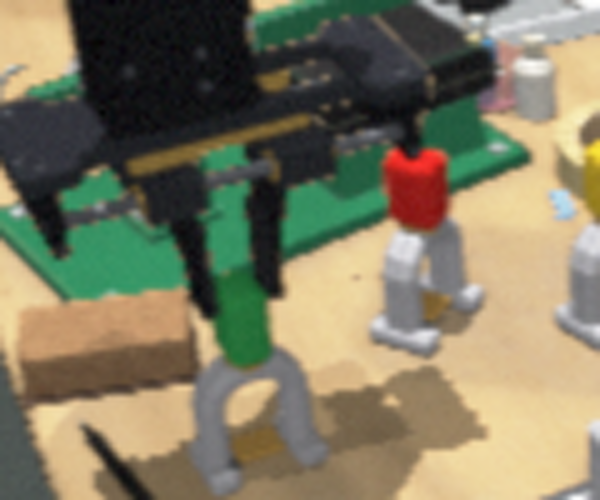

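Run:
```python
from h import *
s=get_image("side");st=get_state();M=R.from_rotvec(st["tool_rot"]).as_matrix();p=st["position"]
for k in(-.095,.095):
  for yy in(-.0375,.0375):
    for b in(.04,.05,.06,.07): print(k,yy,b,((proj(s,p+k*M[:,2]+yy*M[:,1]-b*M[:,0])[0]-[140,135])*5).round())
```

```text
-0.095 -0.0375 0.04 [ 55. 373.]
-0.095 -0.0375 0.05 [ 51. 355.]
-0.095 -0.0375 0.06 [ 47. 336.]
-0.095 -0.0375 0.07 [ 43. 317.]
-0.095 0.0375 0.04 [ 11. 291.]
-0.095 0.0375 0.05 [  7. 273.]
-0.095 0.0375 0.06 [  3. 255.]
-0.095 0.0375 0.07 [ -1. 237.]
0.095 -0.0375 0.04 [445. 255.]
0.095 -0.0375 0.05 [443. 237.]
0.095 -0.0375 0.06 [442. 219.]
0.095 -0.0375 0.07 [441. 201.]
0.095 0.0375 0.04 [382. 185.]
0.095 0.0375 0.05 [381. 168.]
0.095 0.0375 0.06 [379. 151.]
0.095 0.0375 0.07 [378. 133.]
```

```bash
python3 -m handwheel '[{"xyz":[0,0,1],"angular":[0,0,0]},{"xyz":[0,0,2],"angular":[0,0,0]},{"xyz":[0,0,3],"angular":[0,0,0]},{"xyz":[0,0,3],"angular":[0,0,0]},{"xyz":[0,0,3],"angular":[0,0,0]}]'
python3 plan.py 0.558 0.0415 0.21 11.5
python3 -m handwheel '[{"xyz":[1,-2,2],"angular":[0,0,0]},{"xyz":[2,-3,1],"angular":[0,0,0]},{"xyz":[2,-3,0],"angular":[0,0,0]},{"xyz":[2,-3.2,0],"angular":[0,0,0]},{"xyz":[2,-3.2,0],"angular":[0,0,0]}]'
python3 plan.py 0.558 0.0415 0.21 11.5
python3 -m handwheel '[{"xyz":[2,-3.2,0],"angular":[0,0,0]},{"xyz":[1.5,-2.5,0],"angular":[0,0,0]},{"xyz":[1,-1.5,0],"angular":[0,0,0]},{"xyz":[0,0,0],"angular":[0,0,0]}]'
python3 plan.py 0.558 0.0415 0.21 11.5
```

```text
time: 17.45
position: [0.3802, 0.3159, 0.1921]
tool_rot: [-0.151, 1.579, 0.143]
ft_force: [1.6, -1.2, -2.2]
grip_width: 0.272
t 17.4 pos [0.3802 0.3159 0.1921] jaw 10.7deg down [-0.013 -0.006 -1.   ] F [ 1.6 -1.2 -2.2] w 2.363 q [ 0.5   0.12 -1.3   1.79  0.11  1.33 -0.64]
delta cm [ 17.78 -27.44   1.79]
rot deg [ 0.37 -0.75  0.78]
time: 17.87
position: [0.4683, 0.1815, 0.2346]
tool_rot: [-0.17, 1.562, 0.164]
ft_force: [0.0, -0.9, -1.4]
grip_width: 0.272
t 17.9 pos [0.4683 0.1815 0.2346] jaw 12.2deg down [ 0.002 -0.003 -1.   ] F [ 0.  -0.9 -1.4] w 2.369 q [ 0.75  0.06 -1.2   1.72  0.06  1.4  -0.24]
delta cm [  8.97 -14.    -2.46]
rot deg [ 0.19  0.13 -0.68]
time: 18.2
position: [0.5187, 0.0961, 0.2365]
tool_rot: [-0.164, 1.56, 0.15]
ft_force: [-0.6, -0.0, -2.2]
grip_width: 0.271
t 18.2 pos [0.5187 0.0961 0.2365] jaw 11.5deg down [ 0.006 -0.008 -1.   ] F [-0.6 -0.  -2.2] w 2.359 q [ 0.8   0.14 -1.13  1.67  0.14  1.41 -0.14]
delta cm [ 3.93 -5.46 -2.65]
rot deg [0.46 0.32 0.03]
```

```bash
python3 -m handwheel '[{"xyz":[1.5,-2,-1],"angular":[0.4,0.3,0]},{"xyz":[1.2,-1.7,-1],"angular":[0,0,0]},{"xyz":[1,-1.4,-0.5],"angular":[0,0,0]},{"xyz":[0,0,0],"angular":[0,0,0]},{"xyz":[0,0,0],"angular":[0,0,0]}]'
python3 plan.py 0.558 0.0415 0.21 11.5
python3 - <<'E'
from h import *
s=get_image("side")
cv2.imwrite("pics/z16.png",cv2.resize(s["pixels"][165:285,235:355],None,fx=5,fy=5,interpolation=2))
E
```

```text
time: 18.62
position: [0.5554, 0.049, 0.2122]
tool_rot: [-0.158, 1.565, 0.165]
ft_force: [-0.3, 0.8, -1.9]
grip_width: 0.272
t 18.6 pos [0.5554 0.049  0.2122] jaw 11.8deg down [-0.001  0.004 -1.   ] F [-0.3  0.8 -1.9] w 2.368 q [ 0.8   0.26 -1.08  1.63  0.23  1.39 -0.1 ]
delta cm [ 0.26 -0.75 -0.22]
rot deg [-0.24 -0.05 -0.29]
```

View pics/z16.png

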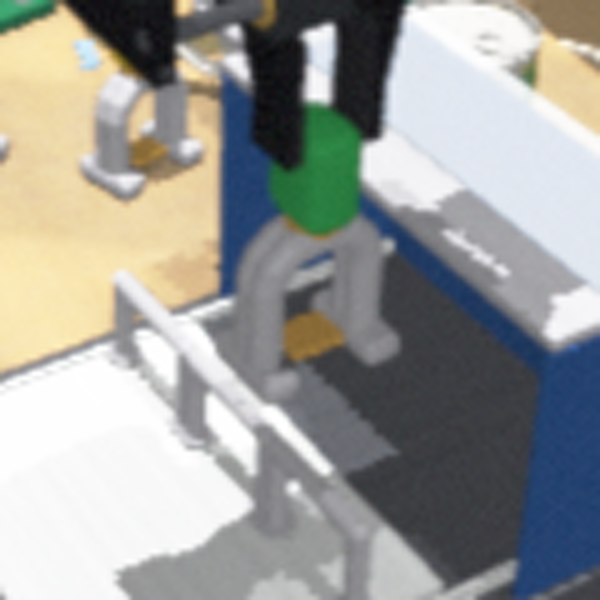

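```bash
python3 -m handwheel '[{"xyz":[0.2,-0.7,-0.3],"angular":[-0.2,0,-0.3]},{"xyz":[0,0,0],"angular":[0,0,0]},{"xyz":[0,0,0],"angular":[0,0,0]}]'
python3 plan.py 0.558 0.0415 0.21 11.5
cat > chk.py <<'E'
from ov import *
import sys
grab=float(sys.argv[1]);fn=sys.argv[2]
s=get_image("side");st=get_state();p=st["position"];oz=(p[2]-grab)*1000;M=R.from_rotvec(st["tool_rot"]).as_matrix();a=np.arctan2(M[1,2],M[0,2])
hk=[b+[0,0,oz/1000] for b in HOOK]
E={1:(.558,.0415),2:(.545,.103),3:(.5325,.1652)}
EY=[((x,y,np.radians(11.5)),[box(-5,5,-23,23,69,79)],(0,0,255)) for x,y in E.values()]
ov(s,[((p[0],p[1],a),hk,(255,0,0))]+EY,(235,165),(120,120),5,fn)
E
python3 chk.py .0735 pics/z17.png
```

```text
time: 18.92
position: [0.5566, 0.0449, 0.2102]
tool_rot: [-0.161, 1.565, 0.161]
ft_force: [0.2, -0.0, -1.4]
grip_width: 0.272
t 18.9 pos [0.5566 0.0449 0.2102] jaw 11.7deg down [ 0. -0. -1.] F [ 0.2 -0.  -1.4] w 2.365 q [ 0.8   0.26 -1.08  1.64  0.23  1.38 -0.1 ]
delta cm [ 0.14 -0.34 -0.02]
rot deg [ 0.02  0.02 -0.24]
```

View pics/z17.png

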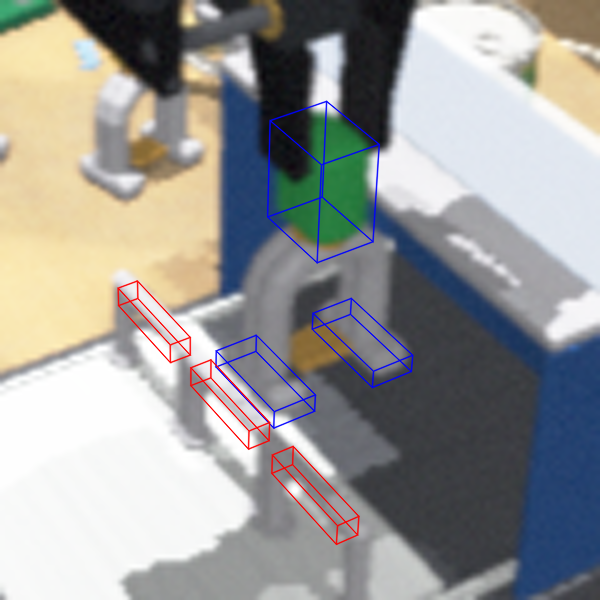

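```bash
python3 -m handwheel '[{"xyz":[0.1,-0.3,-1],"angular":[0,0,-0.2]},{"xyz":[0,0,-1.5],"angular":[0,0,0]},{"xyz":[0,0,-1.2],"angular":[0,0,0]},{"xyz":[0,0,-0.6],"angular":[0,0,0]},{"xyz":[0,0,0],"angular":[0,0,0]}]'
python3 plan.py 0.558 0.0415 0.15 11.5;python3 chk.py .0735 pics/z18.png
```

```text
time: 19.38
position: [0.5573, 0.0424, 0.1647]
tool_rot: [-0.161, 1.563, 0.157]
ft_force: [0.4, -0.5, -2.2]
grip_width: 0.269
t 19.4 pos [0.5573 0.0424 0.1647] jaw 11.6deg down [ 0.002 -0.002 -1.   ] F [ 0.4 -0.5 -2.2] w 2.343 q [ 0.78  0.3  -1.06  1.7   0.27  1.3  -0.13]
delta cm [ 0.07 -0.09 -1.47]
rot deg [ 0.13  0.13 -0.11]
```

View pics/z18.png

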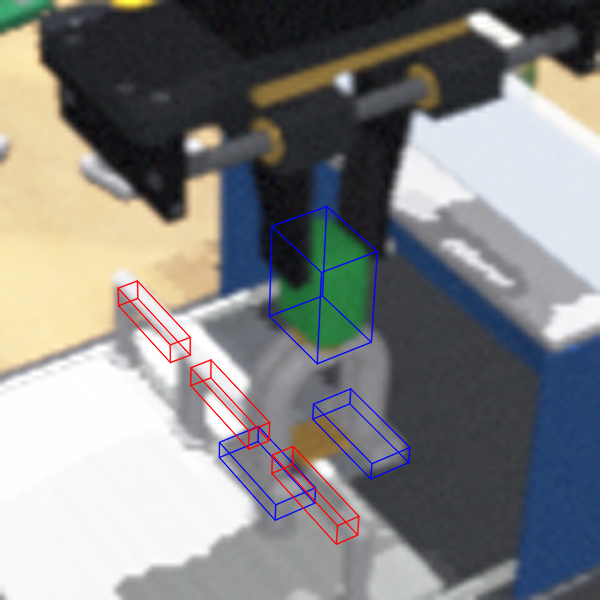

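```bash
python3 -m handwheel '[{"xyz":[0.1,-0.1,-1],"angular":[0.1,0.1,-0.1]},{"xyz":[0,0,-1],"angular":[0,0,0]},{"xyz":[0,0,-0.7],"angular":[0,0,0]}]'
python3 plan.py 0.558 0.0415 0.1035 11.5;python3 chk.py .0735 pics/z19.png
```

```text
time: 19.68
position: [0.5607, 0.0418, 0.1389]
tool_rot: [-0.158, 1.559, 0.156]
ft_force: [-0.4, -0.6, 5.6]
grip_width: 0.27
t 19.7 pos [0.5607 0.0418 0.1389] jaw 11.5deg down [ 0.006 -0.    -1.   ] F [-0.4 -0.6  5.6] w 2.353 q [ 0.77  0.32 -1.04  1.73  0.3   1.25 -0.15]
delta cm [-0.27 -0.03 -3.54]
rot deg [0.02 0.33 0.02]
```

View pics/z19.png

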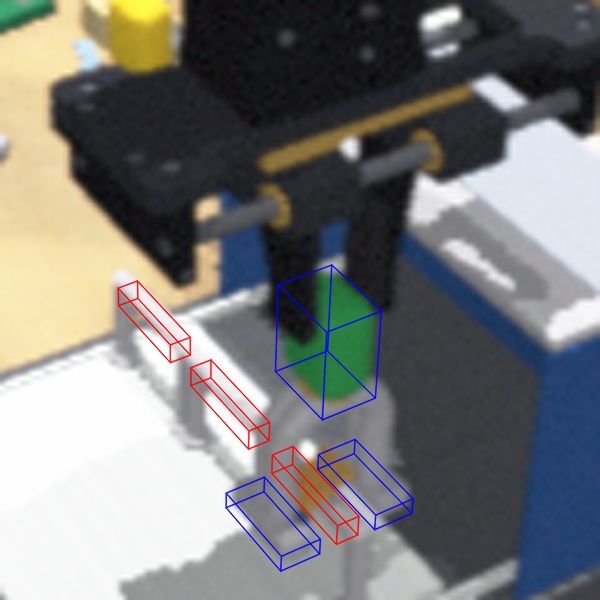

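```bash
python3 -m handwheel '[{"xyz":[-0.25,0,-0.7],"angular":[0,0.3,0]},{"xyz":[0,0,-0.9],"angular":[0,0,0]},{"xyz":[0,0,-0.9],"angular":[0,0,0]}]'
python3 plan.py 0.558 0.0415 0.1035 11.5
```

```text
time: 19.98
position: [0.5593, 0.0419, 0.1152]
tool_rot: [-0.158, 1.563, 0.156]
ft_force: [1.0, -0.1, -1.8]
grip_width: 0.275
t 20.0 pos [0.5593 0.0419 0.1152] jaw 11.5deg down [ 0.002 -0.001 -1.   ] F [ 1.  -0.1 -1.8] w 2.390 q [ 0.75  0.35 -1.03  1.76  0.32  1.22 -0.17]
delta cm [-0.13 -0.04 -1.17]
rot deg [0.07 0.12 0.04]
```

```bash
python3 -m handwheel '[{"xyz":[-0.1,0,-0.6],"angular":[0,0.1,0]},{"xyz":[0,0,-0.5],"angular":[0,0,0]},{"xyz":[0,0,-0.3],"angular":[0,0,0]}]'
python3 plan.py 0.558 0.0415 0.1035 11.5
```

```text
time: 20.23
position: [0.5608, 0.0426, 0.1028]
tool_rot: [-0.159, 1.56, 0.156]
ft_force: [-2.0, -1.3, 32.4]
grip_width: 0.274
t 20.2 pos [0.5608 0.0426 0.1028] jaw 11.5deg down [ 0.005 -0.001 -1.   ] F [-2.  -1.3 32.4] w 2.388 q [ 0.74  0.36 -1.02  1.77  0.34  1.19 -0.18]
delta cm [-0.28 -0.11  0.07]
rot deg [ 0.07  0.3  -0.01]
```

Feet on the carriage (32 N). Release and rise.

```bash
python3 -m handwheel '[{"xyz":[0,0,0.1],"angular":[0,0,0]},{"xyz":[0,0,0],"angular":[0,0,0]},{"xyz":[0,0,0],"angular":[0,0,0]},{"xyz":[0,0,0],"angular":[0,0,0]}]' 5
python3 -m handwheel '[{"xyz":[0,0,1],"angular":[0,0,0]},{"xyz":[0,0,2],"angular":[0,0,0]},{"xyz":[0,0,3],"angular":[0,0,0]},{"xyz":[0,0,3],"angular":[0,0,0]},{"xyz":[-1,1,2],"angular":[0,0,0]}]' 6
python3 plan.py 0.495 0.41 0.2 42
python3 - <<'E'
from h import *
s=get_image("side");t=get_image("top")
cv2.imwrite("pics/z20.png",cv2.resize(s["pixels"][145:285,215:355],None,fx=4.2,fy=4.2,interpolation=2))
cv2.imwrite("pics/z21.png",t["pixels"])
E
```

```text
time: 20.57
position: [0.5639, 0.0435, 0.1054]
tool_rot: [-0.159, 1.554, 0.157]
ft_force: [0.0, -0.3, -0.3]
grip_width: 0.488
time: 20.98
position: [0.5489, 0.0503, 0.2139]
tool_rot: [-0.155, 1.567, 0.157]
ft_force: [-0.3, -1.1, 0.7]
grip_width: 0.685
t 21.0 pos [0.5489 0.0503 0.2139] jaw 11.4deg down [-0.002  0.001 -1.   ] F [-0.3 -1.1  0.7] w 5.959 q [ 0.81  0.24 -1.08  1.64  0.21  1.39 -0.11]
delta cm [-5.39 35.97 -1.39]
rot deg [-0.04 -0.15 30.6 ]
```

View pics/z20.png

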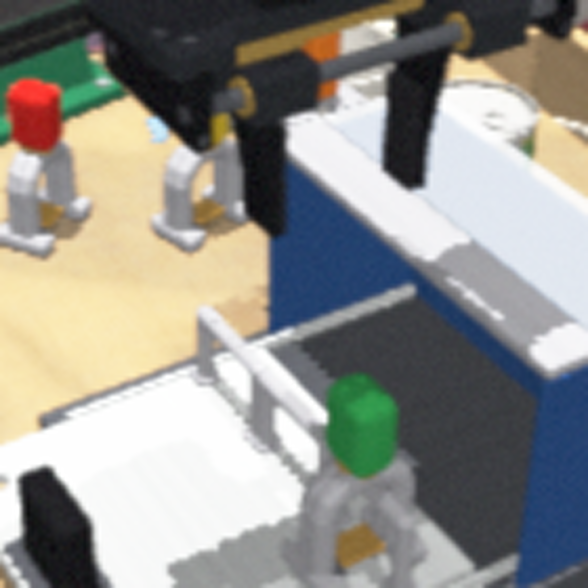

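View pics/z21.png

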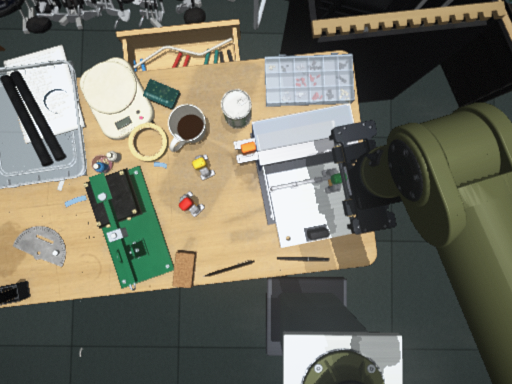

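```bash
python3 -m handwheel '[{"xyz":[-1,3.5,2],"angular":[0,0,0]},{"xyz":[-1,3.8,1.5],"angular":[0,0,0]},{"xyz":[-1,3.8,0],"angular":[0,0,0]},{"xyz":[0,3.8,0],"angular":[0,0,0]},{"xyz":[0,3.8,0],"angular":[0,0,0]}]'
python3 -m handwheel '[{"xyz":[0,3.8,0],"angular":[0,0,3]},{"xyz":[0,3.8,0],"angular":[0,0,3]},{"xyz":[0,3.8,0],"angular":[0,0,3]},{"xyz":[1,2,0],"angular":[0,0,2]},{"xyz":[0,0,0],"angular":[0,0,0]}]'
python3 plan.py 0.5955 0.3805 0.16 22
```

```text
time: 21.5
position: [0.5198, 0.2296, 0.2489]
tool_rot: [-0.148, 1.564, 0.135]
ft_force: [0.9, 0.0, 0.6]
grip_width: 0.691
time: 21.92
position: [0.5251, 0.376, 0.2444]
tool_rot: [-0.311, 1.552, 0.3]
ft_force: [0.1, -0.8, -0.7]
grip_width: 0.688
t 21.9 pos [0.5251 0.376  0.2444] jaw 22.3deg down [-0.001 -0.007 -1.   ] F [ 0.1 -0.8 -0.7] w 5.986 q [ 0.1   0.51 -1.11  1.36  0.46  1.55 -0.58]
delta cm [ 7.04  0.45 -8.44]
rot deg [ 0.42 -0.06 -0.31]
```

```bash
python3 -m handwheel '[{"xyz":[2,0.2,-2],"angular":[0.4,0,-0.3]},{"xyz":[2.2,0.1,-2.5],"angular":[0,0,0]},{"xyz":[2,0.1,-2],"angular":[0,0,0]},{"xyz":[0.8,0,-1],"angular":[0,0,0]},{"xyz":[0,0,0],"angular":[0,0,0]}]'
python3 plan.py 0.5965 0.3805 0.075 22
python3 -m handwheel '[{"xyz":[0,0,0],"angular":[0,0,0]}]'
python3 plan.py 0.5965 0.3805 0.075 22
python3 - <<'E'
from h import *
s=get_image("side")
cv2.imwrite("pics/z22.png",cv2.resize(s["pixels"][95:215,205:325],None,fx=5,fy=5,interpolation=2))
st=get_state();M=R.from_rotvec(st["tool_rot"]).as_matrix();p=st["position"]
for k in(-.03,0,.03): print((proj(s,p+k*M[:,2]-.018*M[:,0])[0]-[205,95])*5)
print((proj(s,[.5965,.3805,.108])[0]-[205,95])*5)
E
```

```text
time: 22.33
position: [0.5943, 0.381, 0.164]
tool_rot: [-0.307, 1.554, 0.304]
ft_force: [0.0, -0.7, 0.4]
grip_width: 0.689
t 22.3 pos [0.5943 0.381  0.164 ] jaw 22.3deg down [-0.005 -0.003 -1.   ] F [ 0.  -0.7  0.4] w 5.993 q [ 0.03  0.67 -1.03  1.3   0.56  1.47 -0.56]
delta cm [ 0.22 -0.05 -8.9 ]
rot deg [ 0.15 -0.26 -0.31]
time: 22.42
position: [0.5939, 0.3799, 0.1633]
tool_rot: [-0.307, 1.556, 0.303]
ft_force: [0.1, -0.5, 0.8]
grip_width: 0.685
t 22.4 pos [0.5939 0.3799 0.1633] jaw 22.2deg down [-0.007 -0.003 -1.   ] F [ 0.1 -0.5  0.8] w 5.963 q [ 0.04  0.67 -1.03  1.3   0.56  1.47 -0.56]
delta cm [ 0.26  0.06 -8.83]
rot deg [ 0.2  -0.38 -0.24]
[232.7447003  239.89494186]
[278.94943652 221.91673698]
[323.74554629 204.48662688]
[285.25115505 347.48892754]
```

View pics/z22.png

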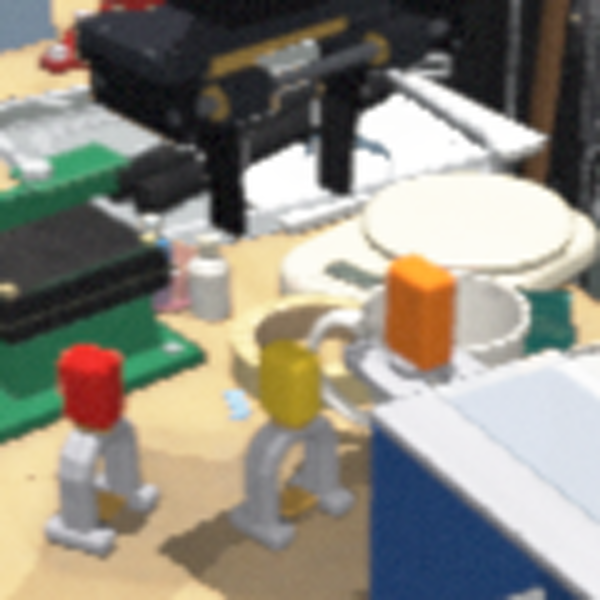

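```bash
python3 -m handwheel '[{"xyz":[0.1,0,-2],"angular":[0.2,-0.4,-0.2]},{"xyz":[0,0,-2],"angular":[0,0,0]},{"xyz":[0,0,-2],"angular":[0,0,0]},{"xyz":[0,0,-0.8],"angular":[0,0,0]},{"xyz":[0,0,0],"angular":[0,0,0]}]'
python3 plan.py 0.5965 0.3805 0.074 22
python3 -m handwheel '[{"xyz":[0,0,0],"angular":[0,0,0]}]'
python3 plan.py 0.5965 0.3805 0.074 22
```

```text
time: 22.88
position: [0.5936, 0.3813, 0.1036]
tool_rot: [-0.299, 1.539, 0.304]
ft_force: [0.6, -0.6, 0.4]
grip_width: 0.687
t 22.9 pos [0.5936 0.3813 0.1036] jaw 22.1deg down [ 0.01   0.005 -1.   ] F [ 0.6 -0.6  0.4] w 5.977 q [ 0.05  0.7  -1.01  1.4   0.59  1.35 -0.59]
delta cm [ 0.29 -0.08 -2.96]
rot deg [-0.31  0.58 -0.06]
time: 22.97
position: [0.5933, 0.3815, 0.105]
tool_rot: [-0.299, 1.538, 0.305]
ft_force: [0.2, -0.5, 0.2]
grip_width: 0.692
t 23.0 pos [0.5933 0.3815 0.105 ] jaw 22.1deg down [ 0.011  0.006 -1.   ] F [ 0.2 -0.5  0.2] w 6.023 q [ 0.05  0.7  -1.01  1.4   0.59  1.36 -0.59]
delta cm [ 0.32 -0.1  -3.1 ]
rot deg [-0.33  0.63 -0.08]
```

```bash
python3 -m handwheel '[{"xyz":[0.3,-0.1,-1],"angular":[-0.3,0.6,0]},{"xyz":[0,0,-1],"angular":[0,0,0]},{"xyz":[0,0,-0.8],"angular":[0,0,0]},{"xyz":[0,0,-0.3],"angular":[0,0,0]},{"xyz":[0,0,0],"angular":[0,0,0]}]'
python3 plan.py 0.5965 0.3805 0.074 22
```

```text
time: 23.38
position: [0.5982, 0.3822, 0.0764]
tool_rot: [-0.3, 1.544, 0.304]
ft_force: [0.9, 0.5, 0.5]
grip_width: 0.693
t 23.4 pos [0.5982 0.3822 0.0764] jaw 22.0deg down [ 0.005  0.004 -1.   ] F [0.9 0.5 0.5] w 6.029 q [ 0.04  0.73 -0.99  1.4   0.61  1.32 -0.59]
delta cm [-0.17 -0.17 -0.24]
rot deg [-0.21  0.3  -0.05]
```

```bash
python3 -m handwheel '[{"xyz":[-0.15,-0.15,-0.3],"angular":[-0.2,0.3,0]},{"xyz":[0,0,0],"angular":[0,0,0]},{"xyz":[0,0,0],"angular":[0,0,0]},{"xyz":[0,0,0],"angular":[0,0,0]},{"xyz":[0,0,0],"angular":[0,0,0]}]' 1.5 40
python3 -m handwheel '[{"xyz":[0,0,0],"angular":[0,0,0]},{"xyz":[0,0,0],"angular":[0,0,0]},{"xyz":[0,0,0],"angular":[0,0,0]}]'
python3 plan.py 0.545 0.103 0.21 11.5
```

```text
time: 23.8
position: [0.5964, 0.3808, 0.073]
tool_rot: [-0.302, 1.551, 0.302]
ft_force: [0.6, -0.7, -0.4]
grip_width: 0.394
time: 24.05
position: [0.5965, 0.3809, 0.0734]
tool_rot: [-0.302, 1.55, 0.302]
ft_force: [0.8, -0.3, -1.5]
grip_width: 0.27
t 24.1 pos [0.5965 0.3809 0.0734] jaw 22.1deg down [-0.001  0.    -1.   ] F [ 0.8 -0.3 -1.5] w 2.345 q [ 0.03  0.73 -0.99  1.41  0.61  1.33 -0.59]
delta cm [ -5.15 -27.79  13.66]
rot deg [ -0.02  -0.04 -10.57]
```

```bash
python3 -m handwheel '[{"xyz":[0,0,1],"angular":[0,0,0]},{"xyz":[0,0,2.5],"angular":[0,0,0]},{"xyz":[-0.5,0,3.5],"angular":[0,0,0]},{"xyz":[-2,0,3.5],"angular":[0,0,0]},{"xyz":[-3,0,3],"angular":[0,0,0]}]'
python3 plan.py 0.545 0.103 0.22 11.5
python3 -m handwheel '[{"xyz":[-2,-2,0],"angular":[0,0,-2]},{"xyz":[-1,-3.5,0],"angular":[0,0,-2]},{"xyz":[0,-3.8,0],"angular":[0,0,-2]},{"xyz":[0,-3.8,0],"angular":[0,0,-2]},{"xyz":[0,-3.8,0],"angular":[0,0,-2]}]'
python3 plan.py 0.545 0.103 0.22 11.5
```

```text
time: 24.47
position: [0.5419, 0.3729, 0.2029]
tool_rot: [-0.302, 1.566, 0.291]
ft_force: [0.6, 0.1, -0.3]
grip_width: 0.268
t 24.5 pos [0.5419 0.3729 0.2029] jaw 21.6deg down [-0.014 -0.009 -1.   ] F [ 0.6  0.1 -0.3] w 2.334 q [ 0.09  0.57 -1.08  1.38  0.49  1.5  -0.59]
delta cm [  0.31 -26.99   1.71]
rot deg [  0.46  -0.82 -10.11]
time: 24.88
position: [0.4989, 0.2191, 0.2153]
tool_rot: [-0.172, 1.568, 0.182]
ft_force: [0.1, -0.1, -1.3]
grip_width: 0.27
t 24.9 pos [0.4989 0.2191 0.2153] jaw 12.9deg down [-0.005  0.006 -1.   ] F [ 0.1 -0.1 -1.3] w 2.345 q [ 0.59  0.26 -1.21  1.66  0.24  1.4  -0.42]
delta cm [  4.61 -11.61   0.47]
rot deg [-0.35 -0.27 -1.42]
```

```bash
python3 -m handwheel '[{"xyz":[1,-3,0],"angular":[-0.3,-0.3,-1.4]},{"xyz":[1.2,-3,0],"angular":[0,0,0]},{"xyz":[1.2,-2.8,0],"angular":[0,0,0]},{"xyz":[0.5,-1,0],"angular":[0,0,0]},{"xyz":[0,0,0],"angular":[0,0,0]}]'
python3 plan.py 0.545 0.103 0.21 11.5
python3 -m handwheel '[{"xyz":[0,0,0],"angular":[0,0,0]}]'
python3 plan.py 0.545 0.103 0.21 11.5
```

```text
time: 25.3
position: [0.5379, 0.1057, 0.2178]
tool_rot: [-0.158, 1.563, 0.136]
ft_force: [-0.3, -0.3, -1.7]
grip_width: 0.266
t 25.3 pos [0.5379 0.1057 0.2178] jaw 10.8deg down [ 0.004 -0.014 -1.   ] F [-0.3 -0.3 -1.7] w 2.310 q [ 0.76  0.25 -1.16  1.65  0.25  1.4  -0.25]
delta cm [ 0.71 -0.27 -0.78]
rot deg [0.78 0.26 0.75]
time: 25.38
position: [0.5377, 0.1058, 0.2181]
tool_rot: [-0.157, 1.563, 0.136]
ft_force: [-0.1, -0.0, -2.4]
grip_width: 0.272
t 25.4 pos [0.5377 0.1058 0.2181] jaw 10.7deg down [ 0.004 -0.013 -1.   ] F [-0.1 -0.  -2.4] w 2.363 q [ 0.76  0.25 -1.17  1.65  0.25  1.4  -0.25]
delta cm [ 0.73 -0.28 -0.81]
rot deg [0.76 0.25 0.81]
```

```bash
python3 -m handwheel '[{"xyz":[0.7,-0.3,-0.8],"angular":[0.8,0.2,0.8]},{"xyz":[0,0,-1.5],"angular":[0,0,0]},{"xyz":[0,0,-1.5],"angular":[0,0,0]},{"xyz":[0,0,-0.8],"angular":[0,0,0]},{"xyz":[0,0,0],"angular":[0,0,0]}]'
python3 plan.py 0.545 0.103 0.155 11.5
python3 chk.py .0734 pics/z23.png
```

```text
time: 25.8
position: [0.5423, 0.1144, 0.173]
tool_rot: [-0.165, 1.561, 0.173]
ft_force: [-0.5, -0.2, -1.5]
grip_width: 0.266
t 25.8 pos [0.5423 0.1144 0.173 ] jaw 12.3deg down [ 0.003  0.005 -1.   ] F [-0.5 -0.2 -1.5] w 2.312 q [ 0.73  0.31 -1.15  1.7   0.28  1.32 -0.26]
delta cm [ 0.27 -1.14 -1.8 ]
rot deg [-0.31  0.17 -0.81]
```

View pics/z23.png

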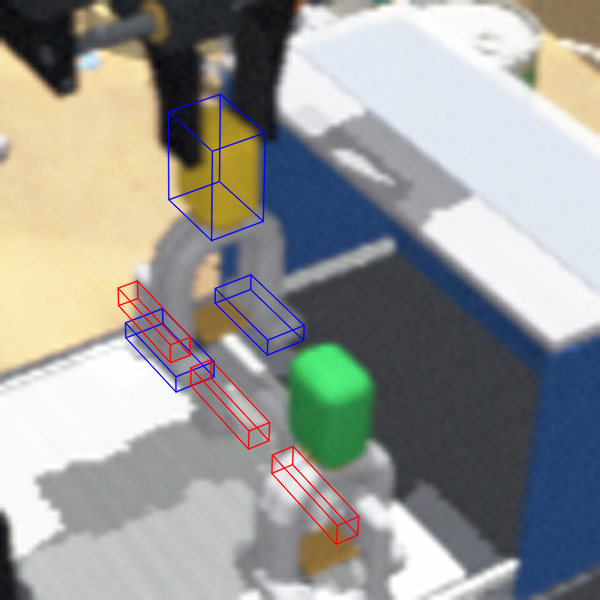

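```bash
python3 -m handwheel '[{"xyz":[0.25,-0.7,0],"angular":[-0.3,0.2,-0.8]},{"xyz":[0,-0.4,-0.8],"angular":[0,0,0]},{"xyz":[0,0,-0.6],"angular":[0,0,0]},{"xyz":[0,0,0],"angular":[0,0,0]}]'
python3 plan.py 0.545 0.103 0.15 11.5
python3 chk.py .0734 pics/z24.png
```

```text
time: 26.18
position: [0.546, 0.1058, 0.1614]
tool_rot: [-0.16, 1.561, 0.16]
ft_force: [-0.3, 0.4, -0.8]
grip_width: 0.273
t 26.2 pos [0.546  0.1058 0.1614] jaw 11.7deg down [ 0.004  0.    -1.   ] F [-0.3  0.4 -0.8] w 2.379 q [ 0.73  0.32 -1.14  1.71  0.3   1.3  -0.27]
delta cm [-0.1  -0.28 -1.14]
rot deg [-0.02  0.21 -0.18]
```

View pics/z24.png

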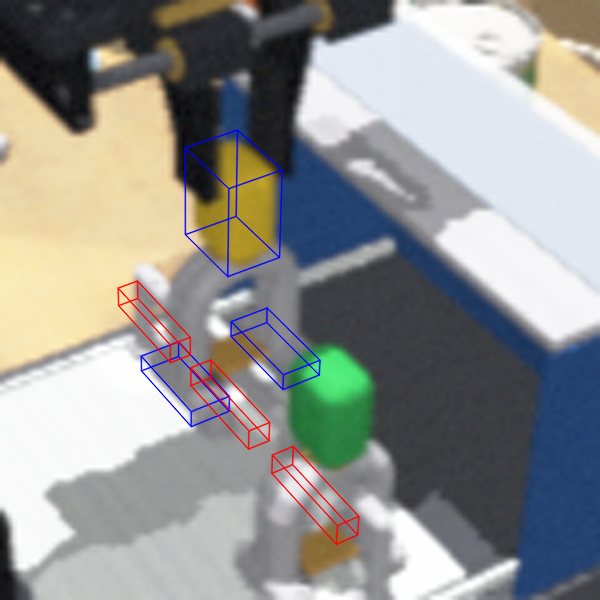

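```bash
python3 -m handwheel '[{"xyz":[-0.2,-0.3,-0.6],"angular":[0,0.3,-0.2]},{"xyz":[0,0,-1],"angular":[0,0,0]},{"xyz":[0,0,-0.7],"angular":[0,0,0]}]'
python3 plan.py 0.545 0.103 0.1034 11.5
```

```text
time: 26.48
position: [0.5471, 0.103, 0.1401]
tool_rot: [-0.155, 1.56, 0.157]
ft_force: [-0.0, 0.9, 1.9]
grip_width: 0.272
t 26.5 pos [0.5471 0.103  0.1401] jaw 11.4deg down [ 0.005  0.001 -1.   ] F [-0.   0.9  1.9] w 2.367 q [ 0.72  0.34 -1.12  1.74  0.32  1.26 -0.28]
delta cm [-0.21  0.   -3.67]
rot deg [-0.07  0.3   0.11]
```

```bash
python3 -m handwheel '[{"xyz":[-0.2,0,-0.7],"angular":[0,0.3,0]},{"xyz":[0,0,-0.9],"angular":[0,0,0]},{"xyz":[-0.1,0,-0.8],"angular":[0,0,0]}]'
python3 plan.py 0.545 0.103 0.1034 11.5
```

```text
time: 26.73
position: [0.5462, 0.1034, 0.1152]
tool_rot: [-0.154, 1.56, 0.157]
ft_force: [2.2, -0.3, -1.5]
grip_width: 0.269
t 26.7 pos [0.5462 0.1034 0.1152] jaw 11.4deg down [ 0.005  0.002 -1.   ] F [ 2.2 -0.3 -1.5] w 2.339 q [ 0.7   0.36 -1.11  1.77  0.34  1.22 -0.3 ]
delta cm [-0.12 -0.04 -1.18]
rot deg [-0.14  0.26  0.15]
```

```bash
python3 -m handwheel '[{"xyz":[-0.1,0,-0.6],"angular":[-0.1,0.2,0]},{"xyz":[0,0,-0.5],"angular":[0,0,0]},{"xyz":[0,0,-0.3],"angular":[0,0,0]}]'
python3 plan.py 0.545 0.103 0.1034 11.5
```

```text
time: 26.98
position: [0.5478, 0.1042, 0.1027]
tool_rot: [-0.157, 1.559, 0.156]
ft_force: [-2.2, -3.5, 36.2]
grip_width: 0.268
t 27.0 pos [0.5478 0.1042 0.1027] jaw 11.4deg down [ 0.006  0.    -1.   ] F [-2.2 -3.5 36.2] w 2.331 q [ 0.69  0.38 -1.1   1.78  0.36  1.2  -0.32]
delta cm [-0.28 -0.12  0.07]
rot deg [-0.02  0.34  0.08]
```

```bash
python3 -m handwheel '[{"xyz":[0,0,0.1],"angular":[0,0,0]},{"xyz":[0,0,0],"angular":[0,0,0]},{"xyz":[0,0,0],"angular":[0,0,0]},{"xyz":[0,0,0],"angular":[0,0,0]}]' 5
python3 -m handwheel '[{"xyz":[0,0,1],"angular":[0,0,0]},{"xyz":[0,0,2],"angular":[0,0,0]},{"xyz":[0,0,3],"angular":[0,0,0]},{"xyz":[0,0,3],"angular":[0,0,0]},{"xyz":[-1,1,2],"angular":[0,0,0]}]' 6
python3 plan.py 0.495 0.41 0.2 42
python3 - <<'E'
from ov import *
s=get_image("side");t=get_image("top")
cv2.imwrite("pics/z25.png",cv2.resize(s["pixels"][145:285,195:335],None,fx=4.2,fy=4.2,interpolation=2))
for n,h in COL.items():
    print(n,blob(t,*h,(160,260,140,270)),blob(s,*h,(170,300,150,270)))
c=[((.495,.4105,np.radians(42)),HOOK,(255,0,0))]
ov(t,c,(160,140),(100,100),6,"pics/z26.png")
E
```

```text
time: 27.32
position: [0.5467, 0.1044, 0.1032]
tool_rot: [-0.158, 1.562, 0.156]
ft_force: [-0.1, 0.0, 0.8]
grip_width: 0.49
time: 27.73
position: [0.5302, 0.1103, 0.2105]
tool_rot: [-0.156, 1.58, 0.156]
ft_force: [1.4, 0.1, 1.0]
grip_width: 0.683
t 27.7 pos [0.5302 0.1103 0.2105] jaw 11.4deg down [-0.015 -0.002 -1.   ] F [1.4 0.1 1. ] w 5.938 q [ 0.76  0.26 -1.17  1.66  0.24  1.4  -0.24]
delta cm [-3.52 29.97 -1.05]
rot deg [ 0.32 -0.79 30.64]
red (array([185.59836066, 203.70491803]), np.int32(122)) (array([222.77142857, 171.64      ]), np.int32(175))
yellow (None, 0) (array([282.65682657, 228.35793358]), np.int32(271))
green (None, 0) (array([296.46511628, 244.49612403]), np.int32(129))
orange (None, 0) (array([283., 150.]), np.int32(1))
```

View pics/z25.png

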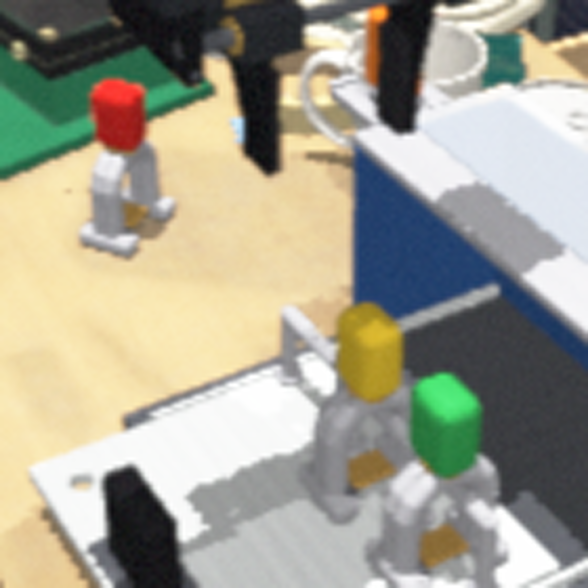

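View pics/z26.png

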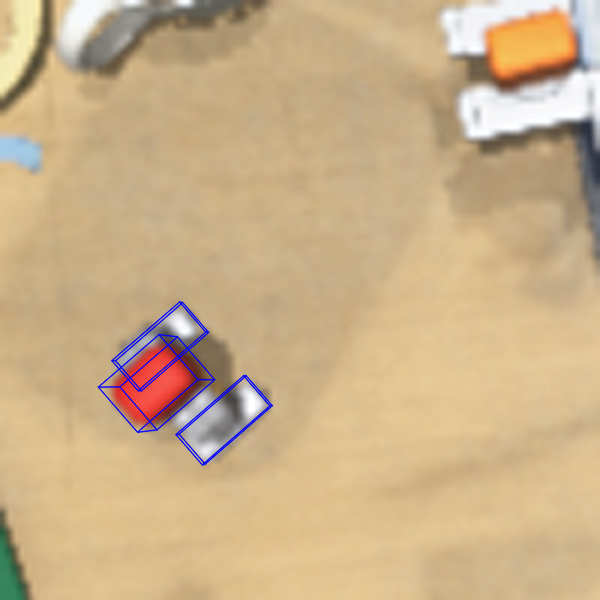

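```bash
python3 -m handwheel '[{"xyz":[-0.4,3,0],"angular":[0,0,4]},{"xyz":[-0.4,3.8,0],"angular":[0,0,4]},{"xyz":[-0.4,3.8,0],"angular":[0,0,4]},{"xyz":[-0.4,3.8,0],"angular":[0,0,4]},{"xyz":[-0.4,3.8,0],"angular":[0,0,4]}]'
python3 -m handwheel '[{"xyz":[0,3.8,-0.5],"angular":[0,0,4]},{"xyz":[0,3.5,-1],"angular":[0,0,4]},{"xyz":[0,2,-1],"angular":[0,0,2]},{"xyz":[0,0,0],"angular":[0,0,0]},{"xyz":[0,0,0],"angular":[0,0,0]}]'
python3 plan.py 0.496 0.4095 0.14 42
```

```text
time: 28.25
position: [0.5122, 0.2868, 0.21]
tool_rot: [-0.437, 1.541, 0.414]
ft_force: [0.2, -0.1, 0.4]
grip_width: 0.689
time: 28.67
position: [0.5048, 0.392, 0.1789]
tool_rot: [-0.591, 1.51, 0.572]
ft_force: [0.3, -0.1, 0.2]
grip_width: 0.689
t 28.7 pos [0.5048 0.392  0.1789] jaw 42.5deg down [-0.013 -0.018 -1.   ] F [ 0.3 -0.1  0.2] w 5.997 q [ 0.1   0.58 -1.16  1.46  0.53  1.47 -0.32]
delta cm [-0.88  1.75 -3.89]
rot deg [ 1.02 -0.73 -0.48]
```

```bash
python3 -m handwheel '[{"xyz":[-0.8,1.6,-0.5],"angular":[1,-0.7,-0.4]},{"xyz":[0,0,-2],"angular":[0,0,0]},{"xyz":[0,0,-1.2],"angular":[0,0,0]},{"xyz":[0,0,0],"angular":[0,0,0]}]'
python3 plan.py 0.496 0.4095 0.12 42
python3 -m handwheel '[{"xyz":[0,0,0],"angular":[0,0,0]}]'
python3 plan.py 0.496 0.4095 0.073 42
python3 - <<'E'
from h import *
s=get_image("side")
cv2.imwrite("pics/z27.png",cv2.resize(s["pixels"][105:215,165:285],None,fx=5,fy=5,interpolation=2))
E
```

```text
time: 29.0
position: [0.4982, 0.4037, 0.1399]
tool_rot: [-0.572, 1.496, 0.567]
ft_force: [0.4, -0.4, -0.3]
grip_width: 0.687
t 29.0 pos [0.4982 0.4037 0.1399] jaw 41.7deg down [-0.    -0.003 -1.   ] F [ 0.4 -0.4 -0.3] w 5.973 q [ 0.08  0.6  -1.14  1.52  0.55  1.38 -0.37]
delta cm [-0.22  0.58 -1.99]
rot deg [ 0.2  -0.02  0.3 ]
time: 29.08
position: [0.499, 0.4019, 0.1396]
tool_rot: [-0.571, 1.498, 0.564]
ft_force: [0.7, 0.2, -0.1]
grip_width: 0.688
t 29.1 pos [0.499  0.4019 0.1396] jaw 41.6deg down [-0.001 -0.005 -1.   ] F [ 0.7  0.2 -0.1] w 5.986 q [ 0.09  0.6  -1.14  1.52  0.55  1.38 -0.37]
delta cm [-0.3   0.76 -6.66]
rot deg [ 0.3  -0.04  0.43]
```

View pics/z27.png

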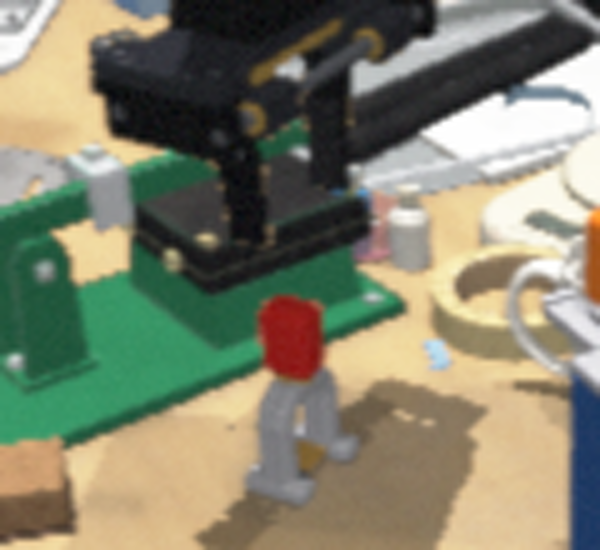

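Run:
```python
import cv2
a=cv2.imread("pics/top0.png");b=cv2.imread("pics/side0.png")
cv2.imwrite("pics/t9.png",cv2.resize(a[150:290,75:215],None,fx=4,fy=4,interpolation=2)) 
cv2.imwrite("pics/s9.png",cv2.resize(b[100:220,130:270],None,fx=4.5,fy=4.5,interpolation=2))
```

```text
(no output)
```

View pics/t9.png

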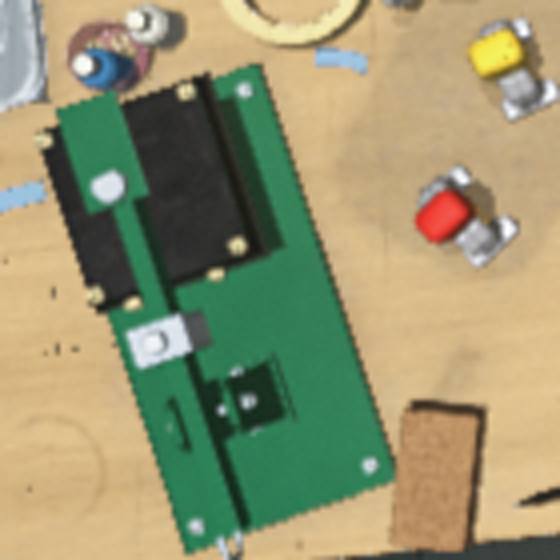

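View pics/s9.png

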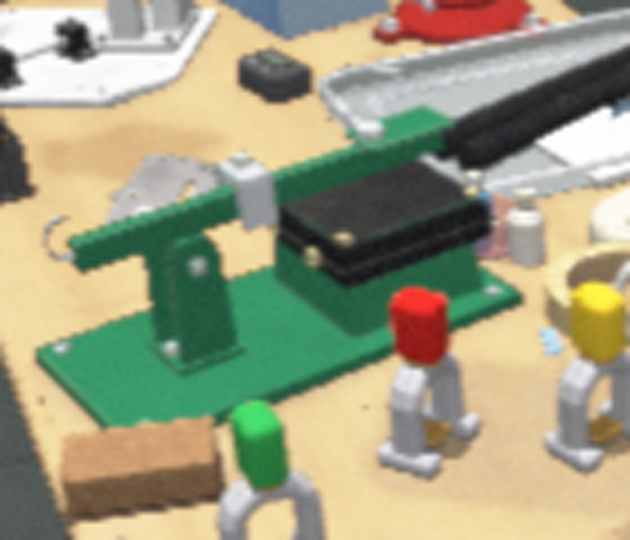

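Run:
```python
from h import *
t=get_image("top");s=get_image("side")
print(tri(t,(139,212.5),s,(207,157)),tri(t,(126.3,169.2),s,(238,145.2)))
```

```text
(array([0.47347791, 0.52767137, 0.07713493]), np.float64(1.3177010962199631)) (array([0.57871117, 0.56188893, 0.07987519]), np.float64(0.30143226411749424))
```

```bash
python3 -m handwheel '[{"xyz":[-0.3,0.7,-1],"angular":[0.3,0,0.4]},{"xyz":[0,0,-2],"angular":[0,0,0]},{"xyz":[0,0,-1.5],"angular":[0,0,0]},{"xyz":[0,0,-0.5],"angular":[0,0,0]},{"xyz":[0,0,0],"angular":[0,0,0]}]'
python3 plan.py 0.496 0.4095 0.073 42
```

```text
time: 29.65
position: [0.4978, 0.4127, 0.0914]
tool_rot: [-0.568, 1.486, 0.576]
ft_force: [-0.7, -0.2, -0.4]
grip_width: 0.688
t 29.6 pos [0.4978 0.4127 0.0914] jaw 41.9deg down [ 0.006  0.008 -1.   ] F [-0.7 -0.2 -0.4] w 5.984 q [ 0.06  0.64 -1.11  1.57  0.59  1.3  -0.4 ]
delta cm [-0.18 -0.32 -1.84]
rot deg [-0.44  0.32  0.07]
```

```bash
python3 -m handwheel '[{"xyz":[-0.2,-0.3,-0.7],"angular":[-0.4,0.3,0.1]},{"xyz":[0,0,-0.7],"angular":[0,0,0]},{"xyz":[0,0,-0.4],"angular":[0,0,0]},{"xyz":[0,0,0],"angular":[0,0,0]}]'
python3 plan.py 0.496 0.4095 0.073 42
```

```text
time: 29.98
position: [0.4958, 0.4108, 0.0733]
tool_rot: [-0.573, 1.492, 0.575]
ft_force: [0.6, -0.0, -0.3]
grip_width: 0.692
t 30.0 pos [0.4958 0.4108 0.0733] jaw 42.1deg down [ 0.001  0.002 -1.   ] F [ 0.6 -0.  -0.3] w 6.017 q [ 0.06  0.65 -1.1   1.59  0.6   1.28 -0.41]
delta cm [ 0.02 -0.13 -0.03]
rot deg [-0.11  0.06 -0.07]
```

```bash
python3 -m handwheel '[{"xyz":[0,-0.1,0],"angular":[0,0,0]},{"xyz":[0,0,0],"angular":[0,0,0]},{"xyz":[0,0,0],"angular":[0,0,0]},{"xyz":[0,0,0],"angular":[0,0,0]},{"xyz":[0,0,0],"angular":[0,0,0]}]' 1.5 40
python3 -m handwheel '[{"xyz":[0,0,0],"angular":[0,0,0]},{"xyz":[0,0,0],"angular":[0,0,0]},{"xyz":[0,0,0],"angular":[0,0,0]}]'
python3 plan.py 0.5325 0.165 0.21 11.5
```

```text
time: 30.4
position: [0.4964, 0.4103, 0.0746]
tool_rot: [-0.572, 1.49, 0.576]
ft_force: [-0.1, -0.2, -0.1]
grip_width: 0.4
time: 30.65
position: [0.4967, 0.4104, 0.0749]
tool_rot: [-0.572, 1.489, 0.575]
ft_force: [0.5, 1.0, -1.0]
grip_width: 0.269
t 30.6 pos [0.4967 0.4104 0.0749] jaw 42.0deg down [ 0.003  0.004 -1.   ] F [ 0.5  1.  -1. ] w 2.340 q [ 0.06  0.65 -1.1   1.59  0.6   1.28 -0.41]
delta cm [  3.58 -24.54  13.51]
rot deg [ -0.15   0.24 -30.55]
```

```bash
python3 -m handwheel '[{"xyz":[0,0,1],"angular":[0,0,0]},{"xyz":[0,0,2.5],"angular":[0,0,0]},{"xyz":[0,0,3.5],"angular":[0,0,0]},{"xyz":[0,-1,3.5],"angular":[0,0,-3]},{"xyz":[0,-3,2],"angular":[0,0,-5]}]'
python3 -m handwheel '[{"xyz":[0,-3.5,0.5],"angular":[0,0,-5]},{"xyz":[0,-3.5,0],"angular":[0,0,-5]},{"xyz":[0.5,-3.5,0],"angular":[0,0,-5]},{"xyz":[0.5,-3.5,0],"angular":[0,0,-4]},{"xyz":[0.5,-2,0],"angular":[0,0,0]}]'
python3 plan.py 0.5325 0.165 0.21 11.5
```

```text
time: 31.07
position: [0.4894, 0.3715, 0.1988]
tool_rot: [-0.467, 1.529, 0.476]
ft_force: [0.5, -0.7, -1.1]
grip_width: 0.271
time: 31.48
position: [0.5024, 0.2109, 0.2129]
tool_rot: [-0.197, 1.56, 0.21]
ft_force: [1.4, 0.0, -3.1]
grip_width: 0.272
t 31.5 pos [0.5024 0.2109 0.2129] jaw 14.8deg down [-0.     0.008 -1.   ] F [ 1.4  0.  -3.1] w 2.370 q [ 0.62  0.27 -1.22  1.66  0.25  1.39 -0.38]
delta cm [ 3.01 -4.59 -0.29]
rot deg [-0.48  0.01 -3.34]
```

```bash
python3 -m handwheel '[{"xyz":[1.5,-2,0],"angular":[-0.5,0,-3.3]},{"xyz":[1.2,-1.8,-0.5],"angular":[0,0,0]},{"xyz":[0,-0.3,-1],"angular":[0,0,0]},{"xyz":[0,0,0],"angular":[0,0,0]},{"xyz":[0,0,0],"angular":[0,0,0]}]'
python3 plan.py 0.5325 0.165 0.19 11.5
```

```text
time: 31.9
position: [0.5312, 0.1599, 0.1999]
tool_rot: [-0.154, 1.563, 0.141]
ft_force: [0.8, -0.3, -1.2]
grip_width: 0.271
t 31.9 pos [0.5312 0.1599 0.1999] jaw 10.7deg down [ 0.003 -0.008 -1.   ] F [ 0.8 -0.3 -1.2] w 2.357 q [ 0.65  0.3  -1.17  1.66  0.29  1.38 -0.37]
delta cm [ 0.13  0.51 -0.99]
rot deg [0.46 0.18 0.76]
```

```bash
python3 -m handwheel '[{"xyz":[0.1,0.4,-0.6],"angular":[0.5,0.2,0.7]},{"xyz":[0,0,-1.4],"angular":[0,0,0]},{"xyz":[0,0,-1],"angular":[0,0,0]},{"xyz":[0,0,0],"angular":[0,0,0]},{"xyz":[0,0,0],"angular":[0,0,0]}]'
python3 plan.py 0.5325 0.165 0.15 11.5
python3 chk.py .0749 pics/z28.png
```

```text
time: 32.32
position: [0.5293, 0.1702, 0.1674]
tool_rot: [-0.162, 1.566, 0.168]
ft_force: [0.5, 0.2, -1.5]
grip_width: 0.272
t 32.3 pos [0.5293 0.1702 0.1674] jaw 12.1deg down [-0.002  0.003 -1.   ] F [ 0.5  0.2 -1.5] w 2.364 q [ 0.63  0.33 -1.16  1.7   0.31  1.32 -0.39]
delta cm [ 0.32 -0.52 -1.74]
rot deg [-0.2  -0.09 -0.55]
```

View pics/z28.png

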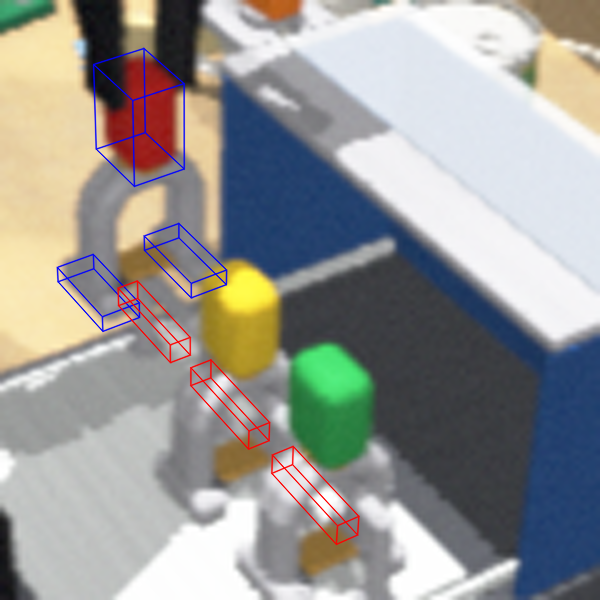

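```bash
python3 -m handwheel '[{"xyz":[0.3,-0.5,-0.3],"angular":[-0.2,-0.1,-0.5]},{"xyz":[0,0,-0.9],"angular":[0,0,0]},{"xyz":[0,0,-0.5],"angular":[0,0,0]},{"xyz":[0,0,0],"angular":[0,0,0]}]'
python3 plan.py 0.5325 0.165 0.15 11.5
```

```text
time: 32.7
position: [0.534, 0.1659, 0.1501]
tool_rot: [-0.158, 1.561, 0.158]
ft_force: [1.0, 0.2, -1.7]
grip_width: 0.27
t 32.7 pos [0.534  0.1659 0.1501] jaw 11.5deg down [ 0.004  0.001 -1.   ] F [ 1.   0.2 -1.7] w 2.350 q [ 0.62  0.35 -1.15  1.72  0.33  1.29 -0.4 ]
delta cm [-0.15 -0.09 -0.01]
rot deg [-0.05  0.25 -0.03]
```

```bash
python3 -m handwheel '[{"xyz":[-0.2,-0.1,-0.8],"angular":[0,0.3,0]},{"xyz":[0,0,-0.8],"angular":[0,0,0]},{"xyz":[-0.1,0,-0.6],"angular":[0,0,0]}]'
python3 plan.py 0.5325 0.165 0.1049 11.5
python3 -m handwheel '[{"xyz":[-0.15,0,-0.7],"angular":[0,0.2,0]},{"xyz":[0,0,-0.8],"angular":[0,0,0]}]'
python3 plan.py 0.5325 0.165 0.1049 11.5
```

```text
time: 32.95
position: [0.5338, 0.1657, 0.1291]
tool_rot: [-0.155, 1.56, 0.159]
ft_force: [0.7, 0.5, 3.3]
grip_width: 0.27
t 33.0 pos [0.5338 0.1657 0.1291] jaw 11.5deg down [ 0.005  0.003 -1.   ] F [0.7 0.5 3.3] w 2.351 q [ 0.61  0.37 -1.14  1.75  0.35  1.25 -0.42]
delta cm [-0.13 -0.07 -2.42]
rot deg [-0.16  0.28  0.02]
time: 33.12
position: [0.5336, 0.1661, 0.1139]
tool_rot: [-0.155, 1.56, 0.159]
ft_force: [1.0, 0.1, -1.1]
grip_width: 0.27
t 33.1 pos [0.5336 0.1661 0.1139] jaw 11.5deg down [ 0.005  0.003 -1.   ] F [ 1.   0.1 -1.1] w 2.350 q [ 0.59  0.38 -1.12  1.76  0.37  1.22 -0.43]
delta cm [-0.11 -0.11 -0.9 ]
rot deg [-0.2   0.27  0.03]
```

```bash
python3 -m handwheel '[{"xyz":[-0.1,-0.1,-0.5],"angular":[-0.2,0.2,0]},{"xyz":[0,0,-0.4],"angular":[0,0,0]},{"xyz":[0,0,-0.2],"angular":[0,0,0]}]'
python3 plan.py 0.5325 0.165 0.1049 11.5
```

```text
time: 33.37
position: [0.5345, 0.1653, 0.1045]
tool_rot: [-0.159, 1.561, 0.156]
ft_force: [-2.1, -2.4, 23.3]
grip_width: 0.269
t 33.4 pos [0.5345 0.1653 0.1045] jaw 11.5deg down [ 0.004 -0.001 -1.   ] F [-2.1 -2.4 23.3] w 2.343 q [ 0.58  0.4  -1.11  1.77  0.38  1.21 -0.44]
delta cm [-0.2  -0.03  0.04]
rot deg [ 0.08  0.23 -0.02]
```

```bash
python3 -m handwheel '[{"xyz":[0,0,0.1],"angular":[0,0,0]},{"xyz":[0,0,0],"angular":[0,0,0]},{"xyz":[0,0,0],"angular":[0,0,0]},{"xyz":[0,0,0],"angular":[0,0,0]}]' 5
python3 -m handwheel '[{"xyz":[0,0,1],"angular":[0,0,0]},{"xyz":[0,0,2],"angular":[0,0,0]},{"xyz":[0,0,3],"angular":[0,0,0]},{"xyz":[0,0,3],"angular":[0,0,0]},{"xyz":[-1,0,2],"angular":[0,0,0]}]' 7.2
python3 plan.py 0.415 0.078 0.2 -78.4
python3 - <<'E'
from ov import *
s=get_image("side");t=get_image("top")
cv2.imwrite("pics/z29.png",cv2.resize(s["pixels"][165:285,195:335],None,fx=5,fy=5,interpolation=2))
cv2.imwrite("pics/z30.png",cv2.resize(t["pixels"][100:260,165:375],None,fx=3.6,fy=3.6,interpolation=2))
E
```

```text
time: 33.7
position: [0.5322, 0.1649, 0.1042]
tool_rot: [-0.161, 1.566, 0.156]
ft_force: [-0.1, 0.1, 0.4]
grip_width: 0.486
time: 34.12
position: [0.5158, 0.1621, 0.212]
tool_rot: [-0.162, 1.583, 0.157]
ft_force: [-0.6, -0.4, 1.3]
grip_width: 0.805
t 34.1 pos [0.5158 0.1621 0.212 ] jaw 11.6deg down [-0.018 -0.005 -1.   ] F [-0.6 -0.4  1.3] w 7.000 q [ 0.68  0.27 -1.19  1.66  0.25  1.41 -0.35]
delta cm [-10.08  -8.41  -1.2 ]
rot deg [ 1.04 -0.59 89.97]
```

View pics/z29.png

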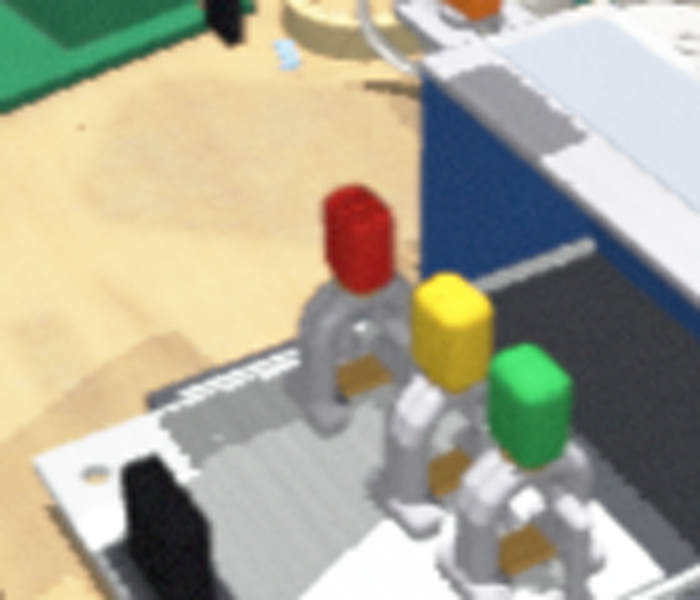

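View pics/z30.png

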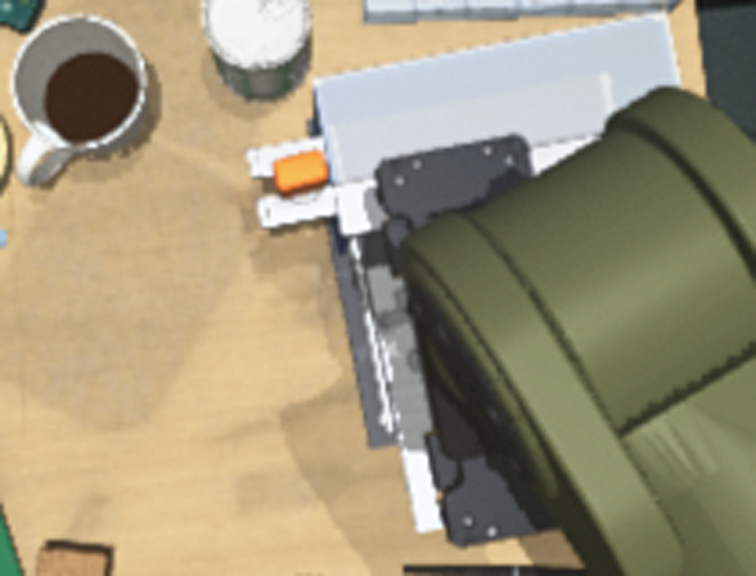

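```bash
python3 -m handwheel '[{"xyz":[-1,-0.5,0],"angular":[0,0,-7]},{"xyz":[-1,-0.5,0],"angular":[0,0,-7]},{"xyz":[-1,-0.5,0],"angular":[0,0,-7]},{"xyz":[-1,-0.5,0],"angular":[0,0,-7]},{"xyz":[-1,-0.5,0],"angular":[0,0,-7]}]' 7.2
python3 -m handwheel '[{"xyz":[-0.8,-1,0],"angular":[0,0,-7]},{"xyz":[-0.8,-1,0],"angular":[0,0,-7]},{"xyz":[-0.8,-1,0],"angular":[0,0,-7]},{"xyz":[-0.8,-1,0],"angular":[0,0,-7]},{"xyz":[-0.8,-1,0],"angular":[0,0,-7]}]'
python3 plan.py 0.415 0.078 0.16 -78.4
```

```text
time: 34.63
position: [0.4628, 0.1391, 0.2117]
tool_rot: [0.334, 1.565, -0.328]
ft_force: [0.6, 0.2, 0.3]
grip_width: 0.829
time: 35.05
position: [0.4172, 0.0879, 0.2084]
tool_rot: [0.823, 1.435, -0.812]
ft_force: [0.2, -0.7, -0.3]
grip_width: 0.83
t 35.0 pos [0.4172 0.0879 0.2084] jaw -60.0deg down [-0.016  0.017 -1.   ] F [ 0.2 -0.7 -0.3] w 7.223 q [ 0.92 -0.24 -1.    1.91 -0.23  1.38 -1.07]
delta cm [-0.22 -0.99 -4.84]
rot deg [ -1.13  -0.73 -18.44]
```

```bash
python3 -m handwheel '[{"xyz":[0.3,-0.3,-2],"angular":[-0.6,-0.4,-6]},{"xyz":[0,-0.3,-2],"angular":[-0.5,-0.3,-6]},{"xyz":[0,-0.3,-2],"angular":[0,0,-6]},{"xyz":[0,0,-1],"angular":[0,0,0]},{"xyz":[0,0,0],"angular":[0,0,0]}]'
python3 plan.py 0.4155 0.0778 0.1 -78.4
python3 -m handwheel '[{"xyz":[0,0,0],"angular":[0,0,0]}]'
python3 plan.py 0.4155 0.0778 0.1 -78.4
```

```text
time: 35.47
position: [0.4165, 0.0735, 0.1339]
tool_rot: [1.066, 1.287, -1.082]
ft_force: [-0.1, 0.4, -0.2]
grip_width: 0.831
t 35.5 pos [0.4165 0.0735 0.1339] jaw -79.6deg down [-0.004 -0.009 -1.   ] F [-0.1  0.4 -0.2] w 7.229 q [ 1.02 -0.2  -1.13  2.03 -0.19  1.21 -1.43]
delta cm [-0.1   0.43 -3.39]
rot deg [ 0.53 -0.24  1.2 ]
time: 35.55
position: [0.4156, 0.0733, 0.1333]
tool_rot: [1.065, 1.288, -1.083]
ft_force: [0.1, -0.2, -0.8]
grip_width: 0.83
t 35.5 pos [0.4156 0.0733 0.1333] jaw -79.6deg down [-0.006 -0.009 -1.   ] F [ 0.1 -0.2 -0.8] w 7.225 q [ 1.02 -0.2  -1.13  2.03 -0.19  1.21 -1.43]
delta cm [-0.01  0.45 -3.33]
rot deg [ 0.52 -0.34  1.2 ]
```

```bash
python3 -m handwheel '[{"xyz":[0,0.4,-1],"angular":[0.5,-0.3,1.2]},{"xyz":[0,0,-1.5],"angular":[0,0,0]},{"xyz":[0,0,-0.7],"angular":[0,0,0]},{"xyz":[0,0,0],"angular":[0,0,0]}]'
python3 plan.py 0.4155 0.0778 0.04 -78.4
python3 - <<'E'
from ov import *
s=get_image("side")
cv2.imwrite("pics/z31.png",cv2.resize(s["pixels"][165:305,175:315],None,fx=4.2,fy=4.2,interpolation=2))
E
```

```text
time: 35.88
position: [0.4169, 0.0776, 0.1024]
tool_rot: [1.057, 1.298, -1.055]
ft_force: [0.0, 0.1, -0.2]
grip_width: 0.828
t 35.9 pos [0.4169 0.0776 0.1024] jaw -78.2deg down [ 0.002 -0.    -1.   ] F [ 0.   0.1 -0.2] w 7.208 q [ 1.03 -0.15 -1.18  2.07 -0.15  1.13 -1.45]
delta cm [-0.14  0.02 -6.24]
rot deg [ 0.02  0.1  -0.18]
```

View pics/z31.png

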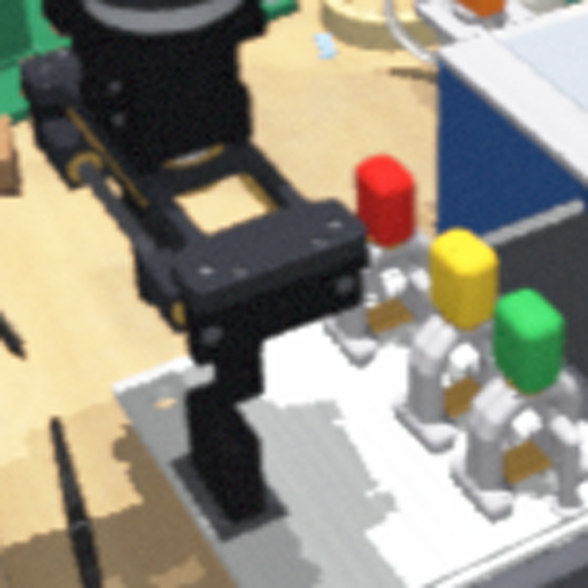

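```bash
python3 -m handwheel '[{"xyz":[-0.1,0,-1.5],"angular":[0,0.1,-0.2]},{"xyz":[0,0,-1.5],"angular":[0,0,0]},{"xyz":[0,0,-1.2],"angular":[0,0,0]},{"xyz":[0,0,-0.4],"angular":[0,0,0]},{"xyz":[0,0,0],"angular":[0,0,0]}]'
python3 plan.py 0.4155 0.0778 0.04 -78.4
python3 -m handwheel '[{"xyz":[0,0,-0.4],"angular":[0,0,0]},{"xyz":[0,0,-0.3],"angular":[0,0,0]},{"xyz":[0,0,0],"angular":[0,0,0]}]'
python3 plan.py 0.4155 0.0778 0.04 -78.4
```

```text
time: 36.35
position: [0.4206, 0.0774, 0.0601]
tool_rot: [1.061, 1.29, -1.056]
ft_force: [-0.3, 0.2, 1.1]
grip_width: 0.824
t 36.4 pos [0.4206 0.0774 0.0601] jaw -78.5deg down [ 0.008 -0.002 -1.   ] F [-0.3  0.2  1.1] w 7.170 q [ 1.05 -0.01 -1.27  2.11 -0.    1.02 -1.59]
delta cm [-0.51  0.04 -2.01]
rot deg [0.11 0.44 0.05]
time: 36.6
position: [0.4224, 0.0772, 0.0546]
tool_rot: [1.062, 1.288, -1.055]
ft_force: [-0.4, -0.3, -0.2]
grip_width: 0.826
t 36.6 pos [0.4224 0.0772 0.0546] jaw -78.5deg down [ 0.01  -0.003 -1.   ] F [-0.4 -0.3 -0.2] w 7.188 q [ 1.04  0.02 -1.27  2.12  0.03  1.01 -1.62]
delta cm [-0.69  0.06 -1.46]
rot deg [0.15 0.58 0.09]
```

```bash
python3 -m handwheel '[{"xyz":[-0.6,0,-0.4],"angular":[0.1,0.6,0.1]},{"xyz":[0,0,-0.5],"angular":[0,0,0]},{"xyz":[0,0,-0.4],"angular":[0,0,0]},{"xyz":[0,0,0],"angular":[0,0,0]}]'
python3 plan.py 0.4155 0.0778 0.04 -78.4
```

```text
time: 36.93
position: [0.4168, 0.0767, 0.0414]
tool_rot: [1.057, 1.296, -1.06]
ft_force: [0.3, 1.1, -0.5]
grip_width: 0.825
t 36.9 pos [0.4168 0.0767 0.0414] jaw -78.4deg down [ 0.001 -0.003 -1.   ] F [ 0.3  1.1 -0.5] w 7.178 q [ 1.02  0.06 -1.27  2.13  0.07  0.99 -1.66]
delta cm [-0.13  0.11 -0.14]
rot deg [0.15 0.04 0.01]
```

Pinch and push home.

```bash
python3 -m handwheel '[{"xyz":[0,0.1,-0.1],"angular":[0,0,0]},{"xyz":[0,0,0],"angular":[0,0,0]},{"xyz":[0,0,0],"angular":[0,0,0]},{"xyz":[0,0,0],"angular":[0,0,0]},{"xyz":[0,0,0],"angular":[0,0,0]}]' 4 35
python3 -m handwheel '[{"xyz":[0,0,0],"angular":[0,0,0]},{"xyz":[0,0,0],"angular":[0,0,0]}]'
python3 plan.py 0.5272 0.1011 0.04 -78.4
python3 -m handwheel '[{"xyz":[1,0.2,0],"angular":[0,0,0]},{"xyz":[1.5,0.3,0],"angular":[0,0,0]},{"xyz":[1.5,0.3,0],"angular":[0,0,0]},{"xyz":[1.5,0.3,0],"angular":[0,0,0]},{"xyz":[0,0,0],"angular":[0,0,0]}]'
python3 plan.py 0.5272 0.1011 0.04 -78.4
```

```text
time: 37.35
position: [0.4165, 0.078, 0.0399]
tool_rot: [1.057, 1.297, -1.059]
ft_force: [0.7, -0.7, -0.8]
grip_width: 0.572
time: 37.52
position: [0.4166, 0.0779, 0.04]
tool_rot: [1.057, 1.297, -1.06]
ft_force: [0.1, -0.3, -0.9]
grip_width: 0.568
t 37.5 pos [0.4166 0.0779 0.04  ] jaw -78.4deg down [ 0.    -0.002 -1.   ] F [ 0.1 -0.3 -0.9] w 4.937 q [ 1.02  0.07 -1.27  2.13  0.08  0.99 -1.66]
delta cm [11.06  2.32  0.  ]
rot deg [ 0.12  0.01 -0.02]
time: 37.93
position: [0.4701, 0.0891, 0.04]
tool_rot: [1.053, 1.301, -1.069]
ft_force: [3.0, -1.0, -0.0]
grip_width: 0.568
t 37.9 pos [0.4701 0.0891 0.04  ] jaw -78.5deg down [-0.008 -0.005 -1.   ] F [ 3. -1. -0.] w 4.942 q [ 0.82  0.3  -1.17  2.01  0.32  1.05 -1.87]
delta cm [ 5.71  1.2  -0.  ]
rot deg [ 0.29 -0.48  0.13]
```

```bash
python3 -m handwheel '[{"xyz":[1.4,0.3,0],"angular":[0.2,-0.4,0.1]},{"xyz":[1.4,0.3,0],"angular":[0,0,0]},{"xyz":[1.2,0.25,0],"angular":[0,0,0]},{"xyz":[0.8,0.15,0],"angular":[0,0,0]},{"xyz":[0,0,0],"angular":[0,0,0]}]'
python3 plan.py 0.5272 0.1011 0.04 -78.4
```

```text
time: 38.35
position: [0.5169, 0.099, 0.0401]
tool_rot: [1.054, 1.303, -1.07]
ft_force: [2.0, 0.9, -1.7]
grip_width: 0.571
t 38.4 pos [0.5169 0.099  0.0401] jaw -78.6deg down [-0.01  -0.004 -1.   ] F [ 2.   0.9 -1.7] w 4.969 q [ 0.7   0.41 -1.09  1.9   0.41  1.09 -1.93]
delta cm [ 1.03  0.21 -0.01]
rot deg [ 0.21 -0.58  0.17]
```

```bash
python3 -m handwheel '[{"xyz":[0.6,0.12,0],"angular":[0.2,-0.4,0.1]},{"xyz":[0.5,0.1,0],"angular":[0,0,0]},{"xyz":[0.5,0.1,0],"angular":[0,0,0]}]'
python3 plan.py 0.5272 0.1011 0.04 -78.4
```

```text
time: 38.6
position: [0.5181, 0.0991, 0.04]
tool_rot: [1.036, 1.317, -1.088]
ft_force: [-13.5, -2.7, 14.2]
grip_width: 0.568
t 38.6 pos [0.5181 0.0991 0.04  ] jaw -78.4deg down [-0.034 -0.012 -0.999] F [-13.5  -2.7  14.2] w 4.939 q [ 0.67  0.44 -1.08  1.87  0.42  1.13 -1.94]
delta cm [0.91 0.2  0.  ]
rot deg [ 0.71 -1.93  0.01]
```

```bash
python3 -m handwheel '[{"xyz":[-0.2,0,0],"angular":[0.4,-1,0]},{"xyz":[0,0,0],"angular":[0,0,0]}]'
python3 plan.py 0.5272 0.1011 0.04 -78.4
python3 - <<'E'
from ov import *
s=get_image("side");t=get_image("top")
cv2.imwrite("pics/z32.png",cv2.resize(s["pixels"][155:295,225:375],None,fx=4.2,fy=4.2,interpolation=2))
cv2.imwrite("pics/z33.png",cv2.resize(t["pixels"][95:235,235:375],None,fx=4.2,fy=4.2,interpolation=2))
E
```

```text
time: 38.77
position: [0.515, 0.0985, 0.04]
tool_rot: [1.047, 1.307, -1.073]
ft_force: [-1.4, 1.5, 1.7]
grip_width: 0.57
t 38.8 pos [0.515  0.0985 0.04  ] jaw -78.4deg down [-0.017 -0.006 -1.   ] F [-1.4  1.5  1.7] w 4.961 q [ 0.69  0.42 -1.09  1.9   0.41  1.1  -1.93]
delta cm [1.22 0.26 0.  ]
rot deg [ 0.37 -0.95 -0.  ]
```

View pics/z32.png

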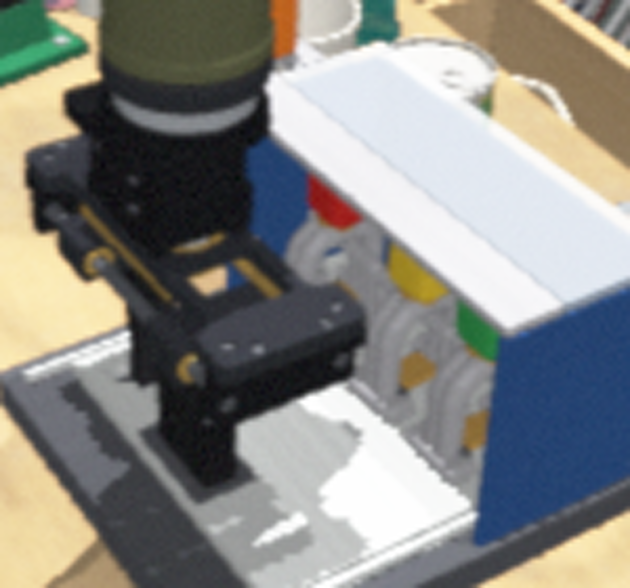

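View pics/z33.png

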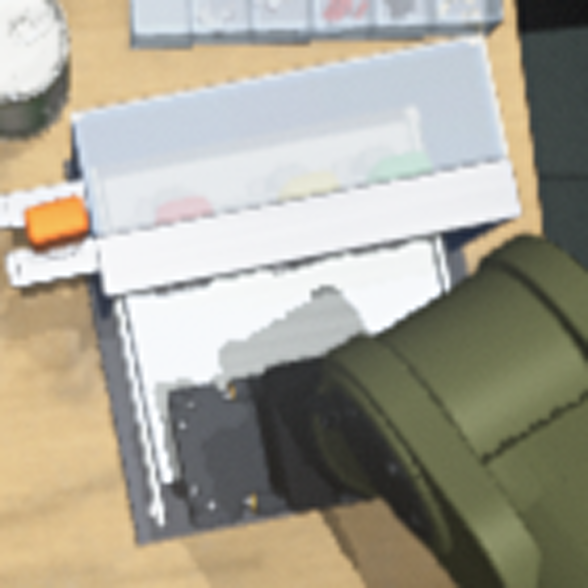

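```bash
python3 -m handwheel '[{"xyz":[0.8,0.16,0],"angular":[0.3,-0.9,0]},{"xyz":[0.8,0.16,0],"angular":[0,-0.5,0]}]'
python3 plan.py 0.5272 0.1011 0.04 -78.4
python3 -m handwheel '[{"xyz":[0.8,0.16,0],"angular":[0.3,-0.9,0]},{"xyz":[0.8,0.16,0],"angular":[0,-0.5,0]}]'
python3 plan.py 0.5272 0.1011 0.04 -78.4
python3 - <<'E'
from ov import *
s=get_image("side")
cv2.imwrite("pics/z34.png",cv2.resize(s["pixels"][185:295,275:375],None,fx=5.4,fy=5.4,interpolation=2))
E
```

```text
time: 39.03
position: [0.5189, 0.0992, 0.0397]
tool_rot: [1.044, 1.305, -1.077]
ft_force: [-32.7, -7.9, 36.3]
grip_width: 0.569
t 39.0 pos [0.5189 0.0992 0.0397] jaw -78.4deg down [-0.018 -0.011 -1.   ] F [-32.7  -7.9  36.3] w 4.951 q [ 0.68  0.43 -1.08  1.88  0.42  1.11 -1.94]
delta cm [0.83 0.19 0.03]
rot deg [ 0.61 -1.03  0.04]
time: 39.2
position: [0.5188, 0.099, 0.0397]
tool_rot: [1.035, 1.307, -1.089]
ft_force: [-24.6, -6.2, 25.0]
grip_width: 0.572
t 39.2 pos [0.5188 0.099  0.0397] jaw -78.5deg down [-0.027 -0.019 -0.999] F [-24.6  -6.2  25. ] w 4.973 q [ 0.66  0.43 -1.08  1.87  0.43  1.12 -1.95]
delta cm [0.84 0.21 0.03]
rot deg [ 1.07 -1.57  0.14]
```

View pics/z34.png

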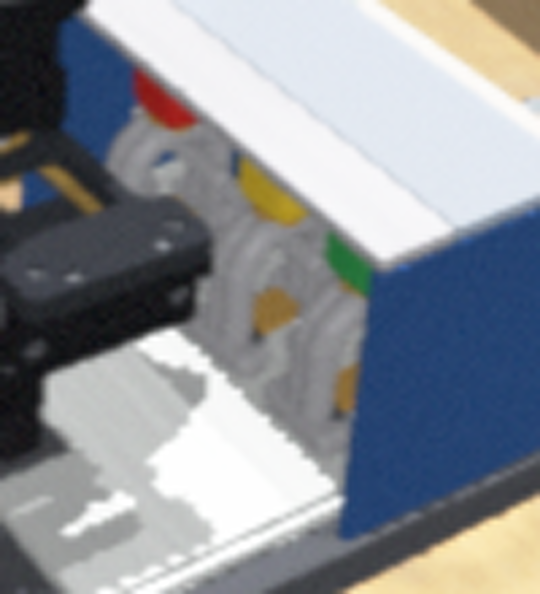

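Run:
```python
from ov import *
s=get_image("side");b=cv2.imread("pics/side0.png")
def c(i): return cv2.resize(i[225:300,215:315],None,fx=7,fy=7,interpolation=2)
o=np.vstack([c(b)[:300],c(s["pixels"])[:300]]);cv2.imwrite("pics/z35.png",o)
a=np.vstack([cv2.resize(b[250:300,245:330],None,fx=7,fy=6,interpolation=2),cv2.resize(s["pixels"][250:300,245:330],None,fx=7,fy=6,interpolation=2)]);cv2.imwrite("pics/z36.png",a)
```

```text
(no output)
```

View pics/z35.png

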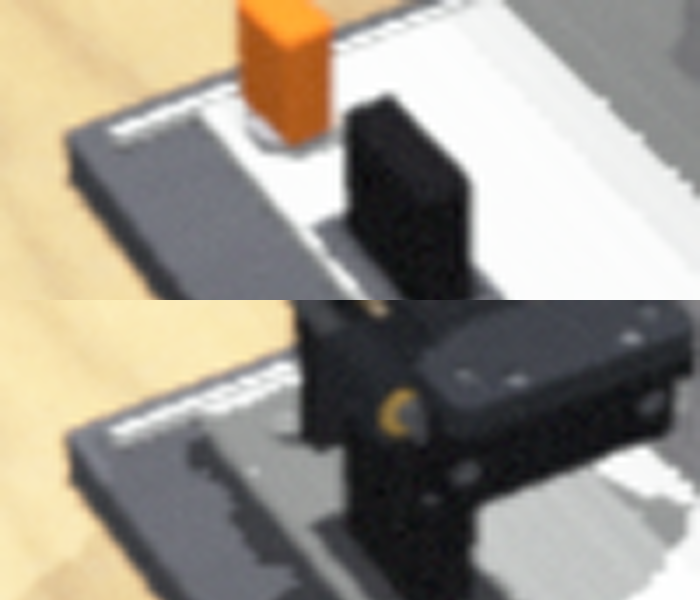

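View pics/z36.png

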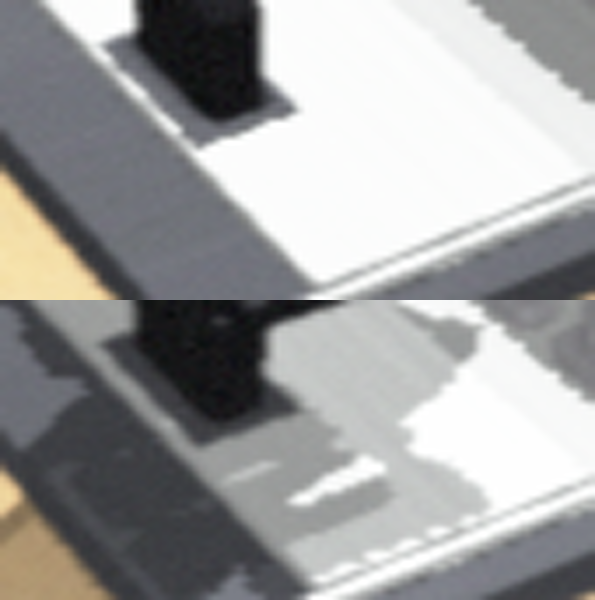

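Run:
```python
from h import *
s=get_image("side")
h=atz(s,(256.2,243.9),.03)
for u in((210-.4,261.7-.4),(214.2-.4,259.6-.4)):
    d=atz(s,u,.03)-h;print(d,np.linalg.norm(d))
```

```text
[-0.11246987 -0.02120334  0.        ] 0.11445109949179216
[-0.10240838 -0.01774189  0.        ] 0.10393388090890025
```

```bash
python3 -m handwheel '[{"xyz":[0,0,0],"angular":[0.5,-0.8,0]},{"xyz":[0,0,0],"angular":[0,0,0]},{"xyz":[0,0,0],"angular":[0,0,0]},{"xyz":[0,0,0],"angular":[0,0,0]}]' 7.2
python3 plan.py 0.5189 0.099 0.1 -78.4
python3 -m handwheel '[{"xyz":[0,0,1.5],"angular":[0.5,-0.8,0]},{"xyz":[0,0,2.5],"angular":[0,0,0]},{"xyz":[0,0,3.5],"angular":[0,0,0]},{"xyz":[0,0,3.5],"angular":[0,0,0]},{"xyz":[0,0,3.5],"angular":[0,0,0]}]'
python3 plan.py 0.6205 0.2585 0.25 -78.4
```

```text
time: 39.68
position: [0.5184, 0.0986, 0.0399]
tool_rot: [1.047, 1.301, -1.075]
ft_force: [-0.3, -0.2, -0.3]
grip_width: 0.774
t 39.7 pos [0.5184 0.0986 0.0399] jaw -78.5deg down [-0.013 -0.01  -1.   ] F [-0.3 -0.2 -0.3] w 6.734 q [ 0.68  0.42 -1.09  1.89  0.42  1.1  -1.94]
delta cm [0.05 0.04 6.01]
rot deg [ 0.6  -0.76  0.15]
time: 40.1
position: [0.5147, 0.0978, 0.1824]
tool_rot: [1.058, 1.307, -1.065]
ft_force: [1.4, -0.7, -0.3]
grip_width: 0.827
t 40.1 pos [0.5147 0.0978 0.1824] jaw -78.5deg down [-0.01   0.003 -1.   ] F [ 1.4 -0.7 -0.3] w 7.196 q [ 0.86  0.23 -1.22  1.74  0.22  1.33 -1.78]
delta cm [10.58 16.07  6.76]
rot deg [-0.16 -0.56  0.08]
```

```bash
python3 -m handwheel '[{"xyz":[0,0,3],"angular":[-0.2,-0.5,0]},{"xyz":[0,1,3],"angular":[0,0,0]},{"xyz":[1.5,3,2],"angular":[0,0,0]},{"xyz":[2.2,3.3,0],"angular":[0,0,0]},{"xyz":[2.2,3.3,0],"angular":[0,0,0]}]' 5.5
python3 -m handwheel '[{"xyz":[2,2.5,0],"angular":[0,0,0]},{"xyz":[1,1,0],"angular":[0,0,0]},{"xyz":[0,0,0],"angular":[0,0,0]}]'
python3 plan.py 0.6212 0.259 0.23 -78.4
```

```text
time: 40.52
position: [0.5841, 0.1931, 0.2772]
tool_rot: [1.083, 1.262, -1.073]
ft_force: [-0.5, -0.5, 0.5]
grip_width: 0.641
time: 40.77
position: [0.6195, 0.2379, 0.2759]
tool_rot: [1.088, 1.268, -1.064]
ft_force: [-0.9, 1.0, 0.7]
grip_width: 0.629
t 40.8 pos [0.6195 0.2379 0.2759] jaw -80.0deg down [ 0.023 -0.001 -1.   ] F [-0.9  1.   0.7] w 5.474 q [ 0.32  0.52 -1.11  1.28  0.48  1.59 -2.11]
delta cm [ 0.17  2.11 -4.59]
rot deg [0.05 1.34 1.58]
```

```bash
python3 -m handwheel '[{"xyz":[0,1.2,0],"angular":[0,1.3,1.6]},{"xyz":[0,0.9,-1],"angular":[0,0,0]},{"xyz":[0,0,-1.5],"angular":[0,0,0]},{"xyz":[0,0,0],"angular":[0,0,0]},{"xyz":[0,0,0],"angular":[0,0,0]}]'
python3 plan.py 0.6212 0.259 0.22 -78.4
python3 - <<'E'
from ov import *
s=get_image("side")
cv2.imwrite("pics/z37.png",cv2.resize(s["pixels"][100:200,235:335],None,fx=6,fy=6,interpolation=2))
E
```

```text
time: 41.18
position: [0.6197, 0.2598, 0.2478]
tool_rot: [1.059, 1.299, -1.059]
ft_force: [0.2, -0.5, 1.0]
grip_width: 0.631
t 41.2 pos [0.6197 0.2598 0.2478] jaw -78.4deg down [-0.     0.001 -1.   ] F [ 0.2 -0.5  1. ] w 5.491 q [ 0.27  0.57 -1.1   1.28  0.5   1.58 -2.12]
delta cm [ 0.15 -0.08 -2.78]
rot deg [-0.04 -0.01  0.01]
```

View pics/z37.png

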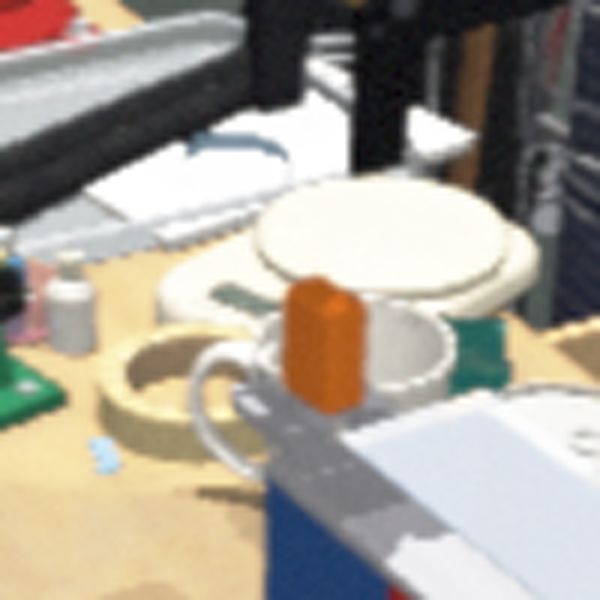

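```bash
python3 -m handwheel '[{"xyz":[0.1,0,-2],"angular":[0,0,0]},{"xyz":[0,0,-2],"angular":[0,0,0]},{"xyz":[0,0,-1.5],"angular":[0,0,0]},{"xyz":[0,0,-0.4],"angular":[0,0,0]},{"xyz":[0,0,0],"angular":[0,0,0]}]'
python3 plan.py 0.6212 0.259 0.17 -78.4
```

```text
time: 41.65
position: [0.6226, 0.2554, 0.1915]
tool_rot: [1.067, 1.288, -1.06]
ft_force: [-0.6, 0.7, 0.6]
grip_width: 0.634
t 41.6 pos [0.6226 0.2554 0.1915] jaw -78.8deg down [ 0.008 -0.001 -1.   ] F [-0.6  0.7  0.6] w 5.513 q [ 0.29  0.59 -1.08  1.38  0.52  1.47 -2.14]
delta cm [-0.14  0.36 -2.15]
rot deg [0.03 0.45 0.45]
```

```bash
python3 -m handwheel '[{"xyz":[-0.1,0.35,-0.7],"angular":[0,0.4,0.4]},{"xyz":[0,0,-0.8],"angular":[0,0,0]},{"xyz":[0,0,-0.5],"angular":[0,0,0]},{"xyz":[0,0,0],"angular":[0,0,0]}]'
python3 plan.py 0.6212 0.259 0.17 -78.4
```

```text
time: 41.98
position: [0.6232, 0.2588, 0.1735]
tool_rot: [1.063, 1.294, -1.057]
ft_force: [-0.6, -1.2, 0.3]
grip_width: 0.629
t 42.0 pos [0.6232 0.2588 0.1735] jaw -78.5deg down [ 0.005  0.001 -1.   ] F [-0.6 -1.2  0.3] w 5.471 q [ 0.29  0.6  -1.08  1.39  0.53  1.45 -2.15]
delta cm [-0.2   0.02 -0.35]
rot deg [-0.04  0.29  0.15]
```

```bash
python3 -m handwheel '[{"xyz":[-0.2,0,-0.3],"angular":[0,0.3,0.1]},{"xyz":[0,0,0],"angular":[0,0,0]},{"xyz":[0,0,0],"angular":[0,0,0]},{"xyz":[0,0,0],"angular":[0,0,0]},{"xyz":[0,0,0],"angular":[0,0,0]}]' 2.5 30
python3 -m handwheel '[{"xyz":[0,0,0],"angular":[0,0,0]},{"xyz":[0,0,0],"angular":[0,0,0]}]'
python3 plan.py 0.6212 0.259 0.17 -78.4
```

```text
time: 42.4
position: [0.6213, 0.2595, 0.1712]
tool_rot: [1.06, 1.299, -1.058]
ft_force: [-0.2, 0.7, -1.1]
grip_width: 0.372
time: 42.57
position: [0.6212, 0.2596, 0.1712]
tool_rot: [1.06, 1.299, -1.058]
ft_force: [-0.5, 0.7, -0.6]
grip_width: 0.366
t 42.6 pos [0.6212 0.2596 0.1712] jaw -78.4deg down [ 0.     0.002 -1.   ] F [-0.5  0.7 -0.6] w 3.183 q [ 0.29  0.61 -1.08  1.4   0.53  1.45 -2.14]
delta cm [-0.   -0.06 -0.12]
rot deg [-0.09  0.02  0.01]
```

```bash
python3 -m handwheel '[{"xyz":[0,0,1],"angular":[0,0,0]},{"xyz":[0,0,1.5],"angular":[0,0,0]},{"xyz":[0,0,2],"angular":[0,0,0]},{"xyz":[0,0,1.5],"angular":[0,0,0]},{"xyz":[0,0,0],"angular":[0,0,0]}]'
python3 plan.py 0.5119 0.1747 0.23 -78.4
python3 -m handwheel '[{"xyz":[-1.5,-1,0],"angular":[0,0,0]},{"xyz":[-2.5,-2,0],"angular":[0,0,0]},{"xyz":[-2.5,-2,0],"angular":[0,0,0]},{"xyz":[-2.2,-1.7,0],"angular":[0,0,0]},{"xyz":[-1,-0.8,0],"angular":[0,0,0]}]'
python3 -m handwheel '[{"xyz":[0,0,0],"angular":[0,0,0]},{"xyz":[0,0,0],"angular":[0,0,0]}]'
python3 plan.py 0.5119 0.1747 0.15 -78.4
```

```text
time: 42.98
position: [0.6206, 0.2589, 0.2345]
tool_rot: [1.059, 1.3, -1.059]
ft_force: [1.0, 0.9, -0.7]
grip_width: 0.367
t 43.0 pos [0.6206 0.2589 0.2345] jaw -78.4deg down [-0.001  0.001 -1.   ] F [ 1.   0.9 -0.7] w 3.190 q [ 0.28  0.57 -1.1   1.3   0.5   1.55 -2.12]
delta cm [-10.87  -8.42  -0.45]
rot deg [-0.06 -0.07  0.  ]
time: 43.4
position: [0.5206, 0.1859, 0.2328]
tool_rot: [1.06, 1.306, -1.055]
ft_force: [0.0, -0.2, 0.0]
grip_width: 0.374
time: 43.57
position: [0.519, 0.1828, 0.2322]
tool_rot: [1.058, 1.301, -1.06]
ft_force: [-0.4, 0.5, -0.1]
grip_width: 0.367
t 43.6 pos [0.519  0.1828 0.2322] jaw -78.4deg down [-0.003  0.001 -1.   ] F [-0.4  0.5 -0.1] w 3.189 q [ 0.68  0.3  -1.26  1.62  0.28  1.44 -1.97]
delta cm [-0.71 -0.81 -8.22]
rot deg [-0.04 -0.15 -0.  ]
```

```bash
python3 -m handwheel '[{"xyz":[-0.7,-0.8,-1.5],"angular":[0,-0.1,0]},{"xyz":[0,0,-3],"angular":[0,0,0]},{"xyz":[0,0,-3],"angular":[0,0,0]},{"xyz":[0,0,-1.5],"angular":[0,0,0]},{"xyz":[0,0,0],"angular":[0,0,0]}]'
python3 plan.py 0.5119 0.1747 0.1 -78.4
```

```text
time: 43.98
position: [0.5163, 0.1781, 0.1411]
tool_rot: [1.065, 1.297, -1.05]
ft_force: [-1.1, -0.0, -0.4]
grip_width: 0.37
t 44.0 pos [0.5163 0.1781 0.1411] jaw -78.3deg down [ 0.007  0.006 -1.   ] F [-1.1 -0.  -0.4] w 3.220 q [ 0.66  0.35 -1.22  1.76  0.34  1.26 -2.01]
delta cm [-0.44 -0.34 -4.11]
rot deg [-0.32  0.39 -0.06]
```

```bash
python3 -m handwheel '[{"xyz":[-0.4,-0.3,-1],"angular":[-0.3,0.4,0]},{"xyz":[-0.1,-0.1,-1.2],"angular":[0,0,0]},{"xyz":[0,0,-0.8],"angular":[0,0,0]},{"xyz":[0,0,0],"angular":[0,0,0]},{"xyz":[0,0,0],"angular":[0,0,0]}]'
python3 plan.py 0.5119 0.1747 0.08 -78.4
```

```text
time: 44.4
position: [0.5129, 0.1774, 0.11]
tool_rot: [1.059, 1.302, -1.053]
ft_force: [0.2, 0.1, -1.1]
grip_width: 0.372
t 44.4 pos [0.5129 0.1774 0.11  ] jaw -78.2deg down [ 0.001  0.004 -1.   ] F [ 0.2  0.1 -1.1] w 3.235 q [ 0.63  0.38 -1.2   1.8   0.37  1.22 -2.03]
delta cm [-0.1  -0.27 -3.  ]
rot deg [-0.25  0.04 -0.23]
```

```bash
python3 -m handwheel '[{"xyz":[-0.1,-0.3,-1],"angular":[-0.2,0,-0.2]},{"xyz":[0,0,-0.9],"angular":[0,0,0]},{"xyz":[0,0,-0.4],"angular":[0,0,0]},{"xyz":[0,0,0],"angular":[0,0,0]}]'
python3 plan.py 0.5119 0.1747 0.075 -78.4
python3 - <<'E'
from ov import *
s=get_image("side");st=get_state()["position"]
im=cv2.resize(s["pixels"][205:265,225:295],None,fx=9,fy=9,interpolation=2)
def px(P): return tuple(np.int32((proj(s,P)[0]-[225,205]+.5)*9))
for z in(st[2]-.0112,st[2]-.0382): cv2.circle(im,px([st[0],st[1],z]),3,(0,255,0),-1)
cv2.circle(im,px([.5119,.1747,.03]),4,(255,0,0),-1)
cv2.imwrite("pics/z38.png",im)
E
```

```text
time: 44.73
position: [0.5133, 0.1743, 0.0864]
tool_rot: [1.061, 1.295, -1.056]
ft_force: [-0.6, -1.3, -0.7]
grip_width: 0.367
t 44.7 pos [0.5133 0.1743 0.0864] jaw -78.4deg down [ 0.004  0.001 -1.   ] F [-0.6 -1.3 -0.7] w 3.196 q [ 0.61  0.4  -1.17  1.83  0.4   1.17 -2.06]
delta cm [-0.14  0.04 -1.14]
rot deg [-0.05  0.22  0.03]
```

View pics/z38.png

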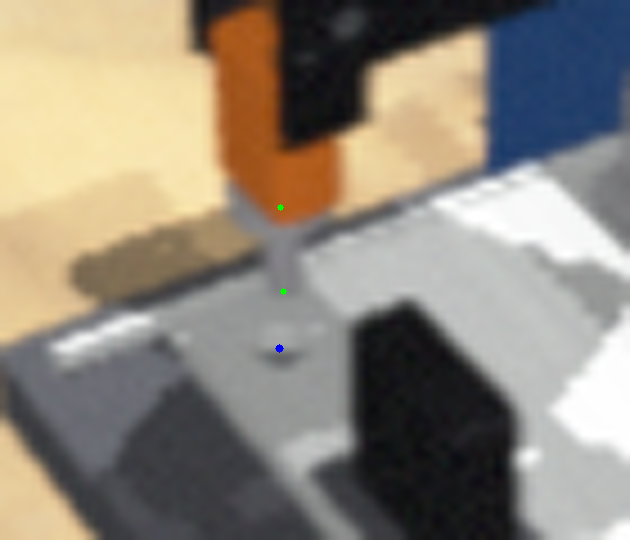

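```bash
python3 -m handwheel '[{"xyz":[-0.15,0,-0.4],"angular":[0,0.2,0]},{"xyz":[0,0,-0.4],"angular":[0,0,0]},{"xyz":[0,0,-0.2],"angular":[0,0,0]},{"xyz":[0,0,0],"angular":[0,0,0]}]'
python3 plan.py 0.5119 0.1747 0.04 -78.4
```

```text
time: 45.12
position: [0.5123, 0.1746, 0.0763]
tool_rot: [1.061, 1.298, -1.058]
ft_force: [0.4, -1.4, -0.6]
grip_width: 0.367
t 45.1 pos [0.5123 0.1746 0.0763] jaw -78.4deg down [ 0.001  0.001 -1.   ] F [ 0.4 -1.4 -0.6] w 3.192 q [ 0.6   0.41 -1.16  1.84  0.41  1.16 -2.07]
delta cm [-0.04  0.01 -3.63]
rot deg [-0.07  0.08  0.04]
```

```bash
python3 -m handwheel '[{"xyz":[-0.05,0,-0.5],"angular":[0,0.1,0]},{"xyz":[-0.05,0,-0.5],"angular":[0,0,0]},{"xyz":[0,0,-0.3],"angular":[0,0,0]}]'
python3 plan.py 0.5119 0.1747 0.0412 -78.4
```

```text
time: 45.37
position: [0.5119, 0.1749, 0.063]
tool_rot: [1.061, 1.298, -1.058]
ft_force: [-0.2, 0.5, -0.8]
grip_width: 0.37
t 45.4 pos [0.5119 0.1749 0.063 ] jaw -78.5deg down [ 0.001  0.002 -1.   ] F [-0.2  0.5 -0.8] w 3.221 q [ 0.59  0.43 -1.15  1.85  0.43  1.14 -2.08]
delta cm [-0.   -0.02 -2.18]
rot deg [-0.09  0.06  0.05]
```

```bash
python3 -m handwheel '[{"xyz":[-0.05,0,-0.6],"angular":[0,0.1,0]},{"xyz":[-0.05,0,-0.6],"angular":[0,0,0]},{"xyz":[0,0,-0.4],"angular":[0,0,0]}]'
python3 plan.py 0.5119 0.1747 0.0412 -78.4
python3 -m handwheel '[{"xyz":[-0.05,0,-0.4],"angular":[0,0.1,0]},{"xyz":[0,0,-0.3],"angular":[0,0,0]},{"xyz":[0,0,-0.2],"angular":[0,0,0]}]'
python3 plan.py 0.5119 0.1747 0.0412 -78.4
```

```text
time: 45.62
position: [0.5109, 0.1748, 0.0453]
tool_rot: [1.06, 1.299, -1.059]
ft_force: [-0.3, 1.0, -1.0]
grip_width: 0.372
t 45.6 pos [0.5109 0.1748 0.0453] jaw -78.5deg down [-0.001  0.002 -1.   ] F [-0.3  1.  -1. ] w 3.233 q [ 0.57  0.45 -1.13  1.87  0.45  1.11 -2.1 ]
delta cm [ 0.1  -0.01 -0.41]
rot deg [-0.09 -0.04  0.06]
time: 45.87
position: [0.5121, 0.1751, 0.0402]
tool_rot: [1.058, 1.297, -1.061]
ft_force: [-7.3, -3.5, 17.7]
grip_width: 0.364
t 45.9 pos [0.5121 0.1751 0.0402] jaw -78.5deg down [-0.001 -0.002 -1.   ] F [-7.3 -3.5 17.7] w 3.169 q [ 0.56  0.46 -1.12  1.87  0.46  1.11 -2.11]
delta cm [-0.02 -0.04  0.1 ]
rot deg [ 0.09 -0.04  0.05]
```

Pin is fully down (TCP height 0.0402 m, equal to the original 0.0404). Release, rise and check.

```bash
python3 -m handwheel '[{"xyz":[0,0,0.05],"angular":[0,0,0]},{"xyz":[0,0,0],"angular":[0,0,0]},{"xyz":[0,0,0],"angular":[0,0,0]},{"xyz":[0,0,0],"angular":[0,0,0]}]' 5
python3 -m handwheel '[{"xyz":[0,0,1],"angular":[0,0,0]},{"xyz":[0,0,2],"angular":[0,0,0]},{"xyz":[0,0,3],"angular":[0,0,0]},{"xyz":[0,0,3.5],"angular":[0,0,0]},{"xyz":[0,0,3.5],"angular":[0,0,0]}]'
python3 -m handwheel '[{"xyz":[0,0,3],"angular":[0,0,0]},{"xyz":[-0.5,-3,2],"angular":[0,0,0]},{"xyz":[0,-3.5,0],"angular":[0,0,0]},{"xyz":[0,-3.5,0],"angular":[0,0,0]},{"xyz":[0,-3.5,0],"angular":[0,0,0]}]'
python3 -m handwheel '[{"xyz":[0,-3.5,0],"angular":[0,0,0]},{"xyz":[0,-3.5,0],"angular":[0,0,0]},{"xyz":[0,-3.5,0],"angular":[0,0,0]},{"xyz":[0,-3.5,0],"angular":[0,0,0]},{"xyz":[0,-3,0],"angular":[0,0,0]}]'
python3 plan.py
python3 - <<'E'
from ov import *
s=get_image("side");t=get_image("top");b=cv2.imread("pics/side0.png")
cv2.imwrite("pics/z39.png",cv2.resize(s["pixels"][150:295,215:375],None,fx=4,fy=4,interpolation=2))
cv2.imwrite("pics/z40.png",t["pixels"])
a,n=blob(s,(5,150,150),(20,255,255),(240,275,215,250));print(a,n)
c=lambda i:cv2.resize(i[215:290,220:320],None,fx=4,fy=4,interpolation=2)
cv2.imwrite("pics/z41.png",np.hstack([c(b),c(s["pixels"])]))
E
```

```text
time: 46.2
position: [0.5131, 0.1759, 0.0416]
tool_rot: [1.059, 1.296, -1.059]
ft_force: [0.3, 0.3, 0.1]
grip_width: 0.542
time: 46.62
position: [0.5054, 0.1733, 0.169]
tool_rot: [1.048, 1.31, -1.07]
ft_force: [1.0, 0.1, 0.4]
grip_width: 0.576
time: 47.03
position: [0.5012, 0.0515, 0.2324]
tool_rot: [1.039, 1.314, -1.036]
ft_force: [0.9, 0.2, 0.0]
grip_width: 0.572
time: 47.45
position: [0.4997, -0.1264, 0.2359]
tool_rot: [1.032, 1.306, -1.038]
ft_force: [0.2, -0.0, 0.0]
grip_width: 0.574
t 47.5 pos [ 0.4997 -0.1264  0.2359] jaw -76.6deg down [ 0.002 -0.005 -1.   ] F [ 0.2 -0.   0. ] w 4.993 q [ 1.32  0.11 -1.18  1.69  0.11  1.4  -1.22]
[254.99103139 232.81165919] 223
```

View pics/z39.png

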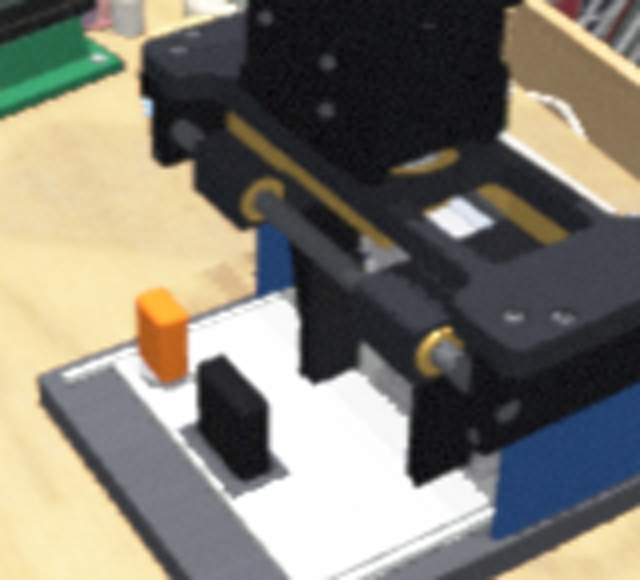

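View pics/z40.png

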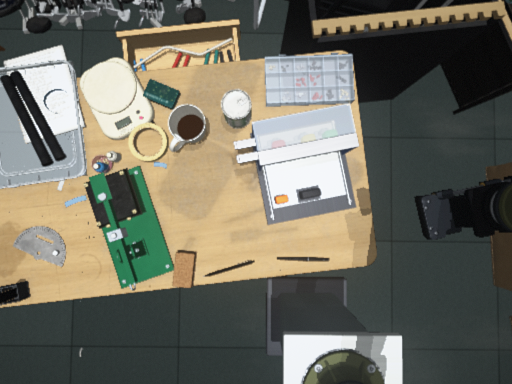

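View pics/z41.png

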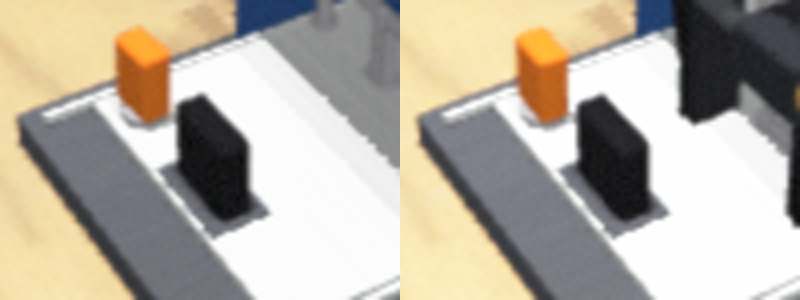

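```bash
python3 -m handwheel '[{"xyz":[-1,-3.5,1],"angular":[0,0,0]},{"xyz":[-1,-3.5,1],"angular":[0,0,0]},{"xyz":[-2,-3.5,0],"angular":[0,0,0]},{"xyz":[-2,-3.5,0],"angular":[0,0,0]},{"xyz":[0,0,0],"angular":[0,0,0]}]'
python3 -m handwheel '[{"xyz":[-2,-3.5,0],"angular":[0,0,0]},{"xyz":[-2,-3,0],"angular":[0,0,0]},{"xyz":[0,0,0],"angular":[0,0,0]},{"xyz":[0,0,0],"angular":[0,0,0]}]'
python3 - <<'E'
from ov import *
s=get_image("side")
cv2.imwrite("pics/z42.png",cv2.resize(s["pixels"][160:290,255:385],None,fx=4.5,fy=4.5,interpolation=2))
E
```

```text
time: 47.97
position: [0.4384, -0.2668, 0.2571]
tool_rot: [1.034, 1.308, -1.033]
ft_force: [-0.7, -1.5, -0.2]
grip_width: 0.577
time: 48.3
position: [0.4014, -0.325, 0.2586]
tool_rot: [1.035, 1.306, -1.031]
ft_force: [0.4, 1.4, 0.5]
grip_width: 0.579
```

View pics/z42.png

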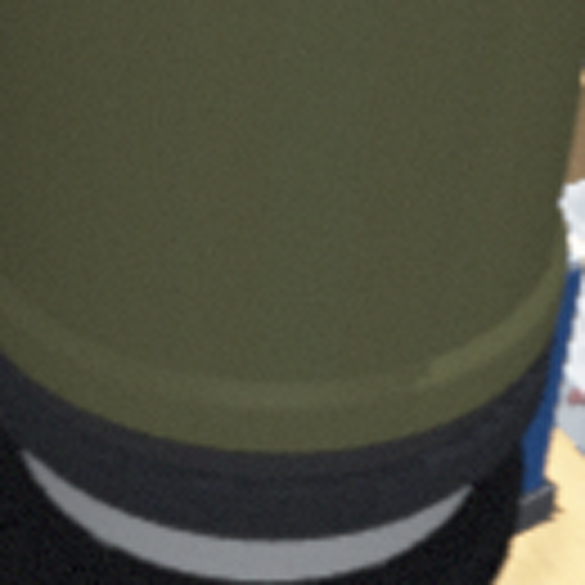

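```bash
python3 -m handwheel '[{"xyz":[-2,-3,-1],"angular":[0,0,0]},{"xyz":[-2,-3.3,-1],"angular":[0,0,0]},{"xyz":[-2,-3.3,-1],"angular":[0,0,0]},{"xyz":[-2,-3.3,0],"angular":[0,0,0]},{"xyz":[-2,-3.3,0],"angular":[0,0,0]}]'
python3 -m handwheel '[{"xyz":[-2,-3.3,0],"angular":[0,0,0]},{"xyz":[-2,-3.3,0],"angular":[0,0,0]},{"xyz":[-2,-3,0],"angular":[0,0,0]},{"xyz":[0,-2,0],"angular":[0,0,0]},{"xyz":[0,0,0],"angular":[0,0,0]}]'
python3 -m handwheel '[{"xyz":[0,0,0],"angular":[0,0,0]},{"xyz":[0,0,0],"angular":[0,0,0]}]'
python3 plan.py
python3 - <<'E'
from ov import *
s=get_image("side")
cv2.imwrite("pics/z43.png",cv2.resize(s["pixels"][160:290,255:385],None,fx=4.5,fy=4.5,interpolation=2))
E
```

```text
time: 48.77
position: [0.3127, -0.4763, 0.231]
tool_rot: [1.009, 1.313, -1.006]
ft_force: [1.6, -2.0, 0.5]
grip_width: 0.579
time: 49.18
position: [0.2499, -0.5989, 0.2301]
tool_rot: [1.01, 1.313, -1.006]
ft_force: [-0.9, 1.1, -1.1]
grip_width: 0.576
time: 49.35
position: [0.2526, -0.5974, 0.2298]
tool_rot: [1.011, 1.313, -1.001]
ft_force: [1.1, 0.1, 0.3]
grip_width: 0.574
t 49.4 pos [ 0.2526 -0.5974  0.2298] jaw -74.5deg down [ 0.012 -0.002 -1.   ] F [1.1 0.1 0.3] w 4.994 q [ 1.74  0.41 -0.82  1.39  0.29  1.46 -0.37]
```

View pics/z43.png

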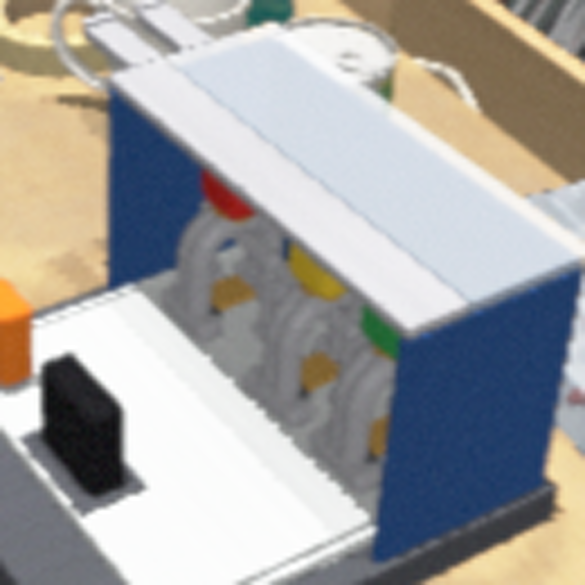

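All three hooks are standing under the hood with their brass gates shut, the carriage is home and the pin is down. Handing the job in.

```bash
python3 -c "
from bench import *
print(close_job())"
```

```text
the job is handed in; nothing more can be done
None
```

The job is done and handed in at about 49 s. I parked the pin in the notch and pulled the carriage out to its stop. Then I clipped green, yellow and red onto eyes 1, 2 and 3, pushed the carriage home and put the pin back in its bore.

**Final checks:**
- **Gates:** the last side image shows all three hooks upright under the hood with their gates shut. Each press showed the gate's resistance rise and drop, then the feet meeting the carriage at 23–36 N.
- **Carriage and pin:** in the side image both match their starting pictures to within a pixel. The gripper height with the pin seated was 40.2 mm, against 40.4 mm before it was drawn.
- **Other things on the bench:** the tin, mug, marker and block look unmoved in the top view.

**What disagreed:**
- **Carriage crept in:** the bore hole's position showed the carriage 114 mm out after the pull but only about 104 mm out after the second clip. So the later hooks were pressed on with it slightly short of fully out. I did not notice until I pushed it home, where it stopped about 10 mm before the gripper position I expected.
- **Fingertip height:** the fingertips looked about 20 mm higher in the images than the reported tool position. It caused no trouble.

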